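# Load rollers into the drying cabinet with a push paddle

### The job

Load the drying cabinet: first raise its amber sliding sash fully by the handle bar, then lay each orange roller from the rack across the open infeed track and roll it gently through the opening with the held push paddle until it lies wholly inside the cabinet, keeping your fingers off a roller once it is at the opening. When every roller is in, stand the paddle upright on its green mat again and lower the sash fully shut. Leave the other things on the bench where they are.

Things in the scene. Friction and masses are not known exactly. Their poses are not given: they have to be found in the camera images.
- cabinet: Green fixed cabinet with a straight level track. Origin: on the table, mid-width of the track, right under the sash; y axis: the rolling direction, infeed towards cabinet; x across. Aluminium track floor 16 mm above the table, from y=-220 (infeed end) to +220 mm (back wall inside). Sash guide posts at x=+-73..91, y=+-15 mm, 205 mm high. Behind y=+220..320: housing 150 mm high, 164 mm wide.
- infeed (a point): Middle of the open infeed track, on its floor (cabinet frame x=0, y=-110 mm, 16 mm above the table). Open above from y=-220 to -15 mm; dark side rails with inner faces 64 mm either side of the middle, 8 mm thick, tops 34 mm above the table; no wall across the infeed end.
- inside (a point): Middle of the floor inside the cabinet (cabinet frame x=0, y=+110 mm, 16 mm above the table). Walls 64 mm either side; wire roof (bars 30 mm apart along y) with underside 110 mm and top 116 mm above the table, from y=+15 to +220 mm.
- sash (a joint): Lift of the amber vertical sash in m: 0 fully shut, 0.090 fully up. Plate 140 mm wide, 8 mm thick, in the cabinet's plane y=0; lower edge 17 mm above the table when shut (1 mm over the track floor), 107 mm when fully up. 0.3 kg; guide friction (5 N) holds it wherever it is left: raising takes about 8 N, lowering about 2 N.
- sash_handle (a point): Centre of the sash's black handle bar: 110 mm long along the cabinet's x, 16 x 16 mm section, 165 mm above the table when the sash is shut, rising with the sash; held on two 10 mm steel stems 45 mm either side of its centre, 37 mm clear space under it. Can be pinched from above across its 16 mm.
- rack: Fixed wooden rack, 130 x 240 mm, 12 mm thick; origin under its centre on the table. Three cradles in a row along its y axis at y=-80, 0, +80 mm; rollers lie along its x axis, each kept in place by small stops (10 mm high, at x=+-31..45 mm, 19..29 mm either side of the roller's axis).
- roller1: Orange rubber-skinned roller (2 or 3 are present; None from the start if absent), 40 mm diameter, 100 mm long plus a 12 mm thick steel axle stub 8 mm long at each end, about 0.2 kg. Origin at its centre; x axis along the roller's axis. In the rack its axis is 32 mm above the table, on the track 36 mm. Rolling resistance soon stops it when no longer pushed.
- roller2: Orange rubber-skinned roller (2 or 3 are present; None from the start if absent), 40 mm diameter, 100 mm long plus a 12 mm thick steel axle stub 8 mm long at each end, about 0.2 kg. Origin at its centre; x axis along the roller's axis. In the rack its axis is 32 mm above the table, on the track 36 mm. Rolling resistance soon stops it when no longer pushed.
- roller3: Orange rubber-skinned roller (2 or 3 are present; None from the start if absent), 40 mm diameter, 100 mm long plus a 12 mm thick steel axle stub 8 mm long at each end, about 0.2 kg. Origin at its centre; x axis along the roller's axis. In the rack its axis is 32 mm above the table, on the track 36 mm. Rolling resistance soon stops it when no longer pushed.
- paddle: Push paddle, 0.1 kg, 220 mm long, standing on its blade and rear foot. Origin: level with its underside, below the grip point; x axis along the handle towards the blade, z up. Wooden handle 22 mm wide, 18 mm high, centred 38 mm above the underside, x=-40..+168 mm. Blue blade 76 mm wide, 12 mm thick, 50 mm tall from the underside up, front face at x=+180 mm. Foot at x=-40..-26 mm. Starts on the mat.
- mat: Fixed green mat, 260 x 110 mm, 3 mm thick: the paddle's place. Origin under its centre, on the table; x axis along its length.
- paddle_mid (a point): Middle of the paddle's length, on its underside (70 mm from the paddle's origin towards the blade).
- glue: Yellow glue bottle, 60 mm diameter, 160 mm tall; a bystander to be left alone. Origin under its centre (lying tools: near mid-length).
- pot: Red open cup, 90 mm diameter, 100 mm tall; a bystander to be left alone. Origin under its centre (lying tools: near mid-length).
- flask: Teal drinking bottle, 68 mm diameter, 200 mm tall; a bystander to be left alone. Origin under its centre (lying tools: near mid-length).
- vblock: Dark steel V-block, 100 x 50 x 42 mm; a bystander to be left alone. Origin under its centre (lying tools: near mid-length).
- driver: Red screwdriver lying on the bench; a bystander to be left alone. Origin under its centre (lying tools: near mid-length).
- hammer: Hammer lying on the bench; a bystander to be left alone. Origin under its centre (lying tools: near mid-length).
- carton: Open cardboard box, 150 x 100 x 50 mm; a bystander to be left alone. Origin under its centre (lying tools: near mid-length).
Not all that is in view belongs to the job. What is shaped like the roller1 but purple is not meant.

How it is judged:
By the outcome, as a careful person would: the job done as asked, in the order asked, and still so for the second after the job is handed in, with the robot touching nothing.
Of roller1, roller2, roller3 only 2 to 3 are there at a start; the rules pass over those that are not, and their reading is None.
At some moment in a run one of paddle may be knocked a few centimetres aside while the robot is not near it.
Once in a run the grip may slacken for a moment while it holds something.
It also fails if it takes over 210 s, if anything falls off the work surface, if the arm or the gripper's body presses on something with over 40 N, if the wrist force passes 120 N, or if a joint passes its speed limit or range.

### The arm

A 6-joint arm with a two-finger parallel gripper is mounted at the origin on the work surface. World frame = base frame: x ahead of the robot, y to its left, z up, the work surface at z = 0. Lengths are in m, angles in rad, forces in N, time in s.
With the tool pointing down it reaches from about 0.375 to 0.975 m from the base axis. Payload 3.8 kg.
Tool frame: the origin (TCP) lies on the centre line of the jaws, within the pads' length; the fingertips stand 14 mm ahead of it and the grasp point (between the pads) lies 5 mm behind it; x points along the fingers, y is the direction in which the jaws open and shut, and the axes are right-handed (so a half turn about x gives the same grasp; the last joint's range is limited). The gripper opens to 85 mm and grips with 20 to 120 N. Pads are 22 mm wide; open, the fingers measure 114 mm over their backs; the gripper's body (76 mm by 85 mm) begins 54 mm behind the grasp point. The pads swing forward as they close: fully open they stand 13 mm farther back than shut.
Start: joints at [1.149, 0.264, 1.604, -0, 1.274, -0.037], TCP at [0.253, 0.626, 0.245] pointing down, gripper open.
Joint ranges: [-2.63, 2.63], [-0.94, 2.18], [0.31, 2.57], [-1.31, 4.45], [0, 2.66], [-2.55, 2.55]. Speed limits (rad/s): [2.57, 2.57, 3.14, 3.14, 3.14, 3.14].

### API

Orientations are given as a rotation vector (axis times angle).
In Python, from workcell import bot gives the robot as it stands.
- The arm moves only by the shell command python3 -m creep 'ROWS' [FORCE]. ROWS is JSON, a list of rows, each an object with "grip": the finger opening in cm, from 0 to 8.54; "dp": the shift along the tool's x, y, z in cm, a list of three; "rotation": the turn, a rotation vector about the tool's x, y, z in rad, a list of three. A call has 1 to 5 rows; each row is the pose to reach, as a shift and turn from the pose commanded when the call began, along the tool's axes at that moment; what a row does not reach only later rows make up. A row lasts 1/12 s, in which the tool goes at most 41.7 mm and 7.16 degrees, less where a joint would pass 70% of its speed; a pose out of reach is approached as far as the arm can. A call with a gripper value outside its range is refused whole. The fingers move at their own pace and stop on an object; FORCE is the grip in N (left out, the last holds). Time passes only in rows, so rows that repeat a pose let the fingers close. It gives the time, the measured TCP pose, the force and the opening at its end, in the units of the state.
- bot.read_state(): the state, without advancing time (a new reading comes with each control period).
- bot.read_camera(name): name is "scene" or "top" or "wrist"; returns (picture, depth): 400x640x3 uint8, red, green, blue; 400x640 float32, m along the optical axis (not along the pixel's ray), 0 where there is no reading.
- bot.get_calibration(name): a dict with "fx", "fy", "cx", "cy" (pixels), "dist" ([k1, k2, p1, p2, k3] as OpenCV has them; the pictures are not rectified), "rvec" (rotation vector, rad) and "tvec" (3), from world to camera coordinates, as OpenCV has them. Camera axes: x right, y down, z forward; pixel columns grow to the right and rows downward; lengths in m; the calibration is good to about 2 mm. A picture is of the moment at which its call begins: read the wrist's pose just before it. get_calibration takes no time and is no camera call; for the wrist camera it gives the pose at the moment of the call.
- bot.finish_job(): hands the job in, once; it reports no verdict.
The state is a dict: "time": time; "q": joint angles; "joint_vel": joint speeds; "joint_torque": joint torques, N m; "tool_pos": TCP position; "tcp_rot": TCP orientation; "wrist_force": force on the tool from outside, world axes, zero at the start; "torque": the same for the moment, N m; "width": opening from 0.0 (shut) to 1.0 (fully open).
Only numpy, scipy, OpenCV 4.12 (cv2) and the standard library are available. Lean on these libraries where they do the work, as an engineer would, in place of code of your own. Each camera call takes 0.05 s, during which the arm holds its last target.

## Working session

There is one attempt and no reset: what is moved stays moved. The work goes in short steps, Python scripts to look and compute and a shell command to move; the robot and the scene stay as the last step left them, time stands still between calls to the robot, and variables do not carry over. Pictures are saved under pics/ and viewed, and the job is handed in when it is done.

```bash
ls; mkdir -p pics
python3 - <<'E'
from workcell import bot
import cv2
s=bot.read_state();print(s)
for n in ("scene","top","wrist"):
    c=bot.get_calibration(n);print(n,c)
    p,d=bot.read_camera(n);cv2.imwrite(f"pics/a_{n}.png",p[:,:,::-1])
E
```

```text
pics
{'time': 0.0, 'q': array([ 1.14910750e+00,  2.64761249e-01,  1.60540460e+00,  2.51703416e-05,
        1.27369227e+00, -3.69186359e-02]), 'joint_vel': array([ 0.00134323, -0.00045403,  0.00026221,  0.00096055,  0.0006266 ,
       -0.00025495]), 'joint_torque': array([-5.43666611e-04, -5.15119743e+01, -3.67313004e+01,  7.89721116e-05,
        1.32497092e-02, -1.71491740e-05]), 'tool_pos': array([0.25307287, 0.62499454, 0.24394001]), 'tcp_rot': array([ 0.30015106,  1.55017488, -0.3036257 ]), 'wrist_force': array([-0.02874902,  0.35736846,  0.76673353]), 'torque': array([-0.00379184,  0.00850099, -0.02299202]), 'width': 1.0010206205471173}
scene {'fx': 458.2180670204141, 'fy': 458.2180670204141, 'cx': 319.89482822379443, 'cy': 202.53355917278424, 'dist': array([-0.07279381,  0.        ,  0.        ,  0.        ,  0.        ]), 'rvec': array([ 1.9383774 ,  1.82903841, -0.54039091]), 'tvec': array([-0.01779304, -0.40333526,  1.68845202])}
top {'fx': 460.1510203371018, 'fy': 460.1510203371018, 'cx': 323.5891950525097, 'cy': 200.50642744027073, 'dist': array([-0.0985673,  0.       ,  0.       ,  0.       ,  0.       ]), 'rvec': array([ 2.12455747, -2.11907439,  0.20659299]), 'tvec': array([-0.01120926,  0.56072039,  1.45641281])}
wrist {'fx': 275.2854947731385, 'fy': 275.2854947731385, 'cx': 323.2083413689646, 'cy': 200.71447474064237, 'dist': array([0.00700039, 0.        , 0.        , 0.        , 0.        ]), 'rvec': array([-2.37198058, -1.59845772, -0.25912837]), 'tvec': array([-0.67457305, -0.04155148,  0.38100062])}
```

View pics/a_scene.png

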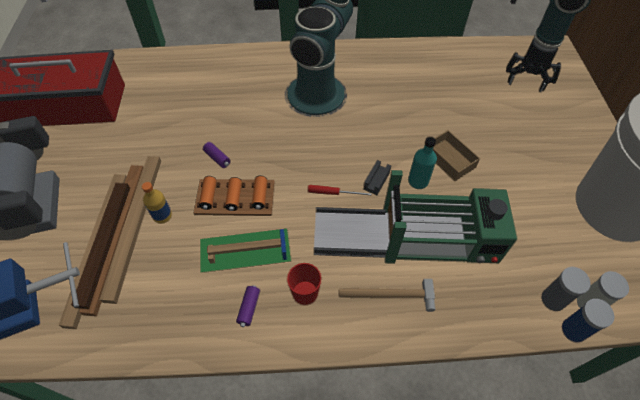

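View pics/a_top.png

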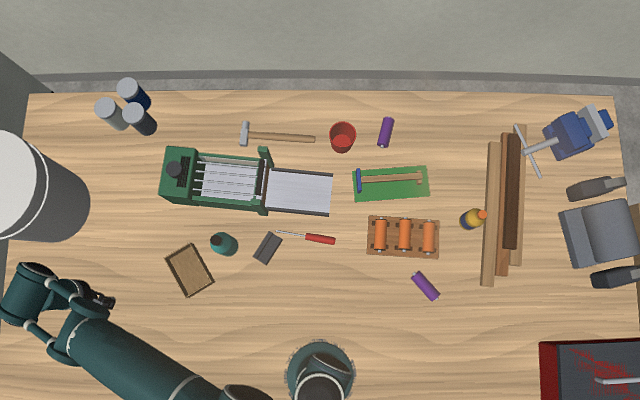

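View pics/a_wrist.png

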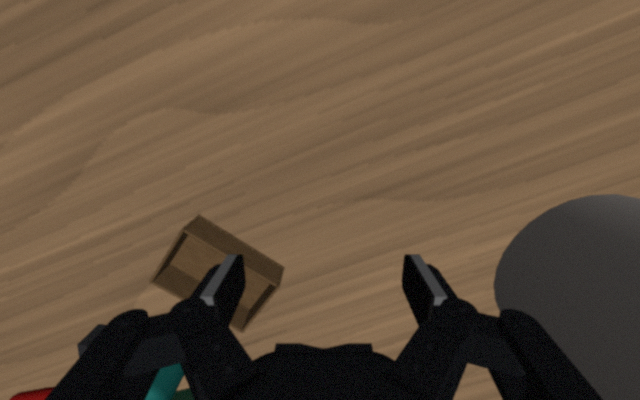

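```bash
cat > h.py <<'E'
import numpy as np,cv2
from workcell import bot
from scipy.spatial.transform import Rotation as R
def cam(n):
    c=bot.get_calibration(n);K=np.array([[c['fx'],0,c['cx']],[0,c['fy'],c['cy']],[0,0,1]])
    return K,np.array(c['dist']),R.from_rotvec(c['rvec']).as_matrix(),np.array(c['tvec'])
def rays(C,px):
    K,D,Rm,t=C
    u=cv2.undistortPoints(np.array(px,float).reshape(-1,1,2),K,D).reshape(-1,2)
    d=np.c_[u,np.ones(len(u))]
    return -Rm.T@t,d@Rm,d
def plane(C,px,z):
    o,d,_=rays(C,px);return o+d*((z-o[2])/d[:,2])[:,None]
def cloud(C,dep):
    h,w=dep.shape;v,u=np.mgrid[:h,:w]
    o,d,_=rays(C,np.c_[u.ravel(),v.ravel()])
    return (o+d*dep.ravel()[:,None]).reshape(h,w,3)
def proj(C,P):
    K,D,Rm,t=C
    return cv2.projectPoints(np.array(P,float).reshape(-1,3),cv2.Rodrigues(Rm)[0],t,K,D)[0].reshape(-1,2)
def hsv(p): return cv2.cvtColor(p,cv2.COLOR_RGB2HSV)
def shot(n,name=None):
    C=cam(n);p,d=bot.read_camera(n)
    if name: cv2.imwrite(f"pics/{name}.png",p[:,:,::-1])
    return C,p,d,cloud(C,d)
def rectfit(P):
    r=cv2.minAreaRect(np.float32(P[:,:2]*1000)); return r
def big(m,k=1):
    n,l,s,c=cv2.connectedComponentsWithStats(m.astype(np.uint8))
    o=np.argsort(-s[1:,4])[:k]+1
    return [l==i for i in o]
def tool():
    s=bot.read_state();return np.array(s['tool_pos']),R.from_rotvec(s['tcp_rot']).as_matrix(),s
def go(target,Rt=None,R0=None,p0=None):
    p,Rm,s=tool()
    if p0 is not None:p=np.array(p0)
    dp=Rm.T@(np.array(target)-p)*100
    print('dp cm',dp.round(2))
    if Rt is not None:print('rot',R.from_matrix(Rm.T@Rt).as_rotvec().round(4))
def down(yaw):
    "tool x down, tool y (jaw) at yaw in world xy"
    x=np.array([0,0,-1.]);y=np.array([np.cos(yaw),np.sin(yaw),0]);return np.c_[x,y,np.cross(x,y)]
E
cat > m.py <<'E'
from h import *
import sys
tag=sys.argv[1]
for n in ("top","scene"):
    C,p,d,X=shot(n,f"{tag}_{n}");H=hsv(p)
    np.savez(f"{tag}_{n}.npz",p=p,d=d)
    h,s,v=[H[...,i].astype(int) for i in range(3)]
    z=X[...,2];ok=d>0
    masks=dict(orange=(h>5)&(h<16)&(s>150)&(v>120),green=(h>50)&(h<75)&(s>100)&(z<.012)&(v>80),blue=(h>105)&(h<125)&(s>130)&(z<.07),track=(s<50)&(v>140)&(z>.008)&(z<.026))
    for k,m in masks.items():
        m=m&ok&(X[...,0]>.35)&(X[...,0]<.95)&(abs(X[...,1])<.6)
        for b in big(m,4):
            if b.sum()<25: continue
            P=X[b];vv,uu=np.nonzero(b)
            r=rectfit(P)
            print(n,k,b.sum(),'px',uu.mean().round(),vv.mean().round(),'xyz',np.median(P,0).round(3),'zmax',np.percentile(P[:,2],95).round(3),'rect',np.round(r[0]),np.round(r[1]),round(r[2],1))
E
python3 m.py b
```

```text
top orange 336 px 404.0 233.0 xyz [ 0.454 -0.273  0.048] zmax 0.054 rect [ 453. -275.] [37. 97.] 85.8
top orange 335 px 380.0 234.0 xyz [ 0.451 -0.193  0.048] zmax 0.055 rect [ 452. -195.] [38. 95.] 85.9
top orange 271 px 427.0 236.0 xyz [ 0.444 -0.349  0.047] zmax 0.055 rect [ 445. -353.] [33. 93.] 88.0
top orange 73 px 482.0 214.0 xyz [ 0.5   -0.496  0.159] zmax 0.163 rect [ 500. -497.] [26. 28.] 38.9
top green 712 px 383.0 190.0 xyz [ 0.606 -0.215  0.002] zmax 0.008 rect [ 630. -218.] [108. 215.] 4.5
top green 230 px 385.0 171.0 xyz [ 0.674 -0.222  0.002] zmax 0.008 rect [ 674. -224.] [ 22. 174.] 4.3
top blue 48 px 359.0 178.0 xyz [ 0.636 -0.127  0.051] zmax 0.057 rect [ 635. -126.] [68. 10.] 4.7
top track 2275 px 298.0 191.0 xyz [0.6   0.076 0.016] zmax 0.021 rect [604.  75.] [219. 134.] 84.3
top track 365 px 229.0 178.0 xyz [0.645 0.313 0.016] zmax 0.021 rect [645. 314.] [178.  28.] 83.9
top track 360 px 228.0 187.0 xyz [0.613 0.316 0.016] zmax 0.021 rect [613. 317.] [179.  26.] 84.4
top track 342 px 230.0 169.0 xyz [0.676 0.311 0.016] zmax 0.021 rect [676. 311.] [178.  25.] 84.
[... 425 characters left out ...]
e green 1920 px 243.0 252.0 xyz [ 0.651 -0.245  0.003] zmax 0.007 rect [ 634. -240.] [110. 256.] 5.0
scene blue 119 px 162.0 213.0 xyz [ 0.527 -0.481  0.048] zmax 0.068 rect [ 523. -485.] [17. 52.] 32.9
scene blue 91 px 283.0 243.0 xyz [ 0.646 -0.125  0.052] zmax 0.056 rect [ 640. -126.] [73.  9.] 4.0
scene track 2433 px 351.0 231.0 xyz [0.598 0.075 0.016] zmax 0.02 rect [595.  74.] [218. 121.] 85.8
scene track 354 px 433.0 227.0 xyz [0.597 0.322 0.016] zmax 0.019 rect [596. 323.] [164.  26.] 85.0
scene track 251 px 432.0 235.0 xyz [0.625 0.312 0.016] zmax 0.02 rect [626. 315.] [174.  20.] 84.1
scene track 223 px 431.0 218.0 xyz [0.569 0.321 0.016] zmax 0.02 rect [569. 321.] [173.  18.] 84.4
```

Run:
```python
import numpy as np,cv2
for n,(a,b,c,d) in dict(top=(120,230,140,450),scene=(150,290,180,530)).items():
    p=np.load(f'b_{n}.npz')['p'][a:b,c:d]
    cv2.imwrite(f'pics/b_{n}_z.png',cv2.resize(p[:,:,::-1],None,fx=2.28,fy=2.28,interpolation=cv2.INTER_CUBIC))
```

```text
(no output)
```

View pics/b_top_z.png

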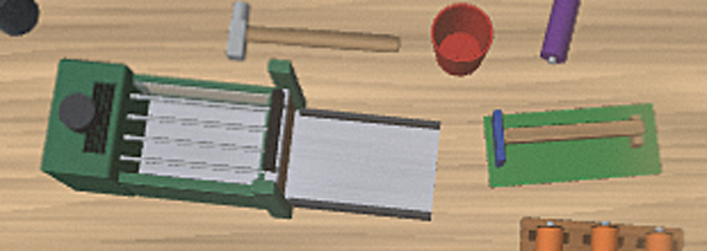

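View pics/b_scene_z.png

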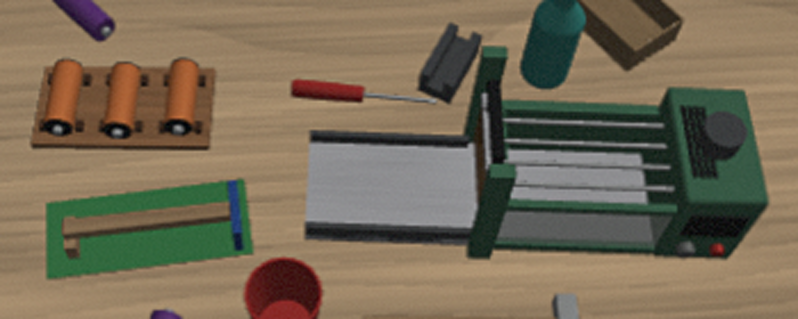

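Run:
```python
from h import *
for n in("top","scene"):
    f=np.load(f'b_{n}.npz');C=cam(n);X=cloud(C,f['d']);H=hsv(f['p']);h,s,v=[H[...,i].astype(int) for i in range(3)]
    z=X[...,2]
    m=(z>.026)&(z<.044)&(v<100)&(X[...,0]>.48)&(X[...,0]<.75)&(X[...,1]>-.06)&(X[...,1]<.17)
    for b in big(m,2):
        vv,uu=np.nonzero(b);P=plane(C,np.c_[uu,vv],.034)
        c=P[:,:2].mean(0);e=np.linalg.svd(P[:,:2]-c,full_matrices=False)[2][0];e*=np.sign(e[1])
        r=rectfit(P)
        print(n,'rail',b.sum(),c.round(4),'dir deg',np.degrees(np.arctan2(e[1],e[0])).round(2),r, 'depthz',np.median(X[b],0))
    m=(s<50)&(v>120)&(X[...,0]>.5)&(X[...,0]<.75)&(X[...,1]>-.06)&(X[...,1]<.17)&(z<.026)&(z>.006)
    b=big(m)[0];vv,uu=np.nonzero(b);P=plane(C,np.c_[uu,vv],.016)[:,:2]
    print(n,'track',rectfit(P),'ends',cv2.boxPoints(rectfit(P)).round().tolist())
    # posts, housing, green high
    for lo,hi,zz in((.195,.215,.205),(.143,.157,.15)):
        m=(abs(z-zz)<.008)&(X[...,0]>.45)&(X[...,0]<.8)&(X[...,1]>.1)&(X[...,1]<.56)
        for b in big(m,2):
            if b.sum()<10: continue
            vv,uu=np.nonzero(b);P=plane(C,np.c_[uu,vv],zz)[:,:2]
            print(n,zz,b.sum(),rectfit(P))
```

```text
top rail 158 [0.6646 0.0639] dir deg 83.91 ((664.8783569335938, 65.50088500976562), (208.35745239257812, 12.625998497009277), 83.2737045288086) depthz [0.66523365 0.06322176 0.03289757]
top rail 140 [0.529  0.0733] dir deg 84.37 ((528.6904296875, 71.99600982666016), (193.9261016845703, 8.69588565826416), 84.40017700195312) depthz [0.52914499 0.07508531 0.03322577]
top track ((600.6779174804688, 71.19900512695312), (210.95379638671875, 126.06024169921875), 84.38360595703125) ends [[528.0, -28.0], [653.0, -40.0], [674.0, 170.0], [548.0, 182.0]]
top 0.205 67 ((526.3679809570312, 193.09039306640625), (18.025197982788086, 29.982059478759766), 0.1576438844203949)
top 0.205 66 ((689.4420776367188, 177.09197998046875), (30.42084503173828, 18.927223205566406), 89.99266052246094)
top 0.15 1294 ((633.9354248046875, 452.2691345214844), (100.9935302734375, 162.8946533203125), 84.2119140625)
top 0.15 15 ((682.5913696289062, 177.80059814453125), (26.030752182006836, 5.047736644744873), 81.63542175292969)
scene rail 267 [0.6696 0.0605] dir deg 84.42 ((670.2814331054688, 63.09176254272461), (204.4726
[... 226 characters left out ...]
3561706542969) depthz [0.53393966 0.07052448 0.03265188]
scene track ((595.24853515625, 70.58535766601562), (210.4463348388672, 117.71654510498047), 84.28816986083984) ends [[526.0, -28.0], [643.0, -40.0], [664.0, 169.0], [547.0, 181.0]]
scene 0.205 93 ((695.8590087890625, 175.5433349609375), (30.362262725830078, 20.272436141967773), 86.68001556396484)
scene 0.205 80 ((534.3353271484375, 191.53976440429688), (30.7497501373291, 23.534944534301758), 86.92649841308594)
scene 0.15 1565 ((642.27294921875, 450.3870849609375), (101.22103881835938, 168.44830322265625), 84.59436798095703)
scene 0.15 39 ((697.84130859375, 175.01596069335938), (28.620765686035156, 20.61519432067871), 81.80084228515625)
```

Run:
```python
from h import *
p,Rm,s=tool();print(p,Rm.round(3), 'jaw yaw',np.degrees(np.arctan2(Rm[1,1],Rm[0,1])))
for y in(84.35,-95.65):
    go([.611,.183,.26],down(np.radians(y)))
C,im,d,X=cam("top"),*[np.load('b_top.npz')[k] for k in 'pd'],None
for n in("top","scene"):
    f=np.load(f'b_{n}.npz');C=cam(n);X=cloud(C,f['d']);v=hsv(f['p'])[...,2];z=X[...,2]
    m=(z>.155)&(z<.18)&(X[...,0]>.54)&(X[...,0]<.68)&(X[...,1]>.15)&(X[...,1]<.22)
    for b in big(m,2):
        vv,uu=np.nonzero(b);P=plane(C,np.c_[uu,vv],.173)
        print(n,b.sum(),rectfit(P),np.median(X[b],0))
```

```text
[0.25326803 0.62532992 0.24459123] [[-0.     0.375  0.927]
 [-0.001  0.927 -0.375]
 [-1.    -0.001 -0.   ]] jaw yaw 67.95085224386813
dp cm [ -1.51 -27.57  49.76]
rot [-2.862e-01 -2.000e-04  1.100e-03]
dp cm [ -1.51 -27.57  49.76]
rot [2.8554e+00 1.6000e-03 3.0000e-04]
top 3 ((632.3131713867188, 176.3444366455078), (6.330935955047607, 9.279698133468628e-05), 1.6700688600540161) [0.63152359 0.17594331 0.17597792]
top 3 ((585.167236328125, 181.09593200683594), (6.244966983795166, 8.869915473042056e-05), 1.6716375350952148) [0.58433273 0.18068806 0.17530368]
scene 10 ((662.3043212890625, 179.63587951660156), (13.346016883850098, 3.030118227005005), 86.69090270996094) [0.6649678  0.17887881 0.17710266]
scene 7 ((626.7809448242188, 177.04237365722656), (2.6461453437805176, 18.84300994873047), 81.5317153930664) [0.63062375 0.17459566 0.17784573]
```

```bash
python3 -m creep '[{"grip":8.5,"dp":[-1,-1.9,3.4],"rotation":[-0.06,0,0]},{"grip":8.5,"dp":[-2,-3.9,7],"rotation":[-0.12,0,0]},{"grip":8.5,"dp":[-3,-5.8,10.5],"rotation":[-0.18,0,0]},{"grip":8.5,"dp":[-4,-7.7,14],"rotation":[-0.24,0,0]},{"grip":8.5,"dp":[-5,-9.7,17.5],"rotation":[-0.286,0,0]}]' 60
python3 - <<'E'
from h import *
print(tool()[0],np.degrees(np.arctan2(tool()[1][1,1],tool()[1][0,1])))
go([.611,.183,.28],down(np.radians(84.35)))
E
```

```text
time: 0.67
tool_pos: [0.3799, 0.4686, 0.2956]
tcp_rot: [0.075, 1.569, -0.075]
wrist_force: [0.2, 0.0, -0.1]
width: 0.999
[0.37987368 0.46862251 0.29564847] 84.54596115140033
dp cm [  1.57 -26.24  25.72]
rot [0.0034 0.0001 0.    ]
```

```bash
python3 -m creep '[{"grip":8.5,"dp":[0,-2.6,2.6],"rotation":[0,0,0]},{"grip":8.5,"dp":[0,-5.3,5.2],"rotation":[0,0,0]},{"grip":8.5,"dp":[0.3,-7.9,7.8],"rotation":[0,0,0]},{"grip":8.5,"dp":[0.5,-10.5,10.3],"rotation":[0,0,0]},{"grip":8.5,"dp":[0.7,-13.2,12.9],"rotation":[0,0,0]}]'
python3 -m creep '[{"grip":8.5,"dp":[0.2,-2.6,2.6],"rotation":[0,0,0]},{"grip":8.5,"dp":[0.4,-5.3,5.2],"rotation":[0,0,0]},{"grip":8.5,"dp":[0.6,-7.9,7.8],"rotation":[0,0,0]},{"grip":8.5,"dp":[0.8,-10.5,10.3],"rotation":[0,0,0]},{"grip":8.5,"dp":[0.9,-13.1,12.8],"rotation":[0,0,0]}]'
python3 - <<'E'
from h import *
shot("wrist","c_wrist")
print(tool()[0])
C,p,d,X=shot("wrist");np.savez('c_wrist.npz',p=p,d=d)
P=[[.611,.183,.173]]
print(proj(C,P))
E
```

```text
time: 1.08
tool_pos: [0.4952, 0.3245, 0.2883]
tcp_rot: [0.078, 1.569, -0.077]
wrist_force: [-0.2, -0.4, -0.9]
width: 0.999
time: 1.5
tool_pos: [0.6097, 0.1813, 0.2789]
tcp_rot: [0.078, 1.57, -0.078]
wrist_force: [0.7, -0.3, 0.2]
width: 0.997
[0.6135089  0.17571651 0.27855858]
[[330.86048332 199.75277564]]
```

View pics/c_wrist.png

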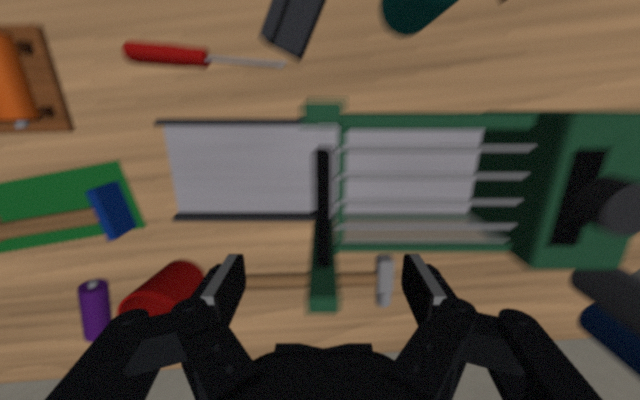

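Run:
```python
from h import *
print(tool()[0])
C,p,d,X=shot("wrist","d_wrist");np.savez('d_wrist.npz',p=p,d=d)
v=hsv(p)[...,2];s=hsv(p)[...,1]
z=X[...,2]
m=(z>.155)&(z<.185)&(abs(X[...,0]-.61)<.07)&(abs(X[...,1]-.183)<.03)
b=big(m)[0];vv,uu=np.nonzero(b);print(b.sum(),uu.mean(),vv.mean(),uu.min(),uu.max(),vv.min(),vv.max(),np.median(X[b],0))
print(rectfit(plane(C,np.c_[uu,vv],.173)), rectfit(X[b]))
for zz,k in((.205,'post'),(.034,'rail'),(.15,'hous')):
    m=(abs(z-zz)<.006)&(X[...,0]>.5)&(X[...,0]<.73)&(X[...,1]>-.06)&(X[...,1]<.55)
    for b in big(m,2):
        vv,uu=np.nonzero(b);print(k,b.sum(),rectfit(plane(C,np.c_[uu,vv],zz)))
m=(s<50)&(v>100)&(X[...,0]>.5)&(X[...,0]<.75)&(X[...,1]>-.06)&(X[...,1]<.17)&(z<.026)&(z>.006)
b=big(m)[0];vv,uu=np.nonzero(b);print('track',cv2.boxPoints(rectfit(plane(C,np.c_[uu,vv],.016))).round(1))
```

```text
[0.61155702 0.17842876 0.27856914]
29 329.17241379310343 140.6206896551724 321 338 140 143 [0.55578502 0.18930276 0.17934259]
((556.7964477539062, 189.6909942626953), (2.1664140224456787, 14.337118148803711), 0.6439526677131653) ((556.1163940429688, 189.6422882080078), (1.61958909034729, 13.845500946044922), 0.26545950770378113)
post 1161 ((528.897705078125, 192.99765014648438), (29.489564895629883, 17.666162490844727), 84.02458953857422)
post 676 ((689.0031127929688, 177.25985717773438), (29.375782012939453, 21.064800262451172), 84.11051177978516)
rail 1026 ((531.4829711914062, 76.89266967773438), (210.49452209472656, 7.490592956542969), 84.11720275878906)
rail 945 ((665.45849609375, 63.705326080322266), (210.9448699951172, 14.06125259399414), 83.1946029663086)
hous 11169 ((635.1516723632812, 448.9013977050781), (102.28094482421875, 162.3400115966797), 85.09941864013672)
hous 35 ((681.8782958984375, 166.87518310546875), (6.405206680297852, 6.043203830718994), 84.08555603027344)
track [[526.5 -28. ]
 [652.5 -39.8]
 [672.  167.6]
 [546.1 179.5]]
```

View pics/d_wrist.png

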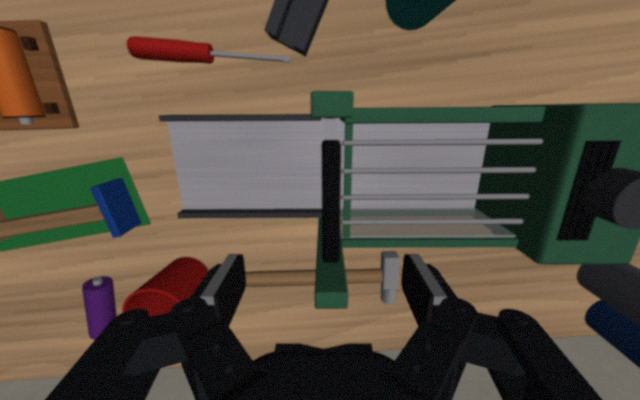

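Run:
```python
from h import *
f=np.load('d_wrist.npz');C=cam("wrist");p=f['p'];v=hsv(p)[...,2]
m=np.zeros(v.shape,bool);m[135:270,310:350]=v[135:270,310:350]<40
b=big(m)[0];vv,uu=np.nonzero(b);print(b.sum(),uu.mean(),vv.mean(),vv.min(),vv.max())
r=rectfit(plane(C,np.c_[uu,vv],.173));print(r)
go([.609,.1845,.16],down(np.radians(84.3)))
# blade/roller depth of known
```

```text
2165 330.0988452655889 203.51916859122403 141 263
((613.2561645507812, 182.14990234375), (27.070463180541992, 116.97722625732422), 85.7329330444336)
dp cm [11.86  0.39 -0.14]
rot [-0.0034 -0.0007  0.0005]
```

```bash
python3 -m creep '[{"grip":7,"dp":[3,0.2,0]},{"grip":6,"dp":[6,0.4,0]},{"grip":6,"dp":[9,0.4,0]},{"grip":6,"dp":[11,0.4,0]},{"grip":6,"dp":[11.8,0.4,0]}]' 60
python3 -m creep '[{"grip":6,"dp":[0,0,0],"rotation":[0,0,0]}]'
python3 - <<'E'
from h import *
go([.609,.1845,.16],down(np.radians(84.3)))
shot("wrist","e_wrist")
E
```

```text
time: 1.73
tool_pos: [0.6089, 0.1827, 0.2789]
tcp_rot: [0.079, 1.57, -0.078]
wrist_force: [0.4, 0.4, -0.4]
width: 0.881
dp cm [1.189e+01 1.800e-01 1.000e-02]
rot [-0.0006 -0.001  -0.0003]validation failed for argument at $[0]...
```

View pics/e_wrist.png

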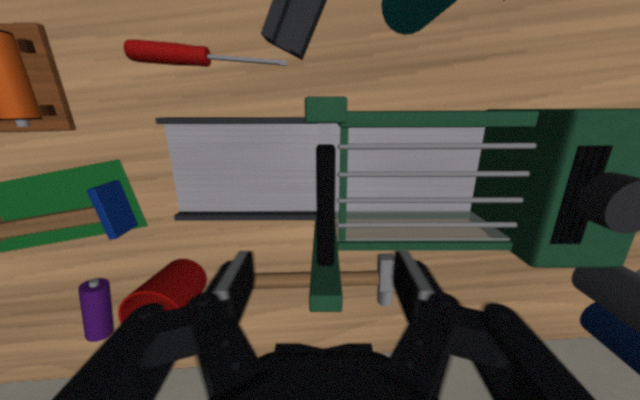

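```bash
python3 -m creep '[{"grip":6,"dp":[3,0.1,0],"rotation":[0,0,0]},{"grip":6,"dp":[6,0.1,0],"rotation":[0,0,0]},{"grip":6,"dp":[9,0.1,0],"rotation":[0,0,0]},{"grip":6,"dp":[11,0.1,0],"rotation":[0,0,0]},{"grip":6,"dp":[11.9,0.1,0],"rotation":[0,0,0]}]' 60
python3 -m creep '[{"grip":1,"dp":[0,0,0],"rotation":[0,0,0]},{"grip":1,"dp":[0,0,0],"rotation":[0,0,0]},{"grip":1,"dp":[0,0,0],"rotation":[0,0,0]},{"grip":1,"dp":[0,0,0],"rotation":[0,0,0]},{"grip":1,"dp":[0,0,0],"rotation":[0,0,0]}]'
python3 -m creep '[{"grip":1,"dp":[0,0,0],"rotation":[0,0,0]},{"grip":1,"dp":[0,0,0],"rotation":[0,0,0]},{"grip":1,"dp":[0,0,0],"rotation":[0,0,0]}]'
```

```text
time: 2.2
tool_pos: [0.6057, 0.185, 0.1563]
tcp_rot: [0.075, 1.576, -0.077]
wrist_force: [-0.4, -0.3, -0.6]
width: 0.706
time: 2.62
tool_pos: [0.6104, 0.1842, 0.1627]
tcp_rot: [0.078, 1.566, -0.077]
wrist_force: [0.4, -0.3, 2.2]
width: 0.179
time: 2.87
tool_pos: [0.6104, 0.1842, 0.1616]
tcp_rot: [0.078, 1.566, -0.077]
wrist_force: [3.1, -0.3, 2.1]
width: 0.177
```

```bash
python3 -m creep '[{"grip":1,"dp":[-1,0,0],"rotation":[0,0,0]},{"grip":1,"dp":[-2,0,0],"rotation":[0,0,0]},{"grip":1,"dp":[-3,0,0],"rotation":[0,0,0]},{"grip":1,"dp":[-4,0,0],"rotation":[0,0,0]},{"grip":1,"dp":[-5,0,0],"rotation":[0,0,0]}]'
python3 -m creep '[{"grip":1,"dp":[-1,0,0],"rotation":[0,0,0]},{"grip":1,"dp":[-2,0,0],"rotation":[0,0,0]},{"grip":1,"dp":[-3,0,0],"rotation":[0,0,0]},{"grip":1,"dp":[-3.6,0,0],"rotation":[0,0,0]},{"grip":1,"dp":[-4,0,0],"rotation":[0,0,0]}]'
python3 -m creep '[{"grip":1,"dp":[-0.1,0,0],"rotation":[0,0,0]},{"grip":1,"dp":[-0.2,0,0],"rotation":[0,0,0]},{"grip":1,"dp":[-0.3,0,0],"rotation":[0,0,0]}]'
```

```text
time: 3.28
tool_pos: [0.6103, 0.1841, 0.2088]
tcp_rot: [0.078, 1.567, -0.077]
wrist_force: [7.9, 1.6, -9.4]
width: 0.176
time: 3.7
tool_pos: [0.6099, 0.184, 0.2393]
tcp_rot: [0.077, 1.571, -0.078]
wrist_force: [28.9, 7.4, -57.6]
width: 0.177
time: 3.95
tool_pos: [0.6099, 0.184, 0.2393]
tcp_rot: [0.077, 1.574, -0.079]
wrist_force: [28.8, 7.6, -54.0]
width: 0.181
```

Run:
```python
from h import *
print(tool()[2])
C,p,d,X=shot("scene");cv2.imwrite('pics/f_scene.png',cv2.resize(p[130:290,340:540,::-1],None,fx=3.5,fy=3.5,interpolation=cv2.INTER_CUBIC))
shot("wrist","f_wrist")
```

```text
{'time': 3.95, 'q': array([ 2.53919128e-01,  1.99456155e-01,  1.69360048e+00,  7.47460735e-05,
        1.25299260e+00, -1.21764452e+00]), 'joint_vel': array([-0.00031862,  0.00403918, -0.00382792,  0.00081286,  0.00767886,
        0.00076334]), 'joint_torque': array([ 7.23912399e-01, -8.17761397e+01, -5.00508535e+01,  1.89260538e-01,
        9.77586418e+00, -5.57163963e-02]), 'tool_pos': array([0.60989623, 0.18403008, 0.23930277]), 'tcp_rot': array([ 0.07700136,  1.57366492, -0.07898922]), 'wrist_force': array([ 28.79819892,   7.6174119 , -54.03792337]), 'torque': array([ 0.91410443, -4.44263783, -0.05794592]), 'width': 0.18060412552073474}
```

View pics/f_scene.png

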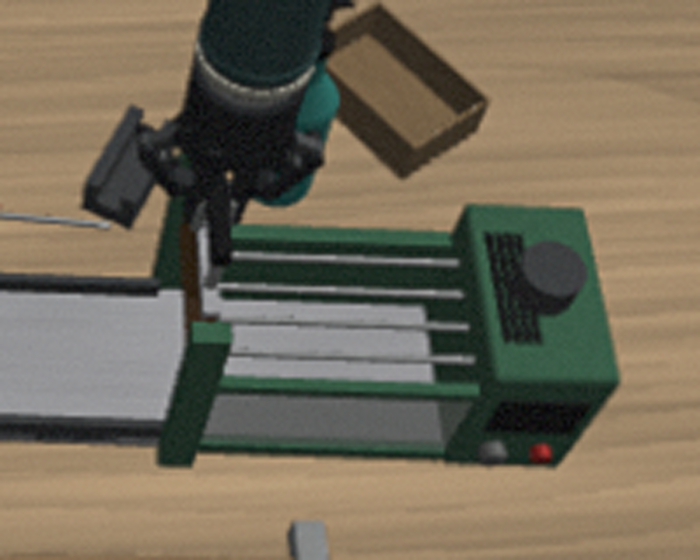

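View pics/f_wrist.png

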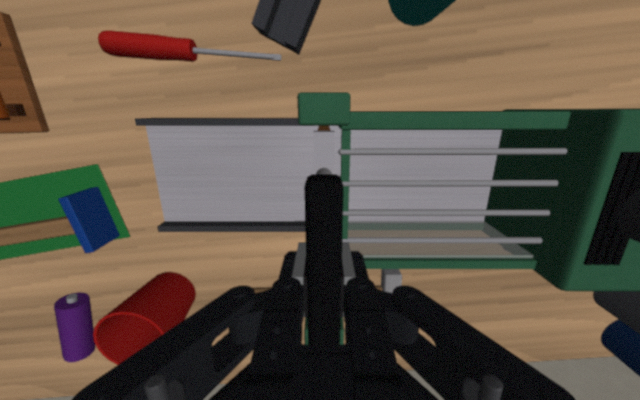

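Run:
```python
from h import *
C,p,d,X=shot("wrist");o,dr,_=rays(C,[[323,177],[306,200],[342,200]])
print('cam',o,dr)
t=(.5545-o[0])/dr[0,0];print('bar end z',o+t*dr[0])
w=np.linalg.norm((dr[1]-dr[2]));print('depth by width',.016/w, 'z top',o[2]-.016/w)
print('depth px',d[180:260:10,323],d[180:200:5,310:336:5])
print(X[190:200,315:330].reshape(-1,3)[::20])
```

```text
cam [0.52936374 0.19282258 0.36867954] [[ 0.23136441 -0.02517904 -0.97634896]
 [ 0.3041436  -0.09447323 -0.94999243]
 [ 0.31714117  0.0356485  -0.95016675]]
bar end z [0.5545     0.19008704 0.26260549]
depth by width 0.12235279743920179 z top 0.24632674089752937
depth px [0.10993376 0.11012828 0.11097806 0.11260816 0.11312004 0.1144494
 0.11629104 0.11715415] [[0.1121012  0.11102761 0.11101867 0.11073306 0.11068042 0.10979521]
 [0.10847691 0.11035008 0.11001807 0.1102977  0.10897374 0.11022921]
 [0.10973423 0.10918181 0.10959634 0.10848837 0.10930761 0.10909908]
 [0.11009564 0.10949326 0.1096755  0.10866042 0.11172593 0.1100847 ]]
[[0.55917911 0.18643207 0.26370559]
 [0.55985388 0.18835291 0.26347207]
 [0.56053461 0.19028674 0.26323238]
 [0.56081437 0.18625448 0.26374829]
 [0.56139353 0.18819818 0.26385474]
 [0.56244003 0.19010411 0.26246107]
 [0.56269278 0.1860287  0.2630664 ]
 [0.56319289 0.18800662 0.26344124]]
```

```bash
python3 -m creep '[{"grip":1,"dp":[0.5,0,0],"rotation":[0,0,0]},{"grip":1,"dp":[1.1,0,0],"rotation":[0,0,0]},{"grip":6,"dp":[1.1,0,0],"rotation":[0,0,0]},{"grip":6,"dp":[1.1,0,0],"rotation":[0,0,0]},{"grip":6,"dp":[1.1,0,0],"rotation":[0,0,0]}]'
python3 -m creep '[{"grip":6,"dp":[0,0,0],"rotation":[0,0,0]},{"grip":6,"dp":[-2,0,0],"rotation":[0,0,0]},{"grip":6,"dp":[-5,0,0],"rotation":[0,0,0]},{"grip":6,"dp":[-8,0,0],"rotation":[0,0,0]}]'
python3 - <<'E'
from h import *
C,p,d,X=shot("wrist","g_wrist");z=X[...,2]
b=(abs(X[...,0]-.60)<.07)&(abs(X[...,1]-.184)<.02)&(z>.22)&(z<.3)
print(b.sum(),np.median(X[b],0))
E
python3 m.py g
```

```text
time: 4.52
tool_pos: [0.6087, 0.184, 0.2424]
tcp_rot: [0.078, 1.57, -0.078]
wrist_force: [0.4, 0.6, 1.2]
width: 0.593
time: 4.85
tool_pos: [0.608, 0.1838, 0.3225]
tcp_rot: [0.077, 1.572, -0.078]
wrist_force: [0.4, 0.6, 0.3]
width: 0.704
2869 [0.60227546 0.18559182 0.26253676]
top orange 336 px 380.0 234.0 xyz [ 0.451 -0.193  0.048] zmax 0.054 rect [ 452. -195.] [38. 94.] 86.5
top orange 321 px 404.0 234.0 xyz [ 0.454 -0.273  0.048] zmax 0.055 rect [ 453. -274.] [35. 98.] 86.0
top orange 262 px 427.0 237.0 xyz [ 0.443 -0.349  0.048] zmax 0.054 rect [ 444. -352.] [30. 95.] 85.6
top orange 73 px 482.0 214.0 xyz [ 0.499 -0.496  0.158] zmax 0.163 rect [ 500. -495.] [26. 25.] 89.9
top green 646 px 383.0 190.0 xyz [ 0.607 -0.217  0.002] zmax 0.008 rect [ 631. -224.] [108. 225.] 4.7
top green 206 px 385.0 171.0 xyz [ 0.675 -0.221  0.002] zmax 0.008 rect [ 675. -226.] [ 21. 178.] 4.2
top blue 42 px 359.0 178.0 xyz [ 0.637 -0.127  0.052] zmax 0.058 rect [ 638. -126.] [61. 10.] 3.8
top track 2005 px 302.0 191.0 xyz [0.602 0.063 0.016] zmax 0.021 rect [600.  71.] [211. 126.] 84.1
top track 238 p
[... 697 characters left out ...]
 green 1917 px 243.0 251.0 xyz [ 0.65  -0.245  0.003] zmax 0.007 rect [ 635. -240.] [111. 256.] 5.2
scene blue 108 px 161.0 213.0 xyz [ 0.526 -0.478  0.052] zmax 0.068 rect [ 523. -485.] [19. 52.] 30.1
scene blue 92 px 283.0 244.0 xyz [ 0.647 -0.125  0.052] zmax 0.056 rect [ 641. -126.] [73.  9.] 4.8
scene track 2591 px 352.0 230.0 xyz [0.597 0.078 0.016] zmax 0.02 rect [593.  81.] [231. 127.] 84.8
scene track 366 px 434.0 227.0 xyz [0.598 0.322 0.016] zmax 0.02 rect [598. 323.] [168.  27.] 83.5
scene track 276 px 434.0 235.0 xyz [0.626 0.316 0.016] zmax 0.019 rect [625. 315.] [174.  20.] 84.9
scene track 231 px 431.0 219.0 xyz [0.569 0.32  0.016] zmax 0.019 rect [570. 322.] [174.  18.] 84.6
```

```bash
python3 -m creep '[{"grip":6,"dp":[0,-4.1,-0.6],"rotation":[0,0,0]},{"grip":6,"dp":[0.2,-8.2,-1.2],"rotation":[0,0,0]},{"grip":6,"dp":[0.6,-12.3,-1.8],"rotation":[0,0,0]},{"grip":6,"dp":[1,-16.4,-2.4],"rotation":[0,0,0]},{"grip":6,"dp":[1.2,-20.5,-3],"rotation":[0,0,0]}]'
python3 -m creep '[{"grip":6,"dp":[0,-4.1,-0.6],"rotation":[0,0,0]},{"grip":6,"dp":[0.2,-8.2,-1.2],"rotation":[0,0,0]},{"grip":6,"dp":[0.6,-12.3,-1.8],"rotation":[0,0,0]},{"grip":6,"dp":[1,-16.4,-2.4],"rotation":[0,0,0]},{"grip":6,"dp":[1.2,-20.5,-3],"rotation":[0,0,0]}]'
python3 -m creep '[{"grip":6,"dp":[0,-2,-0.3],"rotation":[0,0,0]},{"grip":6,"dp":[0,-2,-0.3],"rotation":[0,0,0]},{"grip":6,"dp":[0,-2,-0.3],"rotation":[0,0,0]}]'
cat > w.py <<'E'
from h import *
import sys
C,p,d,X=shot("wrist",sys.argv[1]);H=hsv(p);h,s,v=[H[...,i].astype(int) for i in range(3)]
z=X[...,2]
print('tcp',tool()[0].round(4))
m=(h>4)&(h<17)&(s>140)&(v>80)&(z>.03)&(z<.075)
for b in big(m,3):
    if b.sum()<300: continue
    top=b&(z>.015)
    vv,uu=np.nonzero(b);P=X[b];r=rectfit(P)
    hi=P[P[:,2]>np.percentile(P[:,2],90)-.004]   # ridge line
    c=hi[:,:2].mean(0);e=np.linalg.svd(hi[:,:2]-c,full_matrices=False)[2][0];e*=np.sign(e[0])
    print('roller px',uu.mean().round(),vv.mean().round(),b.sum(),'rect',np.round(r[0],1),np.round(r[1]),round(r[2],1),'ridge',c.round(4),'yaw',np.degrees(np.arctan2(e[1],e[0])).round(1),'ztop',np.percentile(P[:,2],95).round(3))
E
python3 w.py h_wrist
```

```text
time: 5.42
tool_pos: [0.5572, -0.0184, 0.3088]
tcp_rot: [0.077, 1.571, -0.077]
wrist_force: [0.1, -0.9, 0.1]
width: 0.697
time: 5.83
tool_pos: [0.5072, -0.2194, 0.297]
tcp_rot: [0.078, 1.571, -0.077]
wrist_force: [0.2, 0.2, -0.5]
width: 0.704
time: 6.08
tool_pos: [0.5029, -0.2384, 0.2973]
tcp_rot: [0.081, 1.571, -0.079]
wrist_force: [-0.4, -0.2, 0.4]
width: 0.703
tcp [ 0.5034 -0.2374  0.2975]
roller px 234.0 134.0 2170 rect [ 444.7 -355.3] [39. 98.] 86.5 ridge [ 0.4426 -0.3551] yaw -4.3 ztop 0.053
roller px 292.0 136.0 2058 rect [ 454.8 -276.6] [40. 98.] 86.0 ridge [ 0.4525 -0.2763] yaw -4.0 ztop 0.053
roller px 350.0 129.0 1939 rect [ 453.3 -195. ] [37. 97.] 85.3 ridge [ 0.4512 -0.1967] yaw -4.0 ztop 0.053
```

View pics/h_wrist.png

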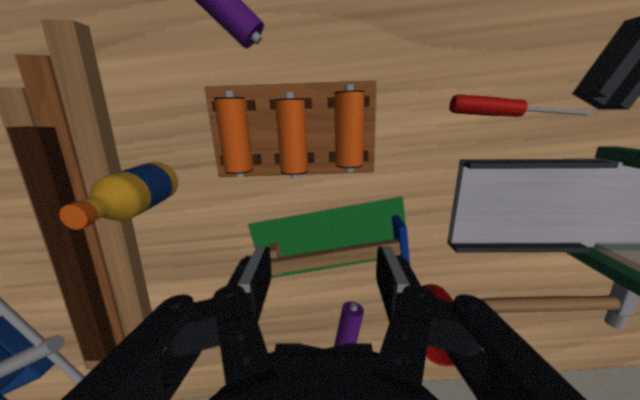

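Run:
```python
from h import *
go([.4525,-.196,.12],down(np.radians(86)))
```

```text
dp cm [17.76  3.59 -5.46]
rot [-0.0302 -0.001  -0.0013]
```

```bash
python3 -m creep '[{"grip":6,"dp":[3.6,0.9,-1.3],"rotation":[-0.015,0,0]},{"grip":6,"dp":[7.2,1.8,-2.7],"rotation":[-0.03,0,0]},{"grip":6,"dp":[10.8,2.7,-4],"rotation":[-0.03,0,0]},{"grip":6,"dp":[14.4,3.6,-5.5],"rotation":[-0.03,0,0]},{"grip":6,"dp":[17.8,3.6,-5.5],"rotation":[-0.03,0,0]}]'
python3 -m creep '[{"grip":6,"dp":[0,0,0],"rotation":[0,0,0]},{"grip":6,"dp":[0,0,0],"rotation":[0,0,0]}]'
python3 w.py i_wrist
python3 - <<'E'
from h import *
go([.4525,-.196,.03],down(np.radians(86)))
E
```

```text
time: 6.55
tool_pos: [0.45, -0.1926, 0.118]
tcp_rot: [0.054, 1.573, -0.05]
wrist_force: [0.1, -0.3, -0.7]
width: 0.7
time: 6.72
tool_pos: [0.4515, -0.1943, 0.1188]
tcp_rot: [0.054, 1.574, -0.051]
wrist_force: [0.5, -0.6, -0.8]
width: 0.7
tcp [ 0.4537 -0.1957  0.1212]
roller px 125.0 219.0 6410 rect [ 446.6 -353.6] [36. 98.] 86.9 ridge [ 0.4424 -0.3543] yaw -4.1 ztop 0.052
roller px 320.0 217.0 5243 rect [ 453.4 -196.7] [ 40. 101.] 86.0 ridge [ 0.4507 -0.1966] yaw -4.2 ztop 0.053
roller px 223.0 220.0 5178 rect [ 455.5 -276.2] [39. 98.] 86.3 ridge [ 0.4502 -0.2757] yaw -5.2 ztop 0.052
dp cm [ 9.12 -0.04 -0.13]
rot [ 0.0027  0.0006 -0.    ]
```

View pics/i_wrist.png

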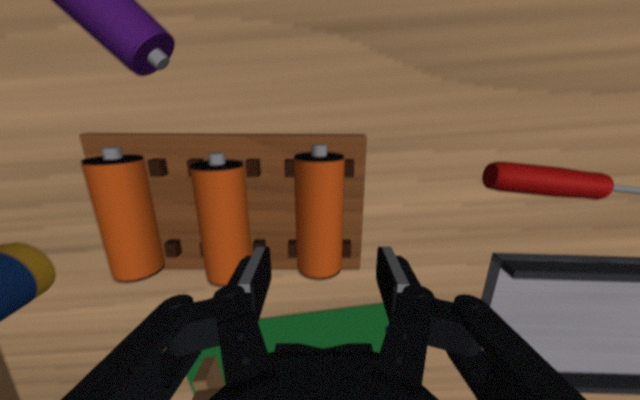

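```bash
python3 -m creep '[{"grip":6,"dp":[3,0,-0.1],"rotation":[0,0,0]},{"grip":6,"dp":[6,0,-0.1],"rotation":[0,0,0]},{"grip":6,"dp":[8,0,-0.1],"rotation":[0,0,0]},{"grip":6,"dp":[9,0,-0.1],"rotation":[0,0,0]},{"grip":5,"dp":[9,0,-0.1],"rotation":[0,0,0]}]' 50
python3 -m creep '[{"grip":3,"dp":[0,0,0],"rotation":[0,0,0]},{"grip":3,"dp":[0,0,0],"rotation":[0,0,0]},{"grip":3,"dp":[0,0,0],"rotation":[0,0,0]},{"grip":3,"dp":[0,0,0],"rotation":[0,0,0]},{"grip":3,"dp":[0,0,0],"rotation":[0,0,0]}]'
python3 - <<'E'
from h import *
yc=np.array([.0993,.9951]);O=np.array([.609,.1845])
t=O+yc*-.06
go([*t,.16],down(np.radians(84.3)))
E
```

```text
time: 7.18
tool_pos: [0.4526, -0.1965, 0.0305]
tcp_rot: [0.054, 1.57, -0.054]
wrist_force: [0.3, -0.1, -0.2]
width: 0.593
time: 7.6
tool_pos: [0.4539, -0.1973, 0.0324]
tcp_rot: [0.053, 1.566, -0.055]
wrist_force: [-0.4, 0.8, 6.2]
width: 0.451
dp cm [-12.76  33.14  12.72]
rot [0.0306 0.0043 0.0016]
```

```bash
python3 -m creep '[{"grip":3,"dp":[-1,0,0],"rotation":[0,0,0]},{"grip":3,"dp":[-3,0,0],"rotation":[0,0,0]},{"grip":3,"dp":[-5.5,0,0],"rotation":[0,0,0]},{"grip":3,"dp":[-8,0.5,0.2],"rotation":[0,0,0]},{"grip":3,"dp":[-10,2.5,1],"rotation":[0.03,0,0]}]'
python3 -m creep '[{"grip":3,"dp":[0,3.5,1.5],"rotation":[0,0,0]},{"grip":3,"dp":[0,7,3],"rotation":[0,0,0]},{"grip":3,"dp":[0,10.5,4.5],"rotation":[0,0,0]},{"grip":3,"dp":[0,14,6],"rotation":[0,0,0]},{"grip":3,"dp":[0,17.5,7.5],"rotation":[0,0,0]}]'
python3 - <<'E'
from h import *
yc=np.array([.0993,.9951]);O=np.array([.609,.1845])
t=O+yc*-.11
go([*t,.10],down(np.radians(84.3)))
E
```

```text
time: 8.02
tool_pos: [0.4626, -0.1735, 0.1322]
tcp_rot: [0.078, 1.57, -0.081]
wrist_force: [0.8, -0.4, -2.7]
width: 0.45
time: 8.43
tool_pos: [0.5552, -0.0038, 0.1307]
tcp_rot: [0.078, 1.57, -0.078]
wrist_force: [1.1, -1.3, -3.0]
width: 0.45
dp cm [3.06 8.27 3.49]
rot [ 0.0005 -0.0007  0.0002]
```

```bash
python3 -m creep '[{"grip":3,"dp":[0,3,1.2],"rotation":[0,0,0]},{"grip":3,"dp":[0,6,2.5],"rotation":[0,0,0]},{"grip":3,"dp":[0,8.3,3.5],"rotation":[0,0,0]},{"grip":3,"dp":[1.5,8.3,3.5],"rotation":[0,0,0]},{"grip":3,"dp":[3,8.3,3.5],"rotation":[0,0,0]}]'
python3 -m creep '[{"grip":3,"dp":[0,0,0],"rotation":[0,0,0]},{"grip":3,"dp":[0,0,0],"rotation":[0,0,0]}]'
python3 w.py j_wrist
python3 - <<'E'
from h import *
yc=np.array([.0993,.9951]);O=np.array([.609,.1845])
t=O+yc*-.11
go([*t,.036],down(np.radians(84.3)))
E
```

```text
time: 8.85
tool_pos: [0.5998, 0.0756, 0.1015]
tcp_rot: [0.076, 1.567, -0.075]
wrist_force: [-0.1, -0.3, -2.7]
width: 0.455
time: 9.02
tool_pos: [0.5966, 0.0737, 0.0991]
tcp_rot: [0.077, 1.573, -0.078]
wrist_force: [0.7, 0.1, -2.1]
width: 0.451
tcp [0.5976 0.0735 0.1001]
dp cm [6.41 0.16 0.05]
rot [ 0.0005 -0.0016  0.0004]
```

View pics/j_wrist.png

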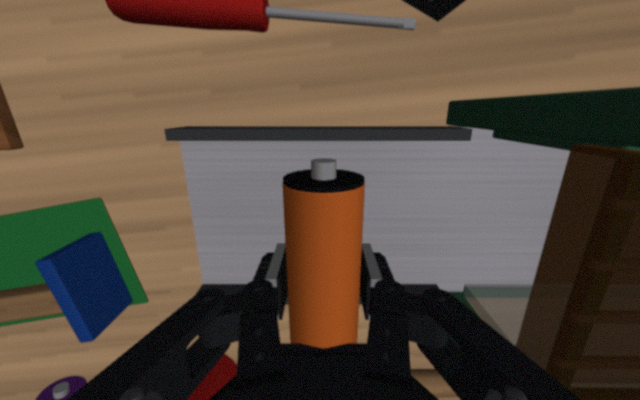

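Run:
```python
from h import *
C=cam("wrist");print(plane(C,[[323,160]],.108),plane(C,[[323,172]],.122),plane(C,[[323,127],[323,139]],.034))
```

```text
[[0.5381588  0.07993541 0.108     ]] [[0.54044807 0.07971796 0.122     ]] [[0.52860801 0.08083018 0.034     ]
 [0.53664181 0.08002781 0.034     ]]
```

```bash
python3 -m creep '[{"grip":3,"dp":[2,0.1,0.2],"rotation":[0,0,0]},{"grip":3,"dp":[4,0.1,0.3],"rotation":[0,0,0]},{"grip":3,"dp":[5.3,0.1,0.3],"rotation":[0,0,0]},{"grip":3,"dp":[5.9,0.1,0.3],"rotation":[0,0,0]},{"grip":3,"dp":[6.2,0.1,0.3],"rotation":[0,0,0]}]'
python3 -m creep '[{"grip":3,"dp":[0.1,0,0],"rotation":[0,0,0]},{"grip":3,"dp":[0.2,0,0],"rotation":[0,0,0]},{"grip":3,"dp":[0.2,0,0],"rotation":[0,0,0]}]'
```

```text
time: 9.48
tool_pos: [0.6006, 0.074, 0.0375]
tcp_rot: [0.078, 1.571, -0.078]
wrist_force: [-0.3, -0.4, -2.8]
width: 0.453
time: 9.73
tool_pos: [0.6023, 0.0744, 0.0373]
tcp_rot: [0.078, 1.568, -0.077]
wrist_force: [-0.7, 0.7, -3.5]
width: 0.45
```

```bash
python3 -m creep '[{"grip":3,"dp":[0.1,0,0],"rotation":[0,0,0]},{"grip":3,"dp":[0.2,0,0],"rotation":[0,0,0]},{"grip":3,"dp":[0.2,0,0],"rotation":[0,0,0]}]'
python3 -m creep '[{"grip":4.3,"dp":[0,0,0],"rotation":[0,0,0]},{"grip":4.3,"dp":[0,0,0],"rotation":[0,0,0]},{"grip":6,"dp":[0,0,0],"rotation":[0,0,0]},{"grip":6,"dp":[0,0,0],"rotation":[0,0,0]},{"grip":6,"dp":[0,0,0],"rotation":[0,0,0]}]'
python3 -m creep '[{"grip":6,"dp":[-2,0,0],"rotation":[0,0,0]},{"grip":6,"dp":[-5,0,0],"rotation":[0,0,0]},{"grip":6,"dp":[-9,0,0],"rotation":[0,0,0]},{"grip":6,"dp":[-13,0,0],"rotation":[0,0,0]},{"grip":6,"dp":[-17,0,0],"rotation":[0,0,0]}]'
python3 - <<'E'
from h import *
shot("wrist","k_wrist")
E
python3 w.py k2; python3 m.py k |grep -E "blue|green|orange"
```

```text
time: 9.98
tool_pos: [0.6025, 0.0745, 0.0365]
tcp_rot: [0.078, 1.568, -0.077]
wrist_force: [-3.5, 0.7, 6.7]
width: 0.45
time: 10.4
tool_pos: [0.6015, 0.0745, 0.0343]
tcp_rot: [0.078, 1.569, -0.078]
wrist_force: [-0.2, 0.3, -0.1]
width: 0.703
time: 10.82
tool_pos: [0.6009, 0.0744, 0.2054]
tcp_rot: [0.077, 1.571, -0.078]
wrist_force: [1.1, -0.2, 0.7]
width: 0.7
tcp [0.6068 0.0749 0.2137]
roller px 323.0 179.0 2796 rect [603.1  75.6] [37. 98.] 84.4 ridge [0.6004 0.0757] yaw -5.5 ztop 0.057
top orange 326 px 404.0 233.0 xyz [ 0.454 -0.272  0.048] zmax 0.054 rect [ 453. -275.] [36. 96.] 85.4
top orange 263 px 427.0 237.0 xyz [ 0.443 -0.349  0.048] zmax 0.055 rect [ 444. -352.] [30. 96.] 85.5
top orange 150 px 298.0 185.0 xyz [0.614 0.075 0.053] zmax 0.06 rect [614.  75.] [35. 55.] 83.4
top orange 73 px 482.0 214.0 xyz [ 0.499 -0.495  0.159] zmax 0.163 rect [ 500. -496.] [25. 28.] 2.0
top green 767 px 380.0 190.0 xyz [ 0.607 -0.206  0.002] zmax 0.008 rect [ 630. -215.] [108. 208.] 4.8
top green 229 px 383.0 171.0 xyz [ 0.674 -0.215  0.002] zmax 0.008 rect [ 675. -226.] [ 22. 178.] 4.9
top blue 62 px 359.0 179.0 xyz [ 0.634 -0.126  0.053] zmax 0.059 rect [ 634. -127.] [71. 11.] 2.9
scene orange 298 px 208.0 190.0 xyz [ 0.447 -0.349  0.049] zmax 0.055 rect [ 446. -351.] [34. 96.] 83.4
scene orange 287 px 234.0 191.0 xyz [ 0.458 -0.27   0.049] zmax 0.054 rect [ 456. -272.] [33. 97.] 85.6
scene orange 285 px 353.0 226.0 xyz [0.604 0.078 0.054] zmax 0.058 rect [604.  78.] [29. 97.] 83.3
scene orange 60 px 146.0 186.0 xyz [ 0.504 -0.496  0.16 ] zmax 0.164 rect [ 504. -497.] [24. 26.] 7.8
scene green 1925 px 243.0 251.0 xyz [ 0.65  -0.244  0.003] zmax 0.007 rect [ 635. -239.] [111. 255.] 4.6
scene blue 124 px 161.0 213.0 xyz [ 0.526 -0.479  0.048] zmax 0.069 rect [ 523. -486.] [21. 52.] 29.2
scene blue 90 px 283.0 244.0 xyz [ 0.648 -0.125  0.051] zmax 0.055 rect [ 639. -126.] [72.  9.] 4.8
```

View pics/k2.png

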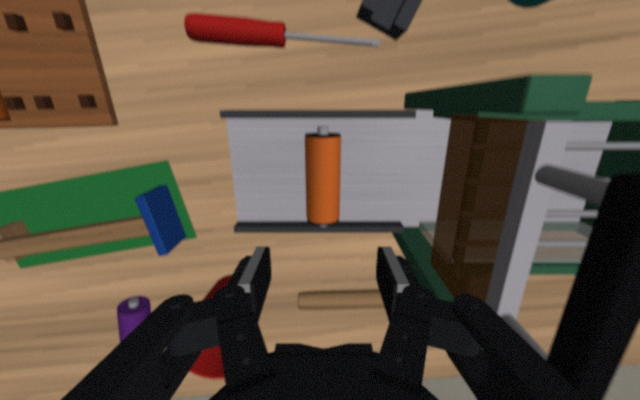

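```bash
python3 -m creep '[{"grip":6,"dp":[-0.8,-3.9,0.9],"rotation":[0.12,0,0]},{"grip":6,"dp":[-1.6,-7.8,1.8],"rotation":[0.24,0,0]},{"grip":6,"dp":[-2.4,-11.7,2.7],"rotation":[0.36,0,0]},{"grip":6,"dp":[-3.2,-15.6,3.6],"rotation":[0.48,0,0]},{"grip":6,"dp":[-4,-19.5,4.5],"rotation":[0.6,0,0]}]'
python3 - <<'E'
from h import *
go([.645,-.29,.25],down(np.radians(4.5)))
E
```

```text
time: 11.43
tool_pos: [0.6256, -0.1253, 0.2416]
tcp_rot: [0.551, 1.504, -0.552]
wrist_force: [0.9, 1.3, 0.7]
width: 0.704
dp cm [ -0.87 -11.29  12.14]
rot [ 0.7881 -0.0033  0.0037]
```

```bash
python3 -m creep '[{"grip":6,"dp":[-0.2,-2.3,2.4],"rotation":[0.12,0,0]},{"grip":6,"dp":[-0.4,-4.6,4.8],"rotation":[0.24,0,0]},{"grip":6,"dp":[-0.6,-6.9,7.2],"rotation":[0.36,0,0]},{"grip":6,"dp":[-0.8,-9.2,9.7],"rotation":[0.48,0,0]},{"grip":6,"dp":[-0.9,-11.3,12.1],"rotation":[0.6,0,0]}]'
python3 -m creep '[{"grip":6,"dp":[0,0,0],"rotation":[0.1,0,0]},{"grip":6,"dp":[0,0,0],"rotation":[0.19,0,0]},{"grip":6,"dp":[0,0,0],"rotation":[0.19,0,0]},{"grip":6,"dp":[0,0,0],"rotation":[0.19,0,0]}]'
python3 - <<'E'
from h import *
C,p,d,X=shot("wrist","l_wrist");np.savez('l.npz',p=p,d=d)
H=hsv(p);h,s,v=[H[...,i].astype(int) for i in range(3)];z=X[...,2]
print('tcp',tool()[0],np.degrees(np.arctan2(tool()[1][1,1],tool()[1][0,1])))
b=big((h>100)&(h<130)&(s>120)&(z<.07)&(X[...,1]>-.3)&(X[...,1]<-.05))[0];print('blade',rectfit(X[b][X[b][:,2]>.048]),b.sum())
m=(abs(z-.05)<.006)&(X[...,0]>.56)&(X[...,0]<.7)&(h<25)
b=big(m)[0];vv,uu=np.nonzero(b);P=plane(C,np.c_[uu,vv],.05);print('handle',b.sum(),rectfit(P),'px',uu.mean(),vv.mean())
b=big((h>50)&(h<80)&(s>100)&(z<.015)&(X[...,1]<-.05))[0];print('mat',rectfit(X[b]))
E
```

```text
time: 11.85
tool_pos: [0.6456, -0.2899, 0.2501]
tcp_rot: [1.011, 1.328, -1.013]
wrist_force: [-0.2, -0.1, 0.5]
width: 0.701
time: 12.18
tool_pos: [0.6459, -0.2881, 0.2504]
tcp_rot: [1.147, 1.252, -1.149]
wrist_force: [-0.4, -0.0, -0.7]
width: 0.701
tcp [ 0.6461853  -0.28784884  0.25106221] 4.851440190573094
blade ((635.621337890625, -127.78387451171875), (73.81722259521484, 11.508125305175781), 4.066398620605469) 1236
handle 3230 ((643.9581298828125, -235.6997528076172), (21.79806900024414, 204.651611328125), 4.192718029022217) px 325.5919504643963 123.5640866873065
mat ((633.5582275390625, -240.2428436279297), (108.30115509033203, 257.9969177246094), 4.805967330932617)
```

View pics/l_wrist.png

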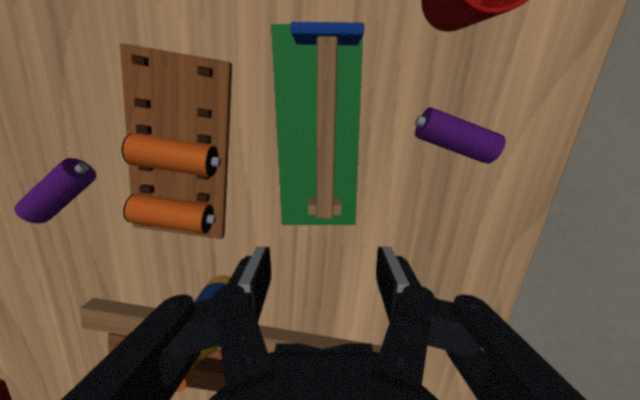

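Run:
```python
from h import *
go([.6485,-.3005,.036],down(np.radians(4.3)))
```

```text
dp cm [21.5   0.19  1.32]
rot [ 0.0096 -0.0017  0.0029]
```

```bash
python3 -m creep '[{"grip":6,"dp":[4,0.2,0.6],"rotation":[0.01,0,0]},{"grip":6,"dp":[8,0.2,1.3],"rotation":[0.01,0,0]},{"grip":6,"dp":[12,0.2,1.3],"rotation":[0.01,0,0]},{"grip":6,"dp":[15,0.2,1.3],"rotation":[0.01,0,0]},{"grip":6,"dp":[17,0.2,1.3],"rotation":[0.01,0,0]}]'
python3 -m creep '[{"grip":6,"dp":[1.5,0,0],"rotation":[0,0,0]},{"grip":6,"dp":[3,0,0],"rotation":[0,0,0]},{"grip":6,"dp":[4,0,0],"rotation":[0,0,0]},{"grip":6,"dp":[4.5,0,0],"rotation":[0,0,0]},{"grip":6,"dp":[4.5,0,0],"rotation":[0,0,0]}]' 90
python3 - <<'E'
from h import *
go([.6485,-.3005,.036],down(np.radians(4.3)))
shot("wrist","m_wrist")
E
```

```text
time: 12.65
tool_pos: [0.6471, -0.299, 0.0777]
tcp_rot: [1.153, 1.251, -1.157]
wrist_force: [-0.2, 0.3, -0.2]
width: 0.705
time: 13.07
tool_pos: [0.6499, -0.3009, 0.0376]
tcp_rot: [1.156, 1.243, -1.156]
wrist_force: [0.3, -0.3, 0.4]
width: 0.702
dp cm [ 0.16 -0.13 -0.05]
rot [-0.0025 -0.0004  0.0007]
```

View pics/m_wrist.png

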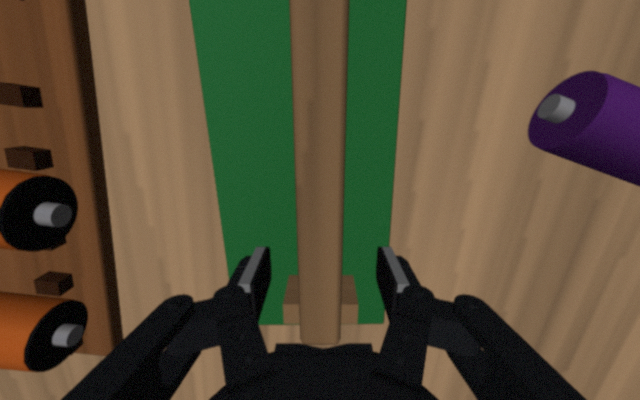

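```bash
python3 -m creep '[{"grip":1.2,"dp":[0,0,0],"rotation":[0,0,0]},{"grip":1.2,"dp":[0,0,0],"rotation":[0,0,0]},{"grip":1.2,"dp":[0,0,0],"rotation":[0,0,0]},{"grip":1.2,"dp":[0,0,0],"rotation":[0,0,0]},{"grip":1.2,"dp":[0,0,0],"rotation":[0,0,0]}]' 90
python3 -m creep '[{"grip":1.2,"dp":[0,0,0],"rotation":[0,0,0]},{"grip":1.2,"dp":[0,0,0],"rotation":[0,0,0]},{"grip":1.2,"dp":[0,0,0],"rotation":[0,0,0]}]'
python3 -m creep '[{"grip":1.2,"dp":[-0.5,0,0],"rotation":[0,0,0]},{"grip":1.2,"dp":[-1.5,0,0],"rotation":[0,0,0]},{"grip":1.2,"dp":[-3,0,0],"rotation":[0,0,0]},{"grip":1.2,"dp":[-4.5,0,0],"rotation":[0,0,0]},{"grip":1.2,"dp":[-6,0,0],"rotation":[0,0,0]}]'
python3 - <<'E'
from h import *
yc=np.array([.0993,.9951]);O=np.array([.6100,.1845])
t=O+yc*-.33
go([*t,.1],down(np.radians(-5.7)))
shot("wrist","n_wrist");shot("scene","n_scene")
E
```

```text
time: 13.53
tool_pos: [0.6511, -0.3018, 0.0401]
tcp_rot: [1.156, 1.239, -1.155]
wrist_force: [0.2, 0.3, 5.5]
width: 0.24
time: 13.78
tool_pos: [0.6511, -0.3018, 0.0401]
tcp_rot: [1.156, 1.24, -1.155]
wrist_force: [-0.1, 0.7, 6.0]
width: 0.24
time: 14.2
tool_pos: [0.6503, -0.3013, 0.1002]
tcp_rot: [1.156, 1.242, -1.156]
wrist_force: [0.9, 0.1, -1.4]
width: 0.239
dp cm [ 1.000e-02 -6.150e+00 -1.623e+01]
rot [ 0.1715  0.0004 -0.0007]
```

View pics/n_wrist.png

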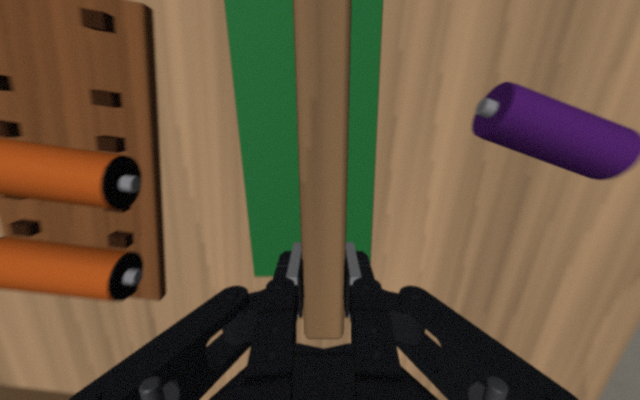

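View pics/n_scene.png

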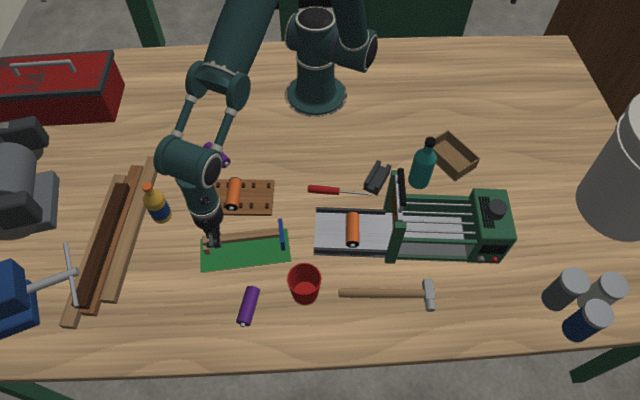

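```bash
python3 -m creep '[{"grip":1.2,"dp":[0,-1.5,-3.2],"rotation":[0.04,0,0]},{"grip":1.2,"dp":[0,-3,-6.5],"rotation":[0.08,0,0]},{"grip":1.2,"dp":[0,-4.5,-9.5],"rotation":[0.12,0,0]},{"grip":1.2,"dp":[0,-5.5,-12.5],"rotation":[0.16,0,0]},{"grip":1.2,"dp":[0,-6.2,-15.2],"rotation":[0.172,0,0]}]'
python3 -m creep '[{"grip":1.2,"dp":[0,0,0],"rotation":[0,0,0]},{"grip":1.2,"dp":[0,0,0],"rotation":[0,0,0]},{"grip":1.2,"dp":[0,0,0],"rotation":[0,0,0]}]'
cat > pd.py <<'E'
from h import *
import sys
yc=np.array([.0993,.9951]);xc=np.array([.9951,-.0993]);O=np.array([.6105,.1845])
def tocab(P): return np.array([(P[0]-O[0])*xc[0]+(P[1]-O[1])*xc[1],(P[0]-O[0])*yc[0]+(P[1]-O[1])*yc[1]])
if __name__=="__main__":
    C,p,d,X=shot("wrist",sys.argv[1]);H=hsv(p);h,s,v=[H[...,i].astype(int) for i in range(3)];z=X[...,2]
    t,Rm,_=tool();print('tcp',t.round(4),'cab',tocab(t).round(4),'jaw',np.degrees(np.arctan2(Rm[1,1],Rm[0,1])).round(2))
    b=big((h>100)&(h<130)&(s>120)&(z<.16)&(z>.01))[0]
    if b.sum()>50:
        P=X[b];zt=np.percentile(P[:,2],90);r=rectfit(P[P[:,2]>zt-.006]);print('blade',b.sum(),'ztop',zt.round(3),np.round(r[0],1),np.round(r[1],1),round(r[2],2),'cab',tocab(np.array(r[0])/1000).round(4))
    m=(h>4)&(h<17)&(s>150)&(v>90)&(z>.03)&(z<.075)
    for b in big(m,3):
        if b.sum()>200:
            r=rectfit(X[b]);print('roller',b.sum(),np.round(r[0]),np.round(r[1]),round(r[2],1),'cab',tocab(np.array(r[0])/1000).round(4))
    go([*(O+yc*-.34),.056],down(np.radians(-5.7)))
E
python3 pd.py o_wrist
```

```text
time: 14.72
tool_pos: [0.5754, -0.1525, 0.0981]
tcp_rot: [1.284, 1.16, -1.285]
wrist_force: [0.1, 0.1, -0.9]
width: 0.238
time: 14.97
tool_pos: [0.5778, -0.1543, 0.0988]
tcp_rot: [1.282, 1.159, -1.281]
wrist_force: [-0.0, -1.3, 0.0]
width: 0.235
tcp [ 0.5781 -0.1548  0.0988] cab [ 0.0014 -0.3409] jaw -5.73
roller 347 [ 486. -278.] [44.  9.] 40.9 cab [-0.0778 -0.4724]
dp cm [ 4.28 -0.15 -0.09]
rot [-0.0005  0.0007 -0.0014]
```

View pics/o_wrist.png

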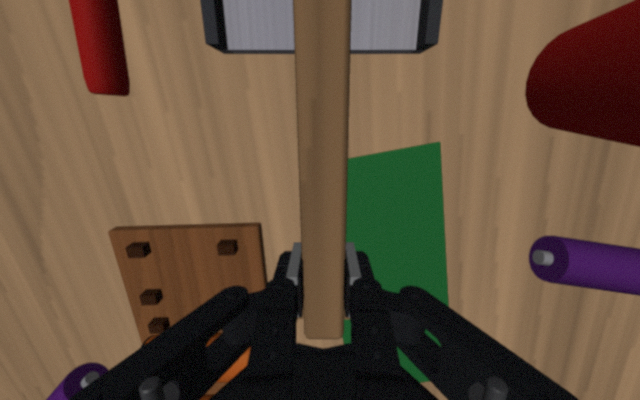

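```bash
python3 -m creep '[{"grip":1.2,"dp":[1.5,0,0],"rotation":[0,0,0]},{"grip":1.2,"dp":[2.8,-0.1,0],"rotation":[0,0,0]},{"grip":1.2,"dp":[3.6,-0.1,0],"rotation":[0,0,0]},{"grip":1.2,"dp":[4.1,-0.1,0],"rotation":[0,0,0]},{"grip":1.2,"dp":[4.1,-0.1,0],"rotation":[0,0,0]}]'
cat > z.py <<'E'
from h import *
import sys
a=[]
for n,(y0,y1,x0,x1) in dict(top=(120,230,140,450),scene=(150,280,200,520)).items():
    C,p,d,X=shot(n);np.savez(f'z_{n}.npz',p=p,d=d);a.append(cv2.resize(p[y0:y1,x0:x1,::-1],(780,int(780*(y1-y0)/(x1-x0))),interpolation=cv2.INTER_CUBIC))
    from pd import tocab
    H=hsv(p);h,s,v=[H[...,i].astype(int) for i in range(3)];z=X[...,2]
    m=(h>4)&(h<17)&(s>130)&(v>70)&(z>.025)&(z<.07)&(X[...,0]>.5)
    for b in big(m,6):
        if b.sum()>12 and X[b][:,1].max()<.5 and X[b][:,1].min()>-.1:
            P=X[b];hi=P[P[:,2]>np.percentile(P[:,2],90)-.01];r=rectfit(P);print(n,'orange',b.sum(),'cab',tocab(np.array(r[0])/1000).round(3),'med',tocab(np.median(hi,0)).round(3),np.round(r[1]),round(r[2]))
    m=(h>100)&(h<130)&(s>120)&(z<.16)&(z>.01)&(X[...,0]>.5)&(X[...,0]<.72)&(abs(X[...,1])<.4)
    for b in big(m,1):
        if b.sum()>12:
            P=X[b];r=rectfit(P[P[:,2]>np.percentile(P[:,2],90)-.008]);print(n,'blade',b.sum(),'cab',tocab(np.array(r[0])/1000).round(3),np.round(r[1]),'ztop',np.percentile(P[:,2],90).round(3))
cv2.imwrite(f"pics/{sys.argv[1]}.png",np.vstack(a))
E
python3 z.py p
```

```text
time: 15.43
tool_pos: [0.5748, -0.154, 0.0551]
tcp_rot: [1.282, 1.163, -1.285]
wrist_force: [-0.4, -0.4, -2.1]
width: 0.239
top orange 310 cab [ 0.002 -0.109] med [ 0.002 -0.11 ] [37. 96.] 84
top orange 33 cab [ 0.217 -0.218] med [ 0.222 -0.22 ] [11. 44.] 34
top orange 14 cab [ 0.149 -0.242] med [ 0.148 -0.242] [ 5. 18.] 12
top blade 65 cab [-0.003 -0.164] [ 9. 72.] ztop 0.071
scene orange 357 cab [ 0.003 -0.11 ] med [ 0.006 -0.11 ] [35. 98.] 84
scene blade 91 cab [ 0.    -0.164] [ 9. 74.] ztop 0.071
```

View pics/p.png

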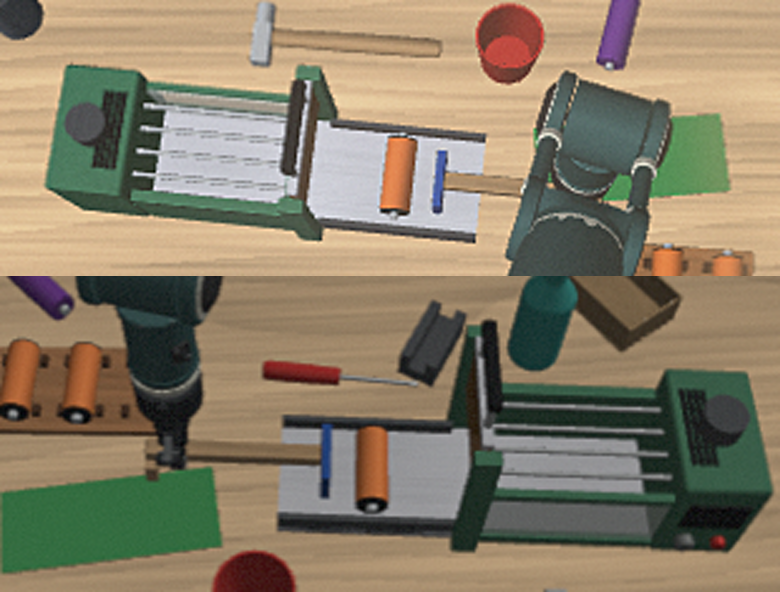

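Run:
```python
from h import *
from pd import tocab,O,xc,yc
t=tool()[0];tc=tocab(t)
for n in("top","scene"):
    f=np.load(f'z_{n}.npz');X=cloud(cam(n),f['d']);P=X[(f['d']>0)&(X[...,2]>.06)&(X[...,0]>.3)&(X[...,0]<.8)&(X[...,1]>-.4)&(X[...,1]<.1)]
    q=np.c_[(P[:,:2]-O)@xc-tc[0],(P[:,:2]-O)@yc-tc[1],P[:,2]]
    q=q[(abs(q[:,0])<.12)&(abs(q[:,1])<.2)]
    for lo in np.arange(.08,.5,.03):
        k=q[(q[:,2]>=lo)&(q[:,2]<lo+.03)]
        if len(k)>5: print(n,'z%.2f'%lo,len(k),'x',np.percentile(k[:,0],[2,98]).round(3),'y',np.percentile(k[:,1],[2,98]).round(3))
```

```text
top z0.17 19 x [-0.036 -0.004] y [-0.022  0.038]
top z0.20 39 x [-0.038 -0.009] y [-0.028  0.037]
top z0.23 82 x [-0.039 -0.004] y [-0.03   0.038]
top z0.26 55 x [-0.038 -0.011] y [-0.024  0.036]
top z0.29 58 x [-0.038 -0.014] y [-0.019  0.034]
top z0.32 44 x [-0.039 -0.027] y [-0.014  0.028]
top z0.35 16 x [-0.039  0.012] y [-0.007  0.043]
top z0.38 227 x [-0.047  0.041] y [-0.06   0.069]
top z0.41 1367 x [-0.053  0.034] y [-0.059  0.064]
top z0.44 184 x [-0.096 -0.043] y [-0.04   0.074]
top z0.47 20 x [-0.105 -0.079] y [-0.025  0.081]
scene z0.08 38 x [0.009 0.051] y [-0.015  0.016]
scene z0.11 74 x [0.017 0.064] y [-0.016  0.017]
scene z0.14 100 x [0.018 0.064] y [-0.017  0.019]
scene z0.17 163 x [0.006 0.039] y [-0.031  0.037]
scene z0.20 182 x [0.004 0.038] y [-0.032  0.036]
scene z0.23 217 x [-0.002  0.039] y [-0.032  0.037]
scene z0.26 174 x [0.007 0.038] y [-0.028  0.036]
scene z0.29 226 x [0.008 0.038] y [-0.028  0.035]
scene z0.32 200 x [0.018 0.04 ] y [-0.029  0.03 ]
scene z0.35 183 x [0.017 0.052] y [-0.054  0.065]
scene z0.38 592 x [0.003 0.054] y [-0.058  0.067]
scene z0.41 1625 x [-0.054  0.042] y [-0.055  0.065]
scene z0.44 354 x [-0.105 -0.041] y [-0.04   0.079]
scene z0.47 270 x [-0.118 -0.076] y [-0.034  0.084]
```

```bash
python3 -m creep '[{"grip":1.2,"dp":[0,0,-1],"rotation":[0,0,0]},{"grip":1.2,"dp":[0,0,-2],"rotation":[0,0,0]},{"grip":1.2,"dp":[0,0,-2.6],"rotation":[0,0,0]},{"grip":1.2,"dp":[0,0,-3.1],"rotation":[0,0,0]},{"grip":1.2,"dp":[0,0,-3.7],"rotation":[0,0,0]}]'
python3 -m creep '[{"grip":1.2,"dp":[0,0,-0.7],"rotation":[0,0,0]},{"grip":1.2,"dp":[0,0,-1.4],"rotation":[0,0,0]},{"grip":1.2,"dp":[0,0,-2.1],"rotation":[0,0,0]},{"grip":1.2,"dp":[0,0,-2.8],"rotation":[0,0,0]},{"grip":1.2,"dp":[0,0,-3.5],"rotation":[0,0,0]}]'
python3 -m creep '[{"grip":1.2,"dp":[0,0,-0.7],"rotation":[0,0,0]},{"grip":1.2,"dp":[0,0,-1.4],"rotation":[0,0,0]},{"grip":1.2,"dp":[0,0,-2.1],"rotation":[0,0,0]},{"grip":1.2,"dp":[0,0,-2.8],"rotation":[0,0,0]},{"grip":1.2,"dp":[0,0,-3.5],"rotation":[0,0,0]}]'
python3 pd.py q_wrist; python3 z.py q
```

```text
time: 15.95
tool_pos: [0.5803, -0.1163, 0.0577]
tcp_rot: [1.282, 1.16, -1.281]
wrist_force: [0.5, -0.3, -1.5]
width: 0.24
time: 16.37
tool_pos: [0.5835, -0.0815, 0.0572]
tcp_rot: [1.282, 1.16, -1.282]
wrist_force: [-0.0, -0.2, -1.3]
width: 0.242
time: 16.78
tool_pos: [0.587, -0.0468, 0.0573]
tcp_rot: [1.282, 1.16, -1.282]
wrist_force: [0.1, 0.4, -0.6]
width: 0.238
tcp [ 0.5871 -0.0457  0.0573] cab [-0.0004 -0.2314] jaw -5.71
dp cm [ 0.12  0.04 10.86]
rot [-0.0002 -0.0007  0.    ]
top orange 311 cab [ 0.001 -0.027] med [-0.001 -0.027] [35. 97.] 85
top orange 31 cab [ 0.216 -0.214] med [ 0.221 -0.218] [ 4. 33.] 35
top blade 66 cab [-0.003 -0.055] [ 9. 74.] ztop 0.074
scene orange 350 cab [ 0.002 -0.023] med [ 0.005 -0.023] [35. 99.] 84
scene blade 100 cab [ 0.001 -0.057] [11. 77.] ztop 0.072
```

View pics/q.png

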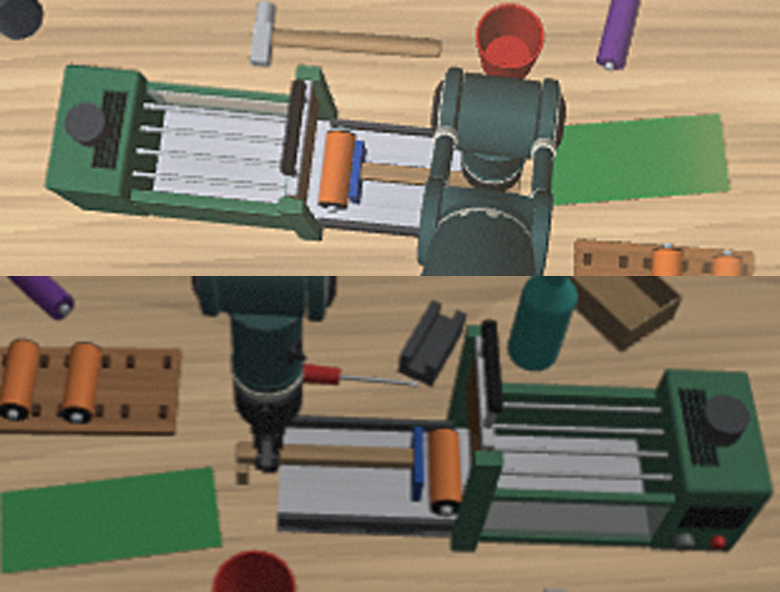

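```bash
for i in 1; do :; done
python3 -m creep '[{"grip":1.2,"dp":[0,0,-0.7],"rotation":[0,0,0]},{"grip":1.2,"dp":[0,0,-1.4],"rotation":[0,0,0]},{"grip":1.2,"dp":[0,0,-2.1],"rotation":[0,0,0]},{"grip":1.2,"dp":[0,0,-2.8],"rotation":[0,0,0]},{"grip":1.2,"dp":[0,0,-3.5],"rotation":[0,0,0]}]'
python3 -m creep '[{"grip":1.2,"dp":[0,0,-0.7],"rotation":[0,0,0]},{"grip":1.2,"dp":[0,0,-1.4],"rotation":[0,0,0]},{"grip":1.2,"dp":[0,0,-2.1],"rotation":[0,0,0]},{"grip":1.2,"dp":[0,0,-2.8],"rotation":[0,0,0]},{"grip":1.2,"dp":[0,0,-3.5],"rotation":[0,0,0]}]'
python3 -m creep '[{"grip":1.2,"dp":[0,0,-0.7],"rotation":[0,0,0]},{"grip":1.2,"dp":[0,0,-1.4],"rotation":[0,0,0]},{"grip":1.2,"dp":[0,0,-2.1],"rotation":[0,0,0]},{"grip":1.2,"dp":[0,0,-2.8],"rotation":[0,0,0]},{"grip":1.2,"dp":[0,0,-3.5],"rotation":[0,0,0]}]'
python3 z.py r;python3 pd.py r_wrist
```

```text
time: 17.35
tool_pos: [0.5905, -0.012, 0.0573]
tcp_rot: [1.282, 1.16, -1.282]
wrist_force: [0.9, 0.3, -0.0]
width: 0.238
time: 17.77
tool_pos: [0.594, 0.0229, 0.0573]
tcp_rot: [1.282, 1.16, -1.282]
wrist_force: [0.4, -0.3, 0.1]
width: 0.238
time: 18.18
tool_pos: [0.5975, 0.0577, 0.0573]
tcp_rot: [1.282, 1.16, -1.282]
wrist_force: [0.7, -0.4, -0.6]
width: 0.239
top orange 68 cab [0.015 0.074] med [0.012 0.075] [27. 33.] 5
top orange 68 cab [-0.019  0.074] med [-0.019  0.075] [29. 24.] 89
top orange 49 cab [0.04  0.074] med [0.039 0.074] [31. 19.] 83
top orange 41 cab [ 0.216 -0.215] med [ 0.222 -0.22 ] [11. 46.] 33
top orange 32 cab [-0.043  0.072] med [-0.043  0.074] [32.  8.] 89
top orange 27 cab [ 0.154 -0.25 ] med [ 0.15  -0.243] [ 9. 44.] 16
top blade 22 cab [-0.022  0.048] [26.  7.] ztop 0.072
scene orange 73 cab [-0.005  0.079] med [-0.005  0.078] [30. 25.] 86
scene orange 67 cab [-0.033  0.077] med [-0.036  0.077] [31. 25.] 90
scene orange 66 cab [0.023 0.078] med [0.024 0.077] [31. 24.] 75
scene blade 30 cab [0.032 0.049] [12. 15.] ztop 0.072
tcp [0.5975 0.0576 0.0573] cab [-0.0004 -0.1276] jaw -5.67
dp cm [ 0.13  0.03 21.24]
rot [ 0.0005  0.0001 -0.    ]
```

View pics/r.png

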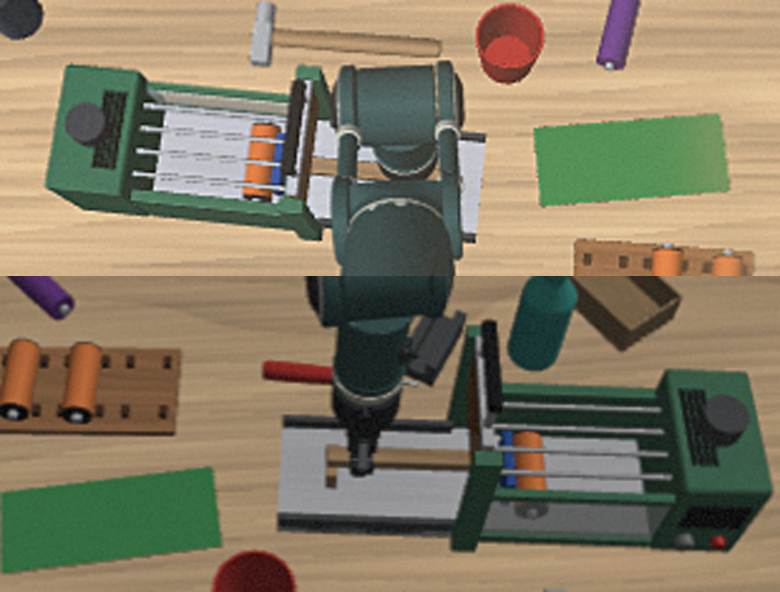

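```bash
python3 -m creep '[{"grip":1.2,"dp":[0,0,-0.7],"rotation":[0,0,0]},{"grip":1.2,"dp":[0,0,-1.4],"rotation":[0,0,0]},{"grip":1.2,"dp":[0,0,-2.1],"rotation":[0,0,0]},{"grip":1.2,"dp":[0,0,-2.8],"rotation":[0,0,0]},{"grip":1.2,"dp":[0,0,-3.5],"rotation":[0,0,0]}]'
python3 -m creep '[{"grip":1.2,"dp":[0,0,-0.7],"rotation":[0,0,0]},{"grip":1.2,"dp":[0,0,-1.4],"rotation":[0,0,0]},{"grip":1.2,"dp":[0,0,-2.1],"rotation":[0,0,0]},{"grip":1.2,"dp":[0,0,-2.7],"rotation":[0,0,0]},{"grip":1.2,"dp":[0,0,-3.2],"rotation":[0,0,0]}]'
python3 -m creep '[{"grip":1.2,"dp":[0,0,1],"rotation":[0,0,0]},{"grip":1.2,"dp":[0,0,3],"rotation":[0,0,0]},{"grip":1.2,"dp":[0,0,6],"rotation":[0,0,0]},{"grip":1.2,"dp":[0,0,10],"rotation":[0,0,0]},{"grip":1.2,"dp":[0,0,14],"rotation":[0,0,0]}]'
python3 -m creep '[{"grip":1.2,"dp":[0,0,4],"rotation":[0,0,0]},{"grip":1.2,"dp":[0,0,8],"rotation":[0,0,0]},{"grip":1.2,"dp":[0,0,9],"rotation":[0,0,0]},{"grip":1.2,"dp":[-2,0,10],"rotation":[0,0,0]},{"grip":1.2,"dp":[-5,0,10],"rotation":[0,0,0]}]'
python3 z.py s;python3 pd.py s_wrist
```

```text
time: 18.75
tool_pos: [0.601, 0.0926, 0.0573]
tcp_rot: [1.283, 1.16, -1.282]
wrist_force: [-0.5, -0.9, -0.9]
width: 0.237
time: 19.17
tool_pos: [0.6042, 0.1245, 0.0573]
tcp_rot: [1.282, 1.16, -1.282]
wrist_force: [0.6, -0.9, -0.6]
width: 0.239
time: 19.58
tool_pos: [0.5898, -0.0168, 0.0574]
tcp_rot: [1.281, 1.161, -1.281]
wrist_force: [-0.7, -0.9, -0.6]
width: 0.239
time: 20.0
tool_pos: [0.5762, -0.1172, 0.1039]
tcp_rot: [1.281, 1.165, -1.291]
wrist_force: [-0.0, 0.3, -0.5]
width: 0.24
top orange 80 cab [-0.019  0.155] med [-0.017  0.154] [36. 25.] 84
top orange 75 cab [0.012 0.155] med [0.013 0.155] [36. 25.] 83
top orange 54 cab [0.04  0.156] med [0.039 0.154] [35. 17.] 86
top orange 31 cab [-0.041  0.155] med [-0.044  0.153] [36. 12.] 78
top orange 24 cab [ 0.219 -0.216] med [ 0.223 -0.218] [ 7. 35.] 38
top blade 69 cab [-0.005 -0.128] [10. 73.] ztop 0.119
scene orange 83 cab [-0.006  0.154] med [-0.005  0.156] [34. 25.] 77
scene orange 73 cab [0.023 0.154] med [0.023 0.155] [33. 22.] 79
scene orange 69 cab [-0.036  0.156] med [-0.037  0.155] [20. 37.] 1
scene blade 108 cab [ 0.005 -0.128] [ 9. 72.] ztop 0.128
tcp [ 0.5825 -0.1164  0.1104] cab [ 0.002  -0.3022] jaw -5.79
roller 462 [ 472. -270.] [50.  9.] 32.1 cab [-0.0931 -0.4665]
dp cm [ 5.44 -0.23  3.78]
rot [-0.0017  0.0009 -0.0063]
```

View pics/s.png

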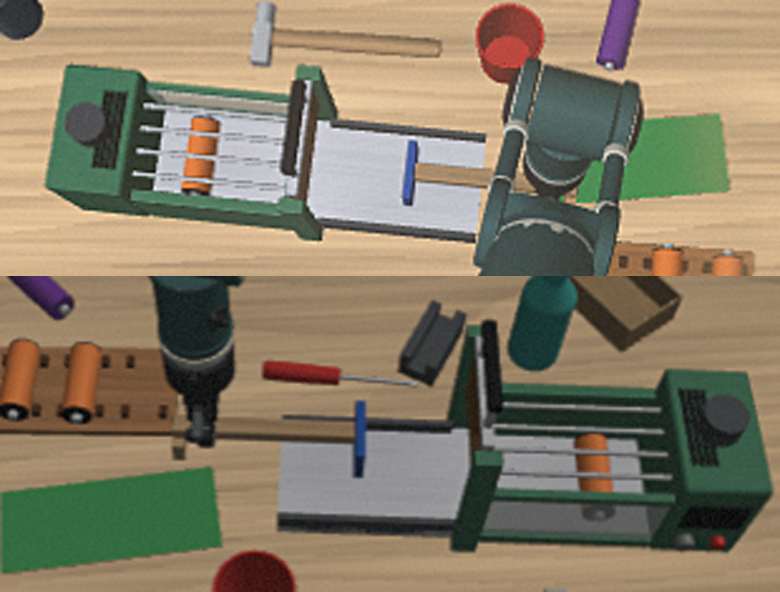

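Run:
```python
from h import *
go([.6395,-.3098,.10],down(np.radians(4.5)))
```

```text
dp cm [ 1.1   7.62 18.66]
rot [-0.1797  0.0015 -0.0062]
```

```bash
python3 -m creep '[{"grip":1.2,"dp":[0,1.5,3.7],"rotation":[-0.04,0,0]},{"grip":1.2,"dp":[0,3,7.4],"rotation":[-0.08,0,0]},{"grip":1.2,"dp":[0,4.5,11.1],"rotation":[-0.12,0,0]},{"grip":1.2,"dp":[0,6,14.8],"rotation":[-0.16,0,0]},{"grip":1.2,"dp":[1,7.6,18.6],"rotation":[-0.18,0,0]}]'
python3 -m creep '[{"grip":1.2,"dp":[0,0,0],"rotation":[0,0,0]},{"grip":1.2,"dp":[0,0,0],"rotation":[0,0,0]},{"grip":1.2,"dp":[0,0,0],"rotation":[0,0,0]}]'
python3 - <<'E'
from h import *
go([.6395,-.3098,.042],down(np.radians(4.5)))
E
```

```text
time: 20.57
tool_pos: [0.638, -0.3086, 0.0982]
tcp_rot: [1.148, 1.245, -1.147]
wrist_force: [0.8, -0.1, -0.6]
width: 0.233
time: 20.82
tool_pos: [0.6358, -0.3062, 0.0954]
tcp_rot: [1.151, 1.249, -1.152]
wrist_force: [-0.5, 0.1, -0.9]
width: 0.238
dp cm [5.34 0.36 0.4 ]
rot [ 0.0008 -0.0023  0.0029]
```

```bash
python3 -m creep '[{"grip":1.2,"dp":[2,0.2,0.2],"rotation":[0,0,0]},{"grip":1.2,"dp":[3.8,0.2,0.2],"rotation":[0,0,0]},{"grip":1.2,"dp":[4.8,0.2,0.2],"rotation":[0,0,0]},{"grip":1.2,"dp":[5.3,0.2,0.2],"rotation":[0,0,0]},{"grip":1.2,"dp":[5.5,0.2,0.2],"rotation":[0,0,0]}]'
python3 -m creep '[{"grip":1.2,"dp":[0.1,0,0],"rotation":[0,0,0]},{"grip":1.2,"dp":[0.1,0,0],"rotation":[0,0,0]},{"grip":1.2,"dp":[0.1,0,0],"rotation":[0,0,0]}]'
```

```text
time: 21.23
tool_pos: [0.6382, -0.3071, 0.0411]
tcp_rot: [1.149, 1.249, -1.15]
wrist_force: [1.5, 1.3, -2.3]
width: 0.239
time: 21.48
tool_pos: [0.6399, -0.3091, 0.0428]
tcp_rot: [1.15, 1.244, -1.149]
wrist_force: [-0.1, 0.1, -1.0]
width: 0.238
```

```bash
python3 -m creep '[{"grip":1.2,"dp":[0.1,0,0],"rotation":[0,0,0]},{"grip":1.2,"dp":[0.2,0,0],"rotation":[0,0,0]},{"grip":1.2,"dp":[0.3,0,0],"rotation":[0,0,0]},{"grip":1.2,"dp":[0.3,0,0],"rotation":[0,0,0]}]'
```

```text
time: 21.82
tool_pos: [0.6398, -0.3093, 0.0401]
tcp_rot: [1.15, 1.245, -1.15]
wrist_force: [-1.5, 1.2, 4.8]
width: 0.238
```

```bash
python3 -m creep '[{"grip":3,"dp":[0,0,0],"rotation":[0,0,0]},{"grip":6,"dp":[0,0,0],"rotation":[0,0,0]},{"grip":6,"dp":[0,0,0],"rotation":[0,0,0]},{"grip":6,"dp":[0,0,0],"rotation":[0,0,0]}]'
python3 -m creep '[{"grip":6,"dp":[-2,0,0],"rotation":[0,0,0]},{"grip":6,"dp":[-5,0,0],"rotation":[0,0,0]},{"grip":6,"dp":[-9,0,0],"rotation":[-0.1,0,0]},{"grip":6,"dp":[-12,-1.5,0],"rotation":[-0.22,0,0]},{"grip":6,"dp":[-14,-4,0],"rotation":[-0.34,0,0]}]'
python3 - <<'E'
from h import *
go([.454,-.276,.16],down(np.radians(86)))
E
```

```text
time: 22.15
tool_pos: [0.6391, -0.3089, 0.0383]
tcp_rot: [1.15, 1.246, -1.15]
wrist_force: [-0.8, 0.2, 0.1]
width: 0.701
time: 22.57
tool_pos: [0.6024, -0.3129, 0.1829]
tcp_rot: [0.889, 1.374, -0.887]
wrist_force: [0.0, -0.9, 0.3]
width: 0.703
dp cm [  2.18 -11.99  -9.52]
rot [-1.0736  0.0075 -0.0012]
```

```bash
python3 -m creep '[{"grip":6,"dp":[0,-2.5,-2],"rotation":[-0.12,0,0]},{"grip":6,"dp":[0.5,-5,-4],"rotation":[-0.24,0,0]},{"grip":6,"dp":[1,-7.5,-6],"rotation":[-0.36,0,0]},{"grip":6,"dp":[1.5,-10,-8],"rotation":[-0.48,0,0]},{"grip":6,"dp":[2,-12,-9.5],"rotation":[-0.6,0,0]}]'
python3 -m creep '[{"grip":6,"dp":[0,0,0],"rotation":[-0.12,0,0]},{"grip":6,"dp":[0,0,0],"rotation":[-0.24,0,0]},{"grip":6,"dp":[0,0,0],"rotation":[-0.36,0,0]},{"grip":6,"dp":[0,0,0],"rotation":[-0.47,0,0]},{"grip":6,"dp":[0,0,0],"rotation":[-0.47,0,0]}]'
python3 -m creep '[{"grip":6,"dp":[0,0,0],"rotation":[0,0,0]},{"grip":6,"dp":[0,0,0],"rotation":[0,0,0]}]'
python3 w.py t_wrist
python3 - <<'E'
from h import *
go([.454,-.276,.031],down(np.radians(86)))
E
```

```text
time: 22.98
tool_pos: [0.4485, -0.2733, 0.1579]
tcp_rot: [0.427, 1.53, -0.427]
wrist_force: [-0.1, 1.1, -0.2]
width: 0.706
time: 23.4
tool_pos: [0.4508, -0.2743, 0.1585]
tcp_rot: [0.061, 1.57, -0.062]
wrist_force: [-1.0, -0.1, 0.2]
width: 0.705
time: 23.57
tool_pos: [0.4509, -0.2743, 0.1584]
tcp_rot: [0.066, 1.57, -0.066]
wrist_force: [-0.9, -0.1, 0.7]
width: 0.705
tcp [ 0.451  -0.2743  0.1584]
roller px 237.0 198.0 4224 rect [ 445.2 -355.6] [39. 97.] 86.1 ridge [ 0.4418 -0.3553] yaw -3.9 ztop 0.052
roller px 321.0 202.0 3840 rect [ 454.8 -277.4] [39. 97.] 86.4 ridge [ 0.4513 -0.2767] yaw -4.0 ztop 0.053
dp cm [12.74 -0.14  0.31]
rot [-0.0131 -0.0001 -0.    ]
```

View pics/t_wrist.png

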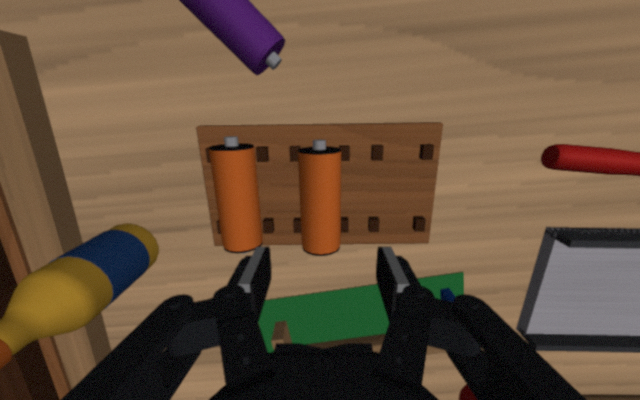

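```bash
python3 -m creep '[{"grip":6,"dp":[4,-0.2,0.2],"rotation":[-0.013,0,0]},{"grip":6,"dp":[8,-0.2,0.2],"rotation":[-0.013,0,0]},{"grip":6,"dp":[11,-0.2,0.2],"rotation":[-0.013,0,0]},{"grip":6,"dp":[12.3,-0.2,0.2],"rotation":[-0.013,0,0]},{"grip":6,"dp":[12.6,-0.2,0.2],"rotation":[-0.013,0,0]}]' 50
python3 -m creep '[{"grip":3,"dp":[0,0,0],"rotation":[0,0,0]},{"grip":3,"dp":[0,0,0],"rotation":[0,0,0]},{"grip":3,"dp":[0,0,0],"rotation":[0,0,0]},{"grip":3,"dp":[0,0,0],"rotation":[0,0,0]},{"grip":3,"dp":[0,0,0],"rotation":[0,0,0]}]'
python3 -m creep '[{"grip":3,"dp":[-1,0,0],"rotation":[0,0,0]},{"grip":3,"dp":[-3,0,0],"rotation":[0,0,0]},{"grip":3,"dp":[-5.5,0,0],"rotation":[0,0,0]},{"grip":3,"dp":[-8,0.5,0.2],"rotation":[0,0,0]},{"grip":3,"dp":[-10,2.5,1],"rotation":[0.028,0,0]}]'
python3 - <<'E'
from h import *
yc=np.array([.0993,.9951]);O=np.array([.6105,.1845])
t=O+yc*-.11
go([*t,.13],down(np.radians(84.3)))
E
```

```text
time: 24.03
tool_pos: [0.45, -0.2745, 0.0286]
tcp_rot: [0.058, 1.577, -0.051]
wrist_force: [-0.7, 0.1, -0.7]
width: 0.703
time: 24.45
tool_pos: [0.4535, -0.2769, 0.0336]
tcp_rot: [0.052, 1.568, -0.054]
wrist_force: [-0.4, 0.2, -2.5]
width: 0.447
time: 24.87
tool_pos: [0.4646, -0.2542, 0.1355]
tcp_rot: [0.075, 1.567, -0.079]
wrist_force: [1.0, -0.6, -1.3]
width: 0.451
dp cm [ 0.49 34.09 10.2 ]
rot [0.0012 0.0022 0.0025]
```

```bash
python3 -m creep '[{"grip":3,"dp":[0,3.7,1.1],"rotation":[0,0,0]},{"grip":3,"dp":[0,7.4,2.2],"rotation":[0,0,0]},{"grip":3,"dp":[0,11.1,3.3],"rotation":[0,0,0]},{"grip":3,"dp":[0,14.8,4.4],"rotation":[0,0,0]},{"grip":3,"dp":[0,18.5,5.5],"rotation":[0,0,0]}]'
python3 -m creep '[{"grip":3,"dp":[0,3.7,1.1],"rotation":[0,0,0]},{"grip":3,"dp":[0,7.4,2.2],"rotation":[0,0,0]},{"grip":3,"dp":[0,11.1,3.3],"rotation":[0,0,0]},{"grip":3,"dp":[0,14,4.4],"rotation":[0,0,0]},{"grip":3,"dp":[2,15.6,4.7],"rotation":[0,0,0]}]'
python3 -m creep '[{"grip":3,"dp":[1,0,0],"rotation":[0,0,0]},{"grip":3,"dp":[1,0,0],"rotation":[0,0,0]},{"grip":3,"dp":[1,0,0],"rotation":[0,0,0]}]'
cat > pl.py <<'E'
from h import *
import sys
from pd import O,yc,tocab
C,p,d,X=shot("wrist",sys.argv[1]);t,Rm,_=tool()
H=hsv(p);h,s,v=[H[...,i].astype(int) for i in range(3)]
m=(h>4)&(h<17)&(s>140)&(v>80)
m[:,:250]=0;m[:,400:]=0
b=big(m)[0];vv,uu=np.nonzero(b);r=vv.min();c=uu[vv<r+6].mean()
e=plane(C,[[c,r]],t[2]+.018)[0]
print('tcp cab',tocab(t).round(4),t[2],'body front top edge px',c,r,'cab',tocab(e).round(4),'-> roller centre x',(tocab(e)[0]+.05).round(4))
go([*(O+yc*-.11),.036],down(np.radians(84.3)))
E
python3 pl.py u_wrist
```

```text
time: 25.28
tool_pos: [0.5375, -0.0717, 0.1339]
tcp_rot: [0.075, 1.568, -0.076]
wrist_force: [0.7, -0.7, -2.0]
width: 0.446
time: 25.7
tool_pos: [0.6043, 0.0815, 0.1184]
tcp_rot: [0.076, 1.558, -0.071]
wrist_force: [2.0, -0.3, -0.4]
width: 0.447
time: 25.95
tool_pos: [0.5972, 0.077, 0.1018]
tcp_rot: [0.074, 1.572, -0.076]
wrist_force: [-0.3, -0.1, -2.2]
width: 0.446
tcp cab [-0.0017 -0.1086] 0.10263145354894487 body front top edge px 346.25 188 cab [-0.0526 -0.0983] -> roller centre x -0.0026
dp cm [ 6.66 -0.14  0.18]
rot [ 0.0031 -0.0008  0.0005]
```

View pics/u_wrist.png

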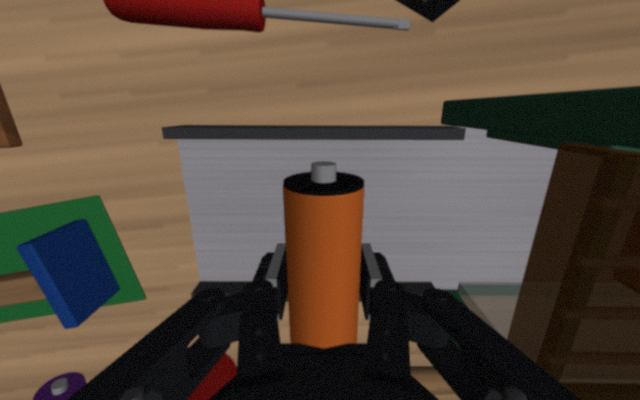

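Same as before; shift +0.2 and lower.

```bash
python3 -m creep '[{"grip":3,"dp":[2,0,0.2],"rotation":[0,0,0]},{"grip":3,"dp":[4,0,0.3],"rotation":[0,0,0]},{"grip":3,"dp":[5.5,0,0.3],"rotation":[0,0,0]},{"grip":3,"dp":[6.2,0,0.3],"rotation":[0,0,0]},{"grip":3,"dp":[6.5,0,0.3],"rotation":[0,0,0]}]'
python3 -m creep '[{"grip":3,"dp":[0.1,0,0],"rotation":[0,0,0]},{"grip":3,"dp":[0.2,0,0],"rotation":[0,0,0]},{"grip":3,"dp":[0.3,0,0],"rotation":[0,0,0]},{"grip":3,"dp":[0.3,0,0],"rotation":[0,0,0]}]'
```

```text
time: 26.42
tool_pos: [0.6005, 0.0758, 0.0372]
tcp_rot: [0.076, 1.572, -0.077]
wrist_force: [-8.9, -2.4, 15.1]
width: 0.453
time: 26.75
tool_pos: [0.6021, 0.0764, 0.0373]
tcp_rot: [0.075, 1.569, -0.076]
wrist_force: [-6.7, -2.6, 8.9]
width: 0.451
```

```bash
python3 -m creep '[{"grip":4.3,"dp":[0,0,0],"rotation":[0,0,0]},{"grip":4.3,"dp":[0,0,0],"rotation":[0,0,0]},{"grip":6,"dp":[0,0,0],"rotation":[0,0,0]},{"grip":6,"dp":[0,0,0],"rotation":[0,0,0]},{"grip":6,"dp":[0,0,0],"rotation":[0,0,0]}]'
python3 -m creep '[{"grip":6,"dp":[-2,0,0],"rotation":[0,0,0]},{"grip":6,"dp":[-5,0,0],"rotation":[0,0,0]},{"grip":6,"dp":[-9,0,0],"rotation":[0,0,0]},{"grip":6,"dp":[-13,0,0],"rotation":[0,0,0]},{"grip":6,"dp":[-17,0,0],"rotation":[0,0,0]}]'
python3 -m creep '[{"grip":6,"dp":[-0.8,-3.9,0.8],"rotation":[0.12,0,0]},{"grip":6,"dp":[-1.6,-7.8,1.6],"rotation":[0.24,0,0]},{"grip":6,"dp":[-2.4,-11.7,2.4],"rotation":[0.36,0,0]},{"grip":6,"dp":[-3.2,-15.6,3.2],"rotation":[0.48,0,0]},{"grip":6,"dp":[-4,-19.5,4],"rotation":[0.6,0,0]}]'
python3 - <<'E'
from h import *
go([.637,-.295,.25],down(np.radians(4.5)))
E
```

```text
time: 27.17
tool_pos: [0.602, 0.0773, 0.0347]
tcp_rot: [0.075, 1.569, -0.075]
wrist_force: [0.0, -0.2, -0.9]
width: 0.705
time: 27.58
tool_pos: [0.6011, 0.0772, 0.2056]
tcp_rot: [0.075, 1.571, -0.075]
wrist_force: [0.2, -1.1, 0.2]
width: 0.702
time: 28.0
tool_pos: [0.6227, -0.1222, 0.245]
tcp_rot: [0.549, 1.5, -0.548]
wrist_force: [0.4, 0.1, -0.5]
width: 0.701
dp cm [ -0.5  -12.28  12.23]
rot [ 7.912e-01  2.000e-04 -4.000e-04]
```

```bash
python3 -m creep '[{"grip":6,"dp":[-0.1,-2.4,2.4],"rotation":[0.12,0,0]},{"grip":6,"dp":[-0.2,-4.9,4.9],"rotation":[0.24,0,0]},{"grip":6,"dp":[-0.3,-7.3,7.3],"rotation":[0.36,0,0]},{"grip":6,"dp":[-0.4,-9.8,9.8],"rotation":[0.48,0,0]},{"grip":6,"dp":[-0.5,-12.2,12.2],"rotation":[0.6,0,0]}]'
python3 -m creep '[{"grip":6,"dp":[0,0,0],"rotation":[0.1,0,0]},{"grip":6,"dp":[0,0,0],"rotation":[0.19,0,0]},{"grip":6,"dp":[0,0,0],"rotation":[0.19,0,0]},{"grip":6,"dp":[0,0,0],"rotation":[0.19,0,0]}]'
cat > pf.py <<'E'
from h import *
import sys
C,p,d,X=shot("wrist",sys.argv[1])
H=hsv(p);h,s,v=[H[...,i].astype(int) for i in range(3)];z=X[...,2]
t,Rm,_=tool();print('tcp',t,np.degrees(np.arctan2(Rm[1,1],Rm[0,1])))
bb=big((h>100)&(h<130)&(s>120)&(z<.07)&(X[...,1]>-.3)&(X[...,1]<-.05))[0];r=rectfit(X[bb][X[bb][:,2]>.048]);print('blade',np.round(r[0],1),np.round(r[1],1),round(r[2],1))
B=np.array(r[0])/1000
m=(abs(z-.05)<.006)&(X[...,0]>.5)&(X[...,0]<.75)&(h<25)
b=big(m)[0];vv,uu=np.nonzero(b);P=plane(C,np.c_[uu,vv],.05)[:,:2];r=rectfit(P);print('handle',b.sum(),np.round(r[0],1),np.round(r[1],1),round(r[2],1))
c=P.mean(0);e=np.linalg.svd(P-c,full_matrices=False)[2][0];e*=np.sign(e[1])
H0=np.array(r[0])/1000
yaw=np.degrees(np.arctan2(e[1],e[0]));o1=H0-.064*e;o2=B-.174*e
print('paddle yaw',yaw.round(2),'origin by handle',o1.round(4),'by blade',o2.round(4))
b=big((h>50)&(h<80)&(s>100)&(z<.015)&(X[...,1]<-.05))[0];r=rectfit(X[b]);print('mat',np.round(r[0],1),np.round(r[1],1),round(r[2],1))
go([*((o1+o2)/2),.037],down(np.radians(yaw-90)))
E
python3 pf.py v_wrist; python3 z.py v
```

```text
time: 28.42
tool_pos: [0.6382, -0.2944, 0.2493]
tcp_rot: [1.009, 1.324, -1.009]
wrist_force: [0.9, -0.6, 0.5]
width: 0.701
time: 28.75
tool_pos: [0.6381, -0.2926, 0.249]
tcp_rot: [1.145, 1.25, -1.145]
wrist_force: [0.5, 0.3, -0.2]
width: 0.704
tcp [ 0.638172   -0.2923181   0.24914063] 5.028286702436157
blade [ 625.6 -135.5] [74.5 11.4] 5.0
handle 3212 [ 635. -243.] [ 21.1 204.5] 5.0
paddle yaw 94.96 origin by handle [ 0.6405 -0.3067] by blade [ 0.6407 -0.3089]
mat [ 633.7 -239.7] [108.4 257.4] 5.0
dp cm [21.21  0.11  1.57]
rot [ 0.0011 -0.0003  0.0004]
top orange 319 cab [ 0.002 -0.107] med [ 0.003 -0.107] [38. 97.] 84
top orange 80 cab [-0.019  0.155] med [-0.02   0.155] [39. 25.] 85
top orange 75 cab [0.013 0.156] med [0.012 0.154] [38. 23.] 81
top orange 54 cab [0.041 0.156] med [0.041 0.153] [36. 18.] 81
top orange 33 cab [-0.042  0.155] med [-0.043  0.153] [35. 12.] 82
top orange 29 cab [ 0.217 -0.214] med [ 0.218 -0.212] [ 8. 34.] 34
top blade 68 cab [ 0.046 -0.314] [73. 10.] ztop 0.057
scene orange 371 cab [ 0.005 -0.107] med [ 0.006 -0.109] [ 36. 101.] 84
scene orange 81 cab [-0.006  0.154] med [-0.006  0.156] [35. 26.] 72
scene orange 72 cab [0.023 0.154] med [0.024 0.156] [33. 22.] 73
scene orange 68 cab [-0.034  0.157] med [-0.036  0.156] [22. 34.] 1
scene blade 97 cab [ 0.049 -0.315] [74. 10.] ztop 0.055
```

View pics/v_wrist.png

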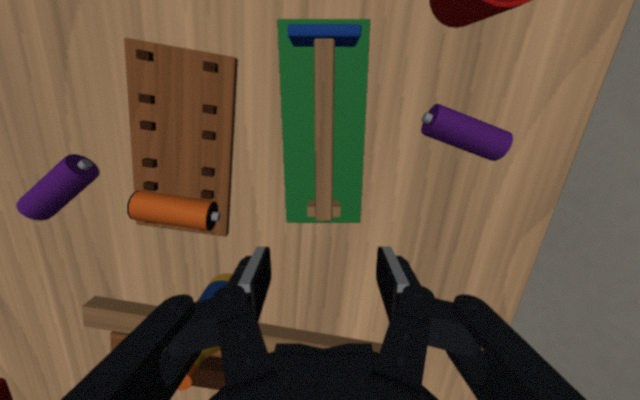

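View pics/v.png

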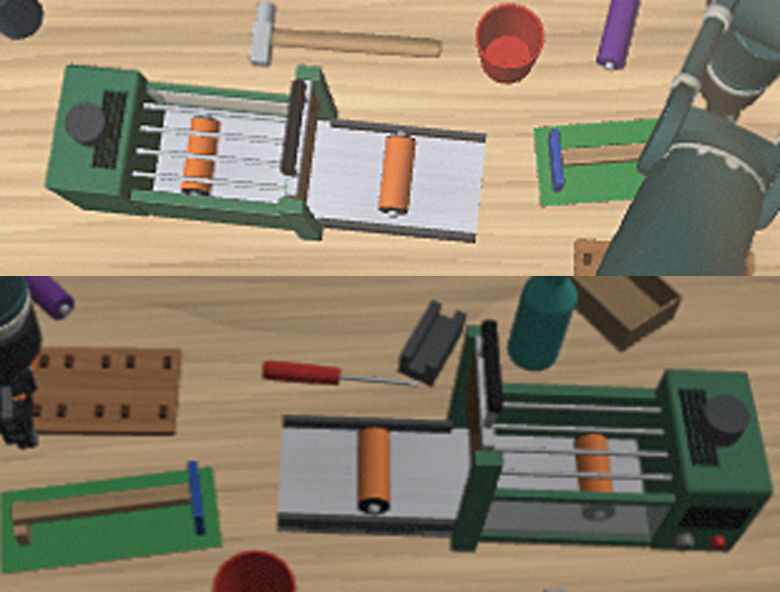

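Paddle is nicely on the mat; roller 2 lies square on the track. Grasp the paddle.

```bash
python3 -m creep '[{"grip":6,"dp":[4,0.1,0.8],"rotation":[0,0,0]},{"grip":6,"dp":[8,0.1,1.6],"rotation":[0,0,0]},{"grip":6,"dp":[12,0.1,1.6],"rotation":[0,0,0]},{"grip":6,"dp":[15,0.1,1.6],"rotation":[0,0,0]},{"grip":6,"dp":[17,0.1,1.6],"rotation":[0,0,0]}]'
python3 -m creep '[{"grip":6,"dp":[1.5,0,0],"rotation":[0,0,0]},{"grip":6,"dp":[3,0,0],"rotation":[0,0,0]},{"grip":6,"dp":[3.8,0,0],"rotation":[0,0,0]},{"grip":6,"dp":[4.2,0,0],"rotation":[0,0,0]},{"grip":6,"dp":[4.2,0,0],"rotation":[0,0,0]}]' 90
python3 -m creep '[{"grip":1.2,"dp":[0,0,0],"rotation":[0,0,0]},{"grip":1.2,"dp":[0,0,0],"rotation":[0,0,0]},{"grip":1.2,"dp":[0,0,0],"rotation":[0,0,0]},{"grip":1.2,"dp":[0,0,0],"rotation":[0,0,0]},{"grip":1.2,"dp":[0,0,0],"rotation":[0,0,0]}]' 90
python3 -m creep '[{"grip":1.2,"dp":[0,0,0],"rotation":[0,0,0]},{"grip":1.2,"dp":[0,0,0],"rotation":[0,0,0]},{"grip":1.2,"dp":[0,0,0],"rotation":[0,0,0]}]'
python3 -m creep '[{"grip":1.2,"dp":[-0.5,0,0],"rotation":[0,0,0]},{"grip":1.2,"dp":[-1.5,0,0],"rotation":[0,0,0]},{"grip":1.2,"dp":[-3,0,0],"rotation":[0,0,0]},{"grip":1.2,"dp":[-4.5,0,0],"rotation":[0,0,0]},{"grip":1.2,"dp":[-6,0,0],"rotation":[0,0,0]}]'
python3 - <<'E'
from h import *
from pd import O,yc
go([*(O+yc*-.34),.1],down(np.radians(-5.7)))
E
```

```text
time: 29.32
tool_pos: [0.6382, -0.3067, 0.0748]
tcp_rot: [1.145, 1.255, -1.147]
wrist_force: [-1.0, 1.0, -0.4]
width: 0.703
time: 29.73
tool_pos: [0.6408, -0.3084, 0.0374]
tcp_rot: [1.146, 1.248, -1.146]
wrist_force: [-0.0, 0.5, 0.0]
width: 0.705
time: 30.15
tool_pos: [0.6417, -0.3091, 0.0394]
tcp_rot: [1.146, 1.245, -1.145]
wrist_force: [-0.8, -0.7, 6.0]
width: 0.237
time: 30.4
tool_pos: [0.6418, -0.3091, 0.0394]
tcp_rot: [1.146, 1.245, -1.145]
wrist_force: [-0.9, -0.5, 6.5]
width: 0.24
time: 30.82
tool_pos: [0.6408, -0.3086, 0.0994]
tcp_rot: [1.146, 1.247, -1.146]
wrist_force: [0.5, 1.2, -0.7]
width: 0.24
dp cm [ -0.07  -5.07 -15.97]
rot [ 0.1844  0.0004 -0.0007]
```

```bash
python3 -m creep '[{"grip":1.2,"dp":[0,-1.3,-3.3],"rotation":[0.04,0,0]},{"grip":1.2,"dp":[0,-2.6,-6.8],"rotation":[0.08,0,0]},{"grip":1.2,"dp":[0,-3.9,-10.1],"rotation":[0.12,0,0]},{"grip":1.2,"dp":[0,-4.6,-13.4],"rotation":[0.16,0,0]},{"grip":1.2,"dp":[0,-5.1,-16],"rotation":[0.184,0,0]}]'
python3 -m creep '[{"grip":1.2,"dp":[0,0,0],"rotation":[0,0,0]},{"grip":1.2,"dp":[0,0,0],"rotation":[0,0,0]},{"grip":1.2,"dp":[0,0,0],"rotation":[0,0,0]}]'
python3 pd.py x_wrist;python3 z.py x
```

```text
time: 31.23
tool_pos: [0.5752, -0.1515, 0.0991]
tcp_rot: [1.284, 1.159, -1.282]
wrist_force: [0.1, 0.2, -0.2]
width: 0.238
time: 31.48
tool_pos: [0.5773, -0.1538, 0.0992]
tcp_rot: [1.281, 1.158, -1.28]
wrist_force: [0.2, -0.6, -0.8]
width: 0.24
tcp [ 0.5773 -0.1543  0.0988] cab [ 0.0006 -0.3404] jaw -5.67
dp cm [ 4.28 -0.07 -0.04]
rot [ 0.0006  0.0009 -0.0024]
top orange 320 cab [ 0.003 -0.107] med [ 0.002 -0.107] [38. 98.] 84
top orange 79 cab [-0.019  0.155] med [-0.018  0.154] [38. 25.] 88
top orange 76 cab [0.013 0.156] med [0.012 0.154] [38. 24.] 80
top orange 54 cab [0.04  0.156] med [0.041 0.155] [19. 35.] 2
top orange 32 cab [-0.041  0.155] med [-0.043  0.154] [35. 11.] 81
top orange 30 cab [ 0.218 -0.216] med [ 0.222 -0.218] [ 9. 40.] 30
top blade 71 cab [-0.001 -0.165] [10. 72.] ztop 0.116
scene orange 374 cab [ 0.004 -0.107] med [ 0.006 -0.108] [ 36. 100.] 84
scene orange 83 cab [-0.005  0.153] med [-0.005  0.155] [36. 24.] 72
scene orange 73 cab [0.024 0.154] med [0.023 0.156] [34. 21.] 78
scene orange 70 cab [-0.035  0.156] med [-0.036  0.156] [33. 22.] 84
scene blade 96 cab [ 0.003 -0.166] [ 9. 74.] ztop 0.114
```

```bash
python3 -m creep '[{"grip":1.2,"dp":[1.5,0,0],"rotation":[0,0,0]},{"grip":1.2,"dp":[2.8,0,0],"rotation":[0,0,0]},{"grip":1.2,"dp":[3.6,0,0],"rotation":[0,0,0]},{"grip":1.2,"dp":[4.1,0,0],"rotation":[0,0,0]},{"grip":1.2,"dp":[4.1,0,0],"rotation":[0,0,0]}]'
python3 -m creep '[{"grip":1.2,"dp":[0,0,-1],"rotation":[0,0,0]},{"grip":1.2,"dp":[0,0,-2],"rotation":[0,0,0]},{"grip":1.2,"dp":[0,0,-2.6],"rotation":[0,0,0]},{"grip":1.2,"dp":[0,0,-3.1],"rotation":[0,0,0]},{"grip":1.2,"dp":[0,0,-3.7],"rotation":[0,0,0]}]'
python3 -m creep '[{"grip":1.2,"dp":[0,0,-0.7],"rotation":[0,0,0]},{"grip":1.2,"dp":[0,0,-1.4],"rotation":[0,0,0]},{"grip":1.2,"dp":[0,0,-2.1],"rotation":[0,0,0]},{"grip":1.2,"dp":[0,0,-2.8],"rotation":[0,0,0]},{"grip":1.2,"dp":[0,0,-3.5],"rotation":[0,0,0]}]'
python3 -m creep '[{"grip":1.2,"dp":[0,0,-0.7],"rotation":[0,0,0]},{"grip":1.2,"dp":[0,0,-1.4],"rotation":[0,0,0]},{"grip":1.2,"dp":[0,0,-2.1],"rotation":[0,0,0]},{"grip":1.2,"dp":[0,0,-2.8],"rotation":[0,0,0]},{"grip":1.2,"dp":[0,0,-3.5],"rotation":[0,0,0]}]'
python3 z.py y
```

```text
time: 32.05
tool_pos: [0.5746, -0.1532, 0.0542]
tcp_rot: [1.281, 1.164, -1.285]
wrist_force: [-0.2, -0.1, -1.0]
width: 0.237
time: 32.47
tool_pos: [0.5804, -0.1157, 0.0571]
tcp_rot: [1.281, 1.16, -1.28]
wrist_force: [0.6, -0.3, -0.3]
width: 0.237
time: 32.88
tool_pos: [0.5833, -0.0809, 0.0565]
tcp_rot: [1.282, 1.161, -1.282]
wrist_force: [-0.0, -0.3, -0.7]
width: 0.239
time: 33.3
tool_pos: [0.5868, -0.0462, 0.0564]
tcp_rot: [1.282, 1.161, -1.282]
wrist_force: [0.0, 0.2, -1.2]
width: 0.238
top orange 292 cab [ 0.003 -0.03 ] med [ 0.002 -0.031] [35. 95.] 84
top orange 79 cab [-0.019  0.155] med [-0.017  0.154] [37. 25.] 83
top orange 74 cab [0.013 0.155] med [0.013 0.155] [39. 24.] 83
top orange 53 cab [0.041 0.156] med [0.041 0.153] [36. 16.] 85
top orange 33 cab [ 0.216 -0.214] med [ 0.219 -0.215] [ 7. 34.] 35
top orange 32 cab [-0.043  0.155] med [-0.042  0.154] [36. 11.] 82
top blade 68 cab [-0.002 -0.057] [ 9. 75.] ztop 0.073
scene orange 353 cab [ 0.004 -0.028] med [ 0.006 -0.028] [ 37. 101.] 85
scene orange 82 cab [-0.005  0.154] med [-0.005  0.156] [35. 27.] 73
scene orange 71 cab [0.023 0.154] med [0.024 0.156] [34. 21.] 77
scene orange 69 cab [-0.036  0.157] med [-0.036  0.155] [23. 36.] 3
scene blade 106 cab [ 0.001 -0.056] [ 9. 77.] ztop 0.072
```

View pics/y.png

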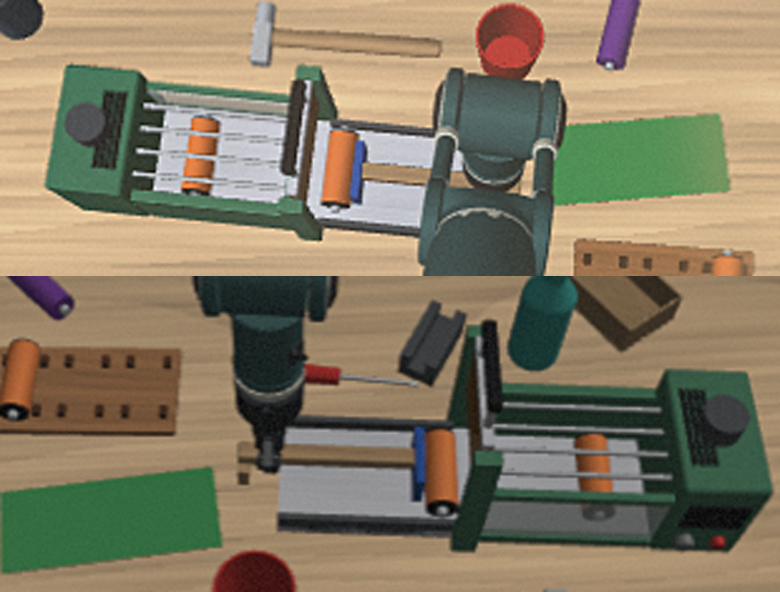

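```bash
python3 -m creep '[{"grip":1.2,"dp":[0,0,-0.7],"rotation":[0,0,0]},{"grip":1.2,"dp":[0,0,-1.4],"rotation":[0,0,0]},{"grip":1.2,"dp":[0,0,-2.1],"rotation":[0,0,0]},{"grip":1.2,"dp":[0,0,-2.8],"rotation":[0,0,0]},{"grip":1.2,"dp":[0,0,-3.5],"rotation":[0,0,0]}]'
python3 -m creep '[{"grip":1.2,"dp":[0,0,-0.7],"rotation":[0,0,0]},{"grip":1.2,"dp":[0,0,-1.4],"rotation":[0,0,0]},{"grip":1.2,"dp":[0,0,-2.1],"rotation":[0,0,0]},{"grip":1.2,"dp":[0,0,-2.8],"rotation":[0,0,0]},{"grip":1.2,"dp":[0,0,-3.5],"rotation":[0,0,0]}]'
python3 -m creep '[{"grip":1.2,"dp":[0,0,-0.7],"rotation":[0,0,0]},{"grip":1.2,"dp":[0,0,-1.4],"rotation":[0,0,0]},{"grip":1.2,"dp":[0,0,-2.1],"rotation":[0,0,0]},{"grip":1.2,"dp":[0,0,-2.8],"rotation":[0,0,0]},{"grip":1.2,"dp":[0,0,-3.5],"rotation":[0,0,0]}]'
python3 -m creep '[{"grip":1.2,"dp":[0,0,-0.5],"rotation":[0,0,0]},{"grip":1.2,"dp":[0,0,-0.9],"rotation":[0,0,0]},{"grip":1.2,"dp":[0,0,-1.2],"rotation":[0,0,0]},{"grip":1.2,"dp":[0,0,-1.4],"rotation":[0,0,0]}]'
python3 z.py aa
```

```text
time: 33.82
tool_pos: [0.5902, -0.0113, 0.0565]
tcp_rot: [1.282, 1.161, -1.282]
wrist_force: [-1.6, -2.8, 0.8]
width: 0.238
time: 34.23
tool_pos: [0.5937, 0.0235, 0.0565]
tcp_rot: [1.282, 1.161, -1.282]
wrist_force: [0.1, 0.6, -1.4]
width: 0.238
time: 34.65
tool_pos: [0.5972, 0.0583, 0.0565]
tcp_rot: [1.282, 1.161, -1.282]
wrist_force: [0.8, 0.5, -1.5]
width: 0.238
time: 34.98
tool_pos: [0.5985, 0.0719, 0.0564]
tcp_rot: [1.282, 1.161, -1.282]
wrist_force: [0.0, -0.5, -0.6]
width: 0.24
top orange 80 cab [-0.019  0.094] med [-0.019  0.093] [25. 35.] 2
top orange 80 cab [-0.019  0.154] med [-0.02   0.154] [36. 24.] 86
top orange 75 cab [0.013 0.156] med [0.014 0.154] [38. 24.] 83
top orange 75 cab [0.013 0.095] med [0.012 0.096] [33. 23.] 84
top orange 57 cab [0.041 0.095] med [0.041 0.097] [33. 19.] 89
top orange 54 cab [ 0.213 -0.217] med [ 0.221 -0.216] [17. 55.] 35
top blade 21 cab [0.008 0.062] [ 7. 20.] ztop 0.073
scene orange 87 cab [-0.007  0.096] med [-0.006  0.096] [36. 24.] 73
scene orange 82 cab [-0.007  0.155] med [-0.005  0.156] [34. 24.] 73
scene orange 72 cab [0.023 0.155] med [0.024 0.156] [34. 23.] 78
scene orange 68 cab [-0.036  0.156] med [-0.036  0.156] [19. 36.] 3
scene orange 64 cab [-0.032  0.096] med [-0.035  0.097] [35. 22.] 83
scene orange 63 cab [0.023 0.097] med [0.024 0.097] [34. 18.] 78
scene blade 29 cab [0.032 0.062] [ 9. 13.] ztop 0.071
```

```bash
python3 -m creep '[{"grip":1.2,"dp":[0,0,-0.3],"rotation":[0,0,0]},{"grip":1.2,"dp":[0,0,-0.6],"rotation":[0,0,0]},{"grip":1.2,"dp":[0,0,-0.9],"rotation":[0,0,0]},{"grip":1.2,"dp":[0,0,-1.2],"rotation":[0,0,0]},{"grip":1.2,"dp":[0,0,-1.5],"rotation":[0,0,0]}]'
python3 -m creep '[{"grip":1.2,"dp":[0,0,1],"rotation":[0,0,0]},{"grip":1.2,"dp":[0,0,3],"rotation":[0,0,0]},{"grip":1.2,"dp":[0,0,6],"rotation":[0,0,0]},{"grip":1.2,"dp":[0,0,10],"rotation":[0,0,0]},{"grip":1.2,"dp":[0,0,14],"rotation":[0,0,0]}]'
python3 -m creep '[{"grip":1.2,"dp":[0,0,3],"rotation":[0,0,0]},{"grip":1.2,"dp":[0,0,5],"rotation":[0,0,0]},{"grip":1.2,"dp":[0,0,6],"rotation":[0,0,0]},{"grip":1.2,"dp":[-2,0,6],"rotation":[0,0,0]},{"grip":1.2,"dp":[-5,0,6],"rotation":[0,0,0]}]'
python3 z.py ab
python3 - <<'E'
from h import *
go([.6395,-.3098,.10],down(np.radians(4.8)))
E
```

```text
time: 35.5
tool_pos: [0.6, 0.0867, 0.0565]
tcp_rot: [1.282, 1.161, -1.282]
wrist_force: [-1.0, -0.9, -0.6]
width: 0.238
time: 35.92
tool_pos: [0.5859, -0.054, 0.0566]
tcp_rot: [1.28, 1.161, -1.28]
wrist_force: [0.1, 0.5, -1.1]
width: 0.237
time: 36.33
tool_pos: [0.5766, -0.1127, 0.103]
tcp_rot: [1.28, 1.167, -1.289]
wrist_force: [-0.1, -0.2, -0.5]
width: 0.242
top orange 79 cab [-0.019  0.109] med [-0.018  0.108] [36. 24.] 85
top orange 79 cab [-0.019  0.155] med [-0.019  0.154] [38. 24.] 85
top orange 77 cab [0.013 0.109] med [0.012 0.107] [34. 27.] 86
top orange 76 cab [0.013 0.155] med [0.013 0.153] [40. 23.] 81
top orange 58 cab [0.041 0.109] med [0.041 0.108] [34. 21.] 87
top orange 53 cab [0.041 0.155] med [0.041 0.154] [36. 17.] 82
top blade 69 cab [-0.007 -0.123] [ 9. 72.] ztop 0.12
scene orange 85 cab [-0.006  0.108] med [-0.006  0.108] [35. 30.] 81
scene orange 82 cab [-0.005  0.154] med [-0.005  0.155] [35. 28.] 73
scene orange 73 cab [0.023 0.154] med [0.023 0.155] [34. 21.] 72
scene orange 68 cab [-0.036  0.156] med [-0.036  0.156] [36. 20.] 86
scene orange 67 cab [-0.035  0.108] med [-0.035  0.109] [35. 23.] 80
scene orange 62 cab [0.023 0.108] med [0.024 0.108] [35. 18.] 81
scene blade 100 cab [ 0.004 -0.125] [ 9. 74.] ztop 0.127
dp cm [ 1.24  7.47 18.98]
rot [-0.1832  0.0018 -0.0088]
```

View pics/ab.png

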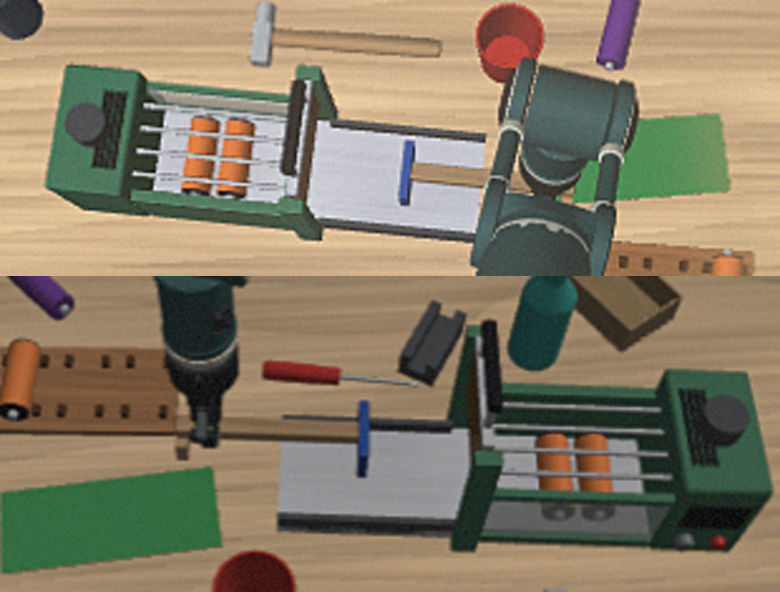

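Roller 2 at y≈0.108. Return the paddle.

```bash
python3 -m creep '[{"grip":1.2,"dp":[0,1.5,3.7],"rotation":[-0.04,0,0]},{"grip":1.2,"dp":[0,3,7.4],"rotation":[-0.08,0,0]},{"grip":1.2,"dp":[0,4.5,11.1],"rotation":[-0.12,0,0]},{"grip":1.2,"dp":[0,6,14.8],"rotation":[-0.16,0,0]},{"grip":1.2,"dp":[1,7.5,18.6],"rotation":[-0.18,0,0]}]'
python3 -m creep '[{"grip":1.2,"dp":[0,0,0],"rotation":[0,0,0]},{"grip":1.2,"dp":[0,0,0],"rotation":[0,0,0]},{"grip":1.2,"dp":[0,0,0],"rotation":[0,0,0]}]'
python3 - <<'E'
from h import *
go([.6395,-.3098,.042],down(np.radians(4.8)))
E
```

```text
time: 36.85
tool_pos: [0.6383, -0.3063, 0.0983]
tcp_rot: [1.148, 1.244, -1.145]
wrist_force: [1.3, -0.9, -0.6]
width: 0.241
time: 37.1
tool_pos: [0.6356, -0.3039, 0.0952]
tcp_rot: [1.15, 1.249, -1.15]
wrist_force: [-0.2, 0.3, -1.0]
width: 0.24
dp cm [5.32 0.35 0.62]
rot [-0.0034 -0.0018  0.0018]
```

```bash
python3 -m creep '[{"grip":1.2,"dp":[2,0.2,0.2],"rotation":[0,0,0]},{"grip":1.2,"dp":[3.8,0.2,0.4],"rotation":[0,0,0]},{"grip":1.2,"dp":[4.8,0.2,0.4],"rotation":[0,0,0]},{"grip":1.2,"dp":[5.3,0.2,0.4],"rotation":[0,0,0]},{"grip":1.2,"dp":[5.5,0.2,0.4],"rotation":[0,0,0]}]'
python3 -m creep '[{"grip":1.2,"dp":[0.1,0,0],"rotation":[0,0,0]},{"grip":1.2,"dp":[0.2,0,0],"rotation":[0,0,0]},{"grip":1.2,"dp":[0.3,0,0],"rotation":[0,0,0]},{"grip":1.2,"dp":[0.3,0,0],"rotation":[0,0,0]}]'
```

```text
time: 37.52
tool_pos: [0.6378, -0.3067, 0.0404]
tcp_rot: [1.148, 1.25, -1.149]
wrist_force: [0.1, -0.1, -1.4]
width: 0.242
time: 37.85
tool_pos: [0.6393, -0.3087, 0.0395]
tcp_rot: [1.15, 1.245, -1.149]
wrist_force: [-0.5, 0.2, -0.9]
width: 0.236
```

```bash
python3 -m creep '[{"grip":1.2,"dp":[0.1,0,0],"rotation":[0,0,0]},{"grip":1.2,"dp":[0.15,0,0],"rotation":[0,0,0]},{"grip":1.2,"dp":[0.15,0,0],"rotation":[0,0,0]}]'
python3 -m creep '[{"grip":3,"dp":[0,0,0],"rotation":[0,0,0]},{"grip":6,"dp":[0,0,0],"rotation":[0,0,0]},{"grip":6,"dp":[0,0,0],"rotation":[0,0,0]},{"grip":6,"dp":[0,0,0],"rotation":[0,0,0]}]'
python3 -m creep '[{"grip":6,"dp":[-2,0,0],"rotation":[0,0,0]},{"grip":6,"dp":[-5,0,0],"rotation":[0,0,0]},{"grip":6,"dp":[-9,0,0],"rotation":[-0.1,0,0]},{"grip":6,"dp":[-12,-1.5,0],"rotation":[-0.22,0,0]},{"grip":6,"dp":[-14,-4,0],"rotation":[-0.34,0,0]}]'
python3 - <<'E'
from h import *
go([.444,-.356,.16],down(np.radians(86)))
E
```

```text
time: 38.1
tool_pos: [0.6393, -0.3088, 0.0395]
tcp_rot: [1.15, 1.245, -1.149]
wrist_force: [-3.4, 2.0, 7.2]
width: 0.236
time: 38.43
tool_pos: [0.6386, -0.3086, 0.0369]
tcp_rot: [1.149, 1.246, -1.149]
wrist_force: [0.5, -0.8, -0.7]
width: 0.701
time: 38.85
tool_pos: [0.602, -0.3125, 0.1815]
tcp_rot: [0.888, 1.375, -0.887]
wrist_force: [-0.3, -0.0, 0.7]
width: 0.701
dp cm [  2.06 -16.18  -2.62]
rot [-1.0727  0.0075 -0.0012]
```

```bash
python3 -m creep '[{"grip":6,"dp":[0,-3.2,-0.5],"rotation":[-0.12,0,0]},{"grip":6,"dp":[0.5,-6.4,-1],"rotation":[-0.24,0,0]},{"grip":6,"dp":[1,-9.6,-1.5],"rotation":[-0.36,0,0]},{"grip":6,"dp":[1.5,-12.9,-2],"rotation":[-0.48,0,0]},{"grip":6,"dp":[2,-16.2,-2.6],"rotation":[-0.6,0,0]}]'
python3 -m creep '[{"grip":6,"dp":[0,0,0],"rotation":[-0.12,0,0]},{"grip":6,"dp":[0,0,0],"rotation":[-0.24,0,0]},{"grip":6,"dp":[0,0,0],"rotation":[-0.36,0,0]},{"grip":6,"dp":[0,0,0],"rotation":[-0.48,0,0]},{"grip":6,"dp":[0,0,0],"rotation":[-0.48,0,0]}]'
python3 -m creep '[{"grip":6,"dp":[0,0,0],"rotation":[0,0,0]},{"grip":6,"dp":[0,0,0],"rotation":[0,0,0]}]'
python3 w.py ac_wrist
python3 - <<'E'
from h import *
go([.4445,-.356,.031],down(np.radians(86)))
E
```

```text
time: 39.27
tool_pos: [0.4389, -0.3545, 0.1569]
tcp_rot: [0.426, 1.528, -0.426]
wrist_force: [-0.6, -1.2, -0.5]
width: 0.702
time: 39.68
tool_pos: [0.4401, -0.3543, 0.157]
tcp_rot: [0.053, 1.57, -0.053]
wrist_force: [-0.2, 0.3, -0.2]
width: 0.703
time: 39.85
tool_pos: [0.4403, -0.3542, 0.1569]
tcp_rot: [0.057, 1.57, -0.057]
wrist_force: [-1.1, 0.0, 0.7]
width: 0.697
tcp [ 0.4404 -0.3542  0.157 ]
roller px 321.0 204.0 3949 rect [ 445.1 -356.6] [40. 97.] 87.1 ridge [ 0.4418 -0.3562] yaw -3.8 ztop 0.053
dp cm [12.6  -0.15  0.43]
rot [-0.0022 -0.0001 -0.0001]
```

View pics/ac_wrist.png

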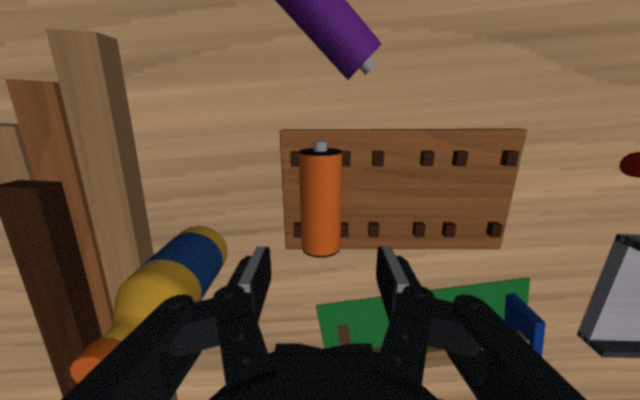

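```bash
python3 -m creep '[{"grip":6,"dp":[4,-0.2,0.4],"rotation":[0,0,0]},{"grip":6,"dp":[8,-0.2,0.4],"rotation":[0,0,0]},{"grip":6,"dp":[11,-0.2,0.4],"rotation":[0,0,0]},{"grip":6,"dp":[12.2,-0.2,0.4],"rotation":[0,0,0]},{"grip":6,"dp":[12.5,-0.2,0.4],"rotation":[0,0,0]}]' 50
python3 -m creep '[{"grip":3,"dp":[0,0,0],"rotation":[0,0,0]},{"grip":3,"dp":[0,0,0],"rotation":[0,0,0]},{"grip":3,"dp":[0,0,0],"rotation":[0,0,0]},{"grip":3,"dp":[0,0,0],"rotation":[0,0,0]},{"grip":3,"dp":[0,0,0],"rotation":[0,0,0]}]'
python3 -m creep '[{"grip":3,"dp":[-1,0,0],"rotation":[0,0,0]},{"grip":3,"dp":[-3,0,0],"rotation":[0,0,0]},{"grip":3,"dp":[-5.5,0,0],"rotation":[0,0,0]},{"grip":3,"dp":[-8,0.5,0.2],"rotation":[0,0,0]},{"grip":3,"dp":[-10,2.5,1],"rotation":[0.028,0,0]}]'
python3 - <<'E'
from h import *
yc=np.array([.0993,.9951]);O=np.array([.6105,.1845])
t=O+yc*-.11
go([*t,.13],down(np.radians(84.3)))
E
```

```text
time: 40.32
tool_pos: [0.442, -0.3545, 0.0287]
tcp_rot: [0.059, 1.575, -0.052]
wrist_force: [-1.0, 0.1, -0.6]
width: 0.704
time: 40.73
tool_pos: [0.4452, -0.3574, 0.0337]
tcp_rot: [0.053, 1.568, -0.056]
wrist_force: [0.1, 0.4, 1.0]
width: 0.45
time: 41.15
tool_pos: [0.4558, -0.3345, 0.1351]
tcp_rot: [0.076, 1.568, -0.081]
wrist_force: [0.8, -0.3, -1.8]
width: 0.449
dp cm [ 0.41 42.19 10.2 ]
rot [-0.0009  0.002   0.0029]
```

```bash
python3 -m creep '[{"grip":3,"dp":[0,3.8,0.9],"rotation":[0,0,0]},{"grip":3,"dp":[0,7.6,1.8],"rotation":[0,0,0]},{"grip":3,"dp":[0,11.4,2.7],"rotation":[0,0,0]},{"grip":3,"dp":[0,15.2,3.6],"rotation":[0,0,0]},{"grip":3,"dp":[0,19,4.6],"rotation":[0,0,0]}]'
python3 -m creep '[{"grip":3,"dp":[0,3.8,0.9],"rotation":[0,0,0]},{"grip":3,"dp":[0,7.6,1.8],"rotation":[0,0,0]},{"grip":3,"dp":[0,11.4,2.7],"rotation":[0,0,0]},{"grip":3,"dp":[0,15.2,3.6],"rotation":[0,0,0]},{"grip":3,"dp":[0,19,4.6],"rotation":[0,0,0]}]'
python3 -m creep '[{"grip":3,"dp":[1,3,0.7],"rotation":[0,0,0]},{"grip":3,"dp":[2,4.1,1],"rotation":[0,0,0]},{"grip":3,"dp":[3,4.1,1],"rotation":[0,0,0]},{"grip":3,"dp":[3,4.1,1],"rotation":[0,0,0]},{"grip":3,"dp":[3,4.1,1],"rotation":[0,0,0]}]'
python3 pl.py ad_wrist
```

```text
time: 41.57
tool_pos: [0.5203, -0.146, 0.1332]
tcp_rot: [0.077, 1.568, -0.077]
wrist_force: [-0.1, -0.3, -2.0]
width: 0.445
time: 41.98
tool_pos: [0.5847, 0.0389, 0.1331]
tcp_rot: [0.077, 1.569, -0.077]
wrist_force: [0.6, -0.8, -2.1]
width: 0.447
time: 42.4
tool_pos: [0.5969, 0.0757, 0.1009]
tcp_rot: [0.076, 1.573, -0.078]
wrist_force: [-0.3, -0.7, -2.9]
width: 0.448
tcp cab [-0.002  -0.1098] 0.10171143310578105 body front top edge px 349.29411764705884 184 cab [-0.0544 -0.0983] -> roller centre x -0.0044
dp cm [ 6.57 -0.02  0.21]
rot [ 0.0006 -0.0015  0.0008]
```

View pics/ad_wrist.png

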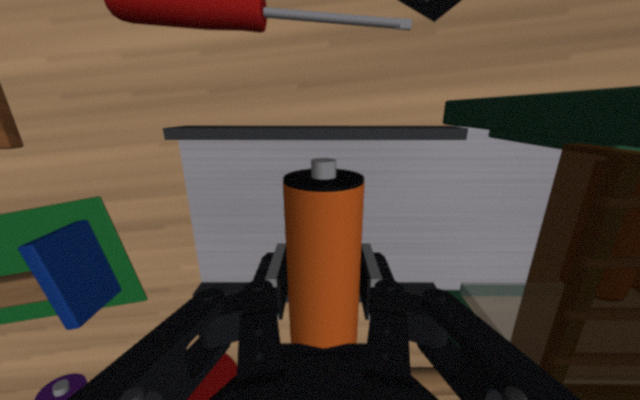

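```bash
python3 -m creep '[{"grip":3,"dp":[2,0,0.2],"rotation":[0,0,0]},{"grip":3,"dp":[4,0,0.4],"rotation":[0,0,0]},{"grip":3,"dp":[5.4,0,0.4],"rotation":[0,0,0]},{"grip":3,"dp":[6.1,0,0.4],"rotation":[0,0,0]},{"grip":3,"dp":[6.4,0,0.4],"rotation":[0,0,0]}]'
python3 -m creep '[{"grip":3,"dp":[0.1,0,0],"rotation":[0,0,0]},{"grip":3,"dp":[0.2,0,0],"rotation":[0,0,0]},{"grip":3,"dp":[0.3,0,0],"rotation":[0,0,0]},{"grip":3,"dp":[0.3,0,0],"rotation":[0,0,0]}]'
python3 -m creep '[{"grip":4.3,"dp":[0,0,0],"rotation":[0,0,0]},{"grip":4.3,"dp":[0,0,0],"rotation":[0,0,0]},{"grip":6,"dp":[0,0,0],"rotation":[0,0,0]},{"grip":6,"dp":[0,0,0],"rotation":[0,0,0]},{"grip":6,"dp":[0,0,0],"rotation":[0,0,0]}]'
python3 -m creep '[{"grip":6,"dp":[-2,0,0],"rotation":[0,0,0]},{"grip":6,"dp":[-5,0,0],"rotation":[0,0,0]},{"grip":6,"dp":[-9,0,0],"rotation":[0,0,0]},{"grip":6,"dp":[-13,0,0],"rotation":[0,0,0]},{"grip":6,"dp":[-17,0,0],"rotation":[0,0,0]}]'
python3 -m creep '[{"grip":6,"dp":[-0.8,-3.9,0.8],"rotation":[0.12,0,0]},{"grip":6,"dp":[-1.6,-7.8,1.6],"rotation":[0.24,0,0]},{"grip":6,"dp":[-2.4,-11.7,2.4],"rotation":[0.36,0,0]},{"grip":6,"dp":[-3.2,-15.6,3.2],"rotation":[0.48,0,0]},{"grip":6,"dp":[-4,-19.5,4],"rotation":[0.6,0,0]}]'
python3 - <<'E'
from h import *
go([.637,-.295,.25],down(np.radians(5)))
E
```

```text
time: 42.87
tool_pos: [0.6008, 0.0751, 0.0376]
tcp_rot: [0.077, 1.574, -0.079]
wrist_force: [-10.4, -2.1, 16.8]
width: 0.447
time: 43.2
tool_pos: [0.6015, 0.0753, 0.0377]
tcp_rot: [0.076, 1.572, -0.078]
wrist_force: [-9.1, -2.9, 12.2]
width: 0.45
time: 43.62
tool_pos: [0.6028, 0.0763, 0.0353]
tcp_rot: [0.077, 1.569, -0.077]
wrist_force: [-0.5, -0.2, 0.3]
width: 0.703
time: 44.03
tool_pos: [0.602, 0.0764, 0.2062]
tcp_rot: [0.077, 1.571, -0.077]
wrist_force: [0.7, 0.0, -0.5]
width: 0.699
time: 44.45
tool_pos: [0.6232, -0.1231, 0.2456]
tcp_rot: [0.55, 1.499, -0.55]
wrist_force: [0.7, 0.5, -0.4]
width: 0.7
dp cm [ -0.44 -12.22  12.16]
rot [ 7.805e-01  2.000e-04 -4.000e-04]
```

```bash
python3 -m creep '[{"grip":6,"dp":[-0.1,-2.4,2.4],"rotation":[0.12,0,0]},{"grip":6,"dp":[-0.2,-4.9,4.9],"rotation":[0.24,0,0]},{"grip":6,"dp":[-0.3,-7.3,7.3],"rotation":[0.36,0,0]},{"grip":6,"dp":[-0.4,-9.8,9.8],"rotation":[0.48,0,0]},{"grip":6,"dp":[-0.5,-12.2,12.2],"rotation":[0.6,0,0]}]'
python3 -m creep '[{"grip":6,"dp":[0,0,0],"rotation":[0.1,0,0]},{"grip":6,"dp":[0,0,0],"rotation":[0.18,0,0]},{"grip":6,"dp":[0,0,0],"rotation":[0.18,0,0]},{"grip":6,"dp":[0,0,0],"rotation":[0.18,0,0]}]'
python3 pf.py ae_wrist; python3 z.py ae
```

```text
time: 44.87
tool_pos: [0.6382, -0.2953, 0.2498]
tcp_rot: [1.01, 1.324, -1.01]
wrist_force: [-0.5, 0.9, 0.3]
width: 0.703
time: 45.2
tool_pos: [0.6383, -0.2935, 0.2496]
tcp_rot: [1.139, 1.253, -1.139]
wrist_force: [-0.7, 0.0, 0.1]
width: 0.705
tcp [ 0.63829871 -0.29320173  0.24969584] 5.473145553952331
blade [ 625.3 -134.6] [74.5 12.1] 4.8
handle 3286 [ 634.8 -242.8] [ 21.1 204.6] 4.9
paddle yaw 94.87 origin by handle [ 0.6402 -0.3066] by blade [ 0.6401 -0.308 ]
mat [ 633.5 -240.1] [108.3 258.5] 4.8
dp cm [21.27  0.06  1.42]
rot [ 0.0106 -0.0003  0.0005]
top orange 314 cab [ 0.001 -0.108] med [-0.   -0.11] [37. 95.] 84
top orange 80 cab [-0.019  0.108] med [-0.019  0.108] [36. 26.] 82
top orange 79 cab [-0.019  0.155] med [-0.02   0.154] [37. 25.] 85
top orange 76 cab [0.013 0.109] med [0.013 0.109] [37. 25.] 80
top orange 75 cab [0.013 0.155] med [0.012 0.154] [38. 23.] 83
top orange 58 cab [0.041 0.108] med [0.04  0.109] [20. 35.] 2
top blade 68 cab [ 0.044 -0.315] [72. 10.] ztop 0.057
scene orange 348 cab [ 0.001 -0.109] med [ 0.004 -0.11 ] [ 33. 101.] 84
scene orange 86 cab [-0.006  0.108] med [-0.005  0.107] [35. 26.] 79
scene orange 83 cab [-0.005  0.154] med [-0.005  0.156] [35. 25.] 74
scene orange 72 cab [0.024 0.154] med [0.022 0.155] [34. 23.] 73
scene orange 71 cab [-0.036  0.156] med [-0.036  0.156] [36. 23.] 84
scene orange 67 cab [-0.034  0.108] med [-0.035  0.108] [35. 21.] 88
scene blade 97 cab [ 0.048 -0.315] [78.  9.] ztop 0.056
```

View pics/ae_wrist.png

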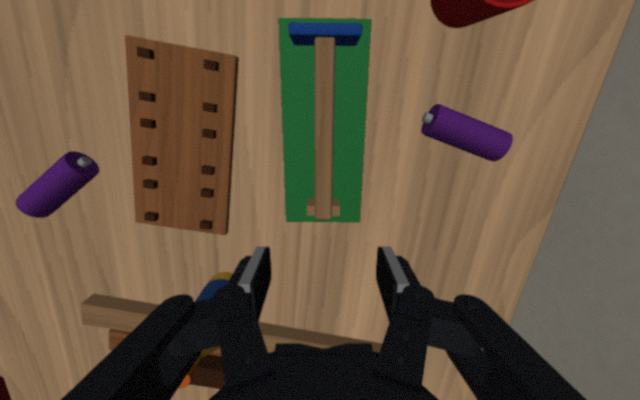

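View pics/ae.png

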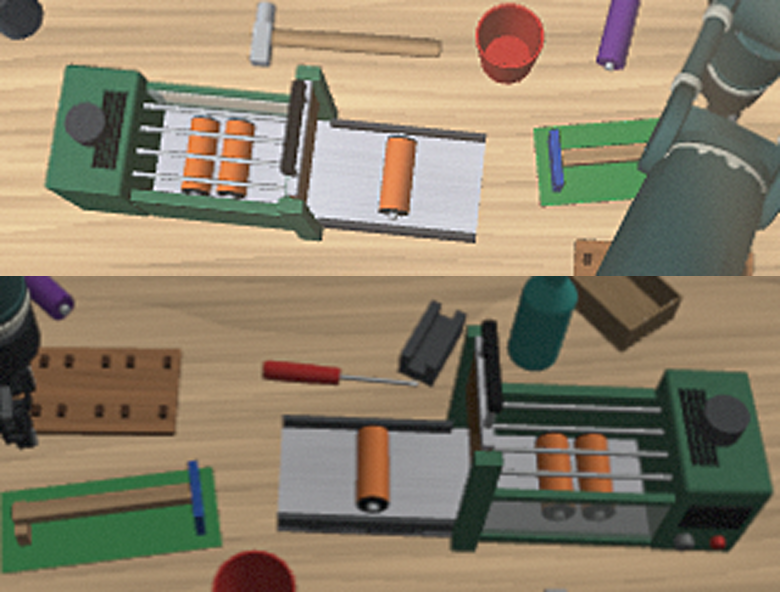

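All consistent; grasp the paddle for the third push.

```bash
python3 -m creep '[{"grip":6,"dp":[4,0.1,0.7],"rotation":[0.01,0,0]},{"grip":6,"dp":[8,0.1,1.4],"rotation":[0.01,0,0]},{"grip":6,"dp":[12,0.1,1.4],"rotation":[0.01,0,0]},{"grip":6,"dp":[15,0.1,1.4],"rotation":[0.01,0,0]},{"grip":6,"dp":[17,0.1,1.4],"rotation":[0.01,0,0]}]'
python3 -m creep '[{"grip":6,"dp":[1.5,0,0],"rotation":[0,0,0]},{"grip":6,"dp":[3,0,0],"rotation":[0,0,0]},{"grip":6,"dp":[3.8,0,0],"rotation":[0,0,0]},{"grip":6,"dp":[4.2,0,0],"rotation":[0,0,0]},{"grip":6,"dp":[4.2,0,0],"rotation":[0,0,0]}]' 90
python3 -m creep '[{"grip":1.2,"dp":[0,0,0],"rotation":[0,0,0]},{"grip":1.2,"dp":[0,0,0],"rotation":[0,0,0]},{"grip":1.2,"dp":[0,0,0],"rotation":[0,0,0]},{"grip":1.2,"dp":[0,0,0],"rotation":[0,0,0]},{"grip":1.2,"dp":[0,0,0],"rotation":[0,0,0]}]' 90
python3 -m creep '[{"grip":1.2,"dp":[0,0,0],"rotation":[0,0,0]},{"grip":1.2,"dp":[0,0,0],"rotation":[0,0,0]},{"grip":1.2,"dp":[0,0,0],"rotation":[0,0,0]}]'
python3 -m creep '[{"grip":1.2,"dp":[-0.5,0,0],"rotation":[0,0,0]},{"grip":1.2,"dp":[-1.5,0,0],"rotation":[0,0,0]},{"grip":1.2,"dp":[-3,0,0],"rotation":[0,0,0]},{"grip":1.2,"dp":[-4.5,0,0],"rotation":[0,0,0]},{"grip":1.2,"dp":[-6,0,0],"rotation":[0,0,0]}]'
python3 - <<'E'
from h import *
from pd import O,yc
go([*(O+yc*-.34),.1],down(np.radians(-5.7)))
E
```

```text
time: 45.77
tool_pos: [0.6383, -0.3055, 0.0754]
tcp_rot: [1.146, 1.254, -1.149]
wrist_force: [0.3, -0.9, -0.9]
width: 0.701
time: 46.18
tool_pos: [0.6409, -0.3072, 0.038]
tcp_rot: [1.148, 1.247, -1.148]
wrist_force: [-0.6, 0.3, -0.3]
width: 0.703
time: 46.6
tool_pos: [0.6419, -0.308, 0.04]
tcp_rot: [1.148, 1.244, -1.147]
wrist_force: [0.1, -0.2, 5.2]
width: 0.235
time: 46.85
tool_pos: [0.6419, -0.308, 0.04]
tcp_rot: [1.148, 1.244, -1.147]
wrist_force: [-0.1, -0.1, 5.7]
width: 0.239
time: 47.27
tool_pos: [0.6409, -0.3074, 0.1]
tcp_rot: [1.148, 1.246, -1.148]
wrist_force: [0.5, -0.8, -0.0]
width: 0.238
dp cm [-1.000e-02 -5.120e+00 -1.584e+01]
rot [ 0.1825  0.0004 -0.0007]
```

```bash
python3 -m creep '[{"grip":1.2,"dp":[0,-1.3,-3.3],"rotation":[0.04,0,0]},{"grip":1.2,"dp":[0,-2.6,-6.8],"rotation":[0.08,0,0]},{"grip":1.2,"dp":[0,-3.9,-10.1],"rotation":[0.12,0,0]},{"grip":1.2,"dp":[0,-4.6,-13.4],"rotation":[0.16,0,0]},{"grip":1.2,"dp":[0,-5.1,-15.9],"rotation":[0.182,0,0]}]'
python3 -m creep '[{"grip":1.2,"dp":[0,0,0],"rotation":[0,0,0]},{"grip":1.2,"dp":[0,0,0],"rotation":[0,0,0]},{"grip":1.2,"dp":[0,0,0],"rotation":[0,0,0]}]'
python3 pd.py af_wrist;python3 z.py af | grep -E "blade|-0.1"
```

```text
time: 47.68
tool_pos: [0.5757, -0.1511, 0.0997]
tcp_rot: [1.284, 1.159, -1.282]
wrist_force: [0.8, 0.9, -0.2]
width: 0.242
time: 47.93
tool_pos: [0.5778, -0.1536, 0.0997]
tcp_rot: [1.281, 1.158, -1.28]
wrist_force: [0.0, 0.2, -0.6]
width: 0.238
tcp [ 0.5778 -0.154   0.0994] cab [ 0.0011 -0.3401] jaw -5.67
dp cm [ 4.34 -0.12 -0.01]
rot [ 0.0006  0.0009 -0.0025]
top orange 315 cab [ 0.001 -0.109] med [ 0.    -0.107] [37. 96.] 84
top blade 70 cab [-0.001 -0.165] [ 9. 72.] ztop 0.115
scene orange 348 cab [ 0.002 -0.109] med [ 0.004 -0.11 ] [33. 98.] 84
scene blade 105 cab [ 0.004 -0.165] [ 9. 76.] ztop 0.114
```

```bash
python3 -m creep '[{"grip":1.2,"dp":[1.5,0,0],"rotation":[0,0,0]},{"grip":1.2,"dp":[2.8,-0.1,0],"rotation":[0,0,0]},{"grip":1.2,"dp":[3.6,-0.1,0],"rotation":[0,0,0]},{"grip":1.2,"dp":[4.2,-0.1,0],"rotation":[0,0,0]},{"grip":1.2,"dp":[4.2,-0.1,0],"rotation":[0,0,0]}]'
python3 -m creep '[{"grip":1.2,"dp":[0,0,-1],"rotation":[0,0,0]},{"grip":1.2,"dp":[0,0,-2],"rotation":[0,0,0]},{"grip":1.2,"dp":[0,0,-2.6],"rotation":[0,0,0]},{"grip":1.2,"dp":[0,0,-3.1],"rotation":[0,0,0]},{"grip":1.2,"dp":[0,0,-3.7],"rotation":[0,0,0]}]'
python3 -m creep '[{"grip":1.2,"dp":[0,0,-0.7],"rotation":[0,0,0]},{"grip":1.2,"dp":[0,0,-1.4],"rotation":[0,0,0]},{"grip":1.2,"dp":[0,0,-2.1],"rotation":[0,0,0]},{"grip":1.2,"dp":[0,0,-2.8],"rotation":[0,0,0]},{"grip":1.2,"dp":[0,0,-3.5],"rotation":[0,0,0]}]'
python3 -m creep '[{"grip":1.2,"dp":[0,0,-0.7],"rotation":[0,0,0]},{"grip":1.2,"dp":[0,0,-1.4],"rotation":[0,0,0]},{"grip":1.2,"dp":[0,0,-2.1],"rotation":[0,0,0]},{"grip":1.2,"dp":[0,0,-2.8],"rotation":[0,0,0]},{"grip":1.2,"dp":[0,0,-3.5],"rotation":[0,0,0]}]'
python3 z.py ag | grep -v "0.1[05]"
python3 -m creep '[{"grip":1.2,"dp":[0,0,-0.7],"rotation":[0,0,0]},{"grip":1.2,"dp":[0,0,-1.4],"rotation":[0,0,0]},{"grip":1.2,"dp":[0,0,-2.1],"rotation":[0,0,0]},{"grip":1.2,"dp":[0,0,-2.8],"rotation":[0,0,0]},{"grip":1.2,"dp":[0,0,-3.5],"rotation":[0,0,0]}]'
python3 -m creep '[{"grip":1.2,"dp":[0,0,-0.7],"rotation":[0,0,0]},{"grip":1.2,"dp":[0,0,-1.4],"rotation":[0,0,0]},{"grip":1.2,"dp":[0,0,-2.1],"rotation":[0,0,0]},{"grip":1.2,"dp":[0,0,-2.7],"rotation":[0,0,0]},{"grip":1.2,"dp":[0,0,-3.3],"rotation":[0,0,0]}]'
python3 z.py ah
```

```text
time: 48.5
tool_pos: [0.5741, -0.1529, 0.0537]
tcp_rot: [1.281, 1.164, -1.285]
wrist_force: [-0.6, 1.2, -1.1]
width: 0.24
time: 48.92
tool_pos: [0.5799, -0.1154, 0.0567]
tcp_rot: [1.281, 1.16, -1.28]
wrist_force: [0.2, -0.7, -1.0]
width: 0.243
time: 49.33
tool_pos: [0.5828, -0.0806, 0.056]
tcp_rot: [1.282, 1.161, -1.282]
wrist_force: [-0.8, 0.2, -1.6]
width: 0.235
time: 49.75
tool_pos: [0.5863, -0.0459, 0.0561]
tcp_rot: [1.282, 1.161, -1.282]
wrist_force: [-0.2, 0.6, -1.1]
width: 0.24
top orange 292 cab [ 0.    -0.032] med [ 0.001 -0.031] [37. 94.] 84
top blade 68 cab [-0.004 -0.058] [ 9. 72.] ztop 0.073
scene orange 355 cab [ 0.001 -0.027] med [ 0.004 -0.027] [ 35. 100.] 84
scene blade 112 cab [-0.001 -0.056] [11. 77.] ztop 0.071
time: 50.27
tool_pos: [0.5898, -0.011, 0.0561]
tcp_rot: [1.282, 1.161, -1.282]
wrist_force: [0.4, 0.2, -0.9]
width: 0.239
time: 50.68
tool_pos: [0.593, 0.0219, 0.056]
tcp_rot: [1.282, 1.161, -1.282]
wrist_force: [0.9, 0.0, -1.1]
width: 0.239
top orange 79 cab [-0.019  0.109] med [-0.02   0.108] [36. 26.] 79
top orange 79 cab [-0.019  0.156] med [-0.018  0.155] [38. 25.] 88
top orange 76 cab [0.012 0.11 ] med [0.011 0.108] [39. 27.] 78
top orange 75 cab [0.013 0.155] med [0.012 0.155] [36. 24.] 83
top orange 58 cab [0.04  0.108] med [0.041 0.109] [35. 19.] 88
top orange 51 cab [0.041 0.155] med [0.041 0.154] [36. 17.] 79
scene orange 85 cab [-0.006  0.108] med [-0.006  0.107] [34. 27.] 79
scene orange 82 cab [-0.006  0.155] med [-0.006  0.155] [35. 28.] 80
scene orange 72 cab [0.023 0.154] med [0.023 0.155] [33. 23.] 79
scene orange 69 cab [-0.037  0.156] med [-0.036  0.156] [36. 20.] 86
scene orange 67 cab [-0.035  0.109] med [-0.033  0.108] [23. 39.] 0
scene orange 63 cab [0.023 0.108] med [0.024 0.106] [36. 16.] 85
```

View pics/ah.png

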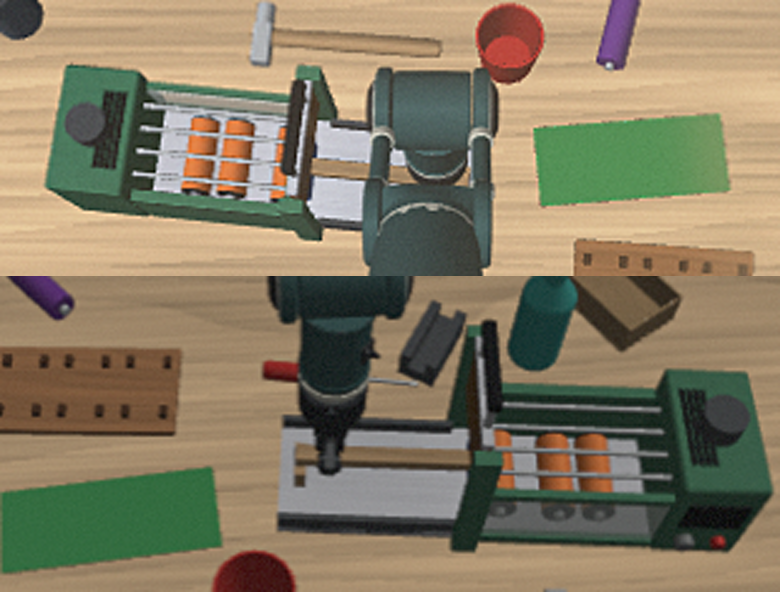

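```bash
python3 -m creep '[{"grip":1.2,"dp":[0,0,-0.4],"rotation":[0,0,0]},{"grip":1.2,"dp":[0,0,-0.8],"rotation":[0,0,0]},{"grip":1.2,"dp":[0,0,-1.3],"rotation":[0,0,0]},{"grip":1.2,"dp":[0,0,-1.8],"rotation":[0,0,0]},{"grip":1.2,"dp":[0,0,-2.1],"rotation":[0,0,0]}]'
python3 -m creep '[{"grip":1.2,"dp":[0,0,0],"rotation":[0,0,0]},{"grip":1.2,"dp":[0,0,0],"rotation":[0,0,0]}]'
python3 z.py ai
```

```text
time: 51.2
tool_pos: [0.5951, 0.0426, 0.0561]
tcp_rot: [1.282, 1.161, -1.282]
wrist_force: [-0.6, -0.7, -0.5]
width: 0.239
time: 51.37
tool_pos: [0.595, 0.0423, 0.056]
tcp_rot: [1.281, 1.161, -1.281]
wrist_force: [0.5, -0.2, -0.7]
width: 0.234
top orange 82 cab [-0.018  0.109] med [-0.018  0.109] [36. 26.] 86
top orange 80 cab [-0.02   0.156] med [-0.018  0.154] [38. 27.] 87
top orange 76 cab [-0.02   0.062] med [-0.019  0.06 ] [26. 34.] 0
top orange 76 cab [0.015 0.108] med [0.011 0.108] [28. 34.] 6
top orange 75 cab [0.012 0.155] med [0.012 0.155] [37. 25.] 85
top orange 65 cab [0.012 0.064] med [0.013 0.062] [31. 23.] 89
scene orange 85 cab [-0.007  0.108] med [-0.006  0.109] [35. 27.] 81
scene orange 82 cab [-0.005  0.155] med [-0.005  0.157] [35. 24.] 76
scene orange 74 cab [-0.005  0.063] med [-0.005  0.063] [35. 26.] 89
scene orange 72 cab [0.023 0.154] med [0.024 0.155] [33. 21.] 78
scene orange 71 cab [0.021 0.061] med [0.023 0.062] [38. 23.] 74
scene orange 71 cab [-0.036  0.156] med [-0.037  0.156] [37. 21.] 87
```

View pics/ai.png

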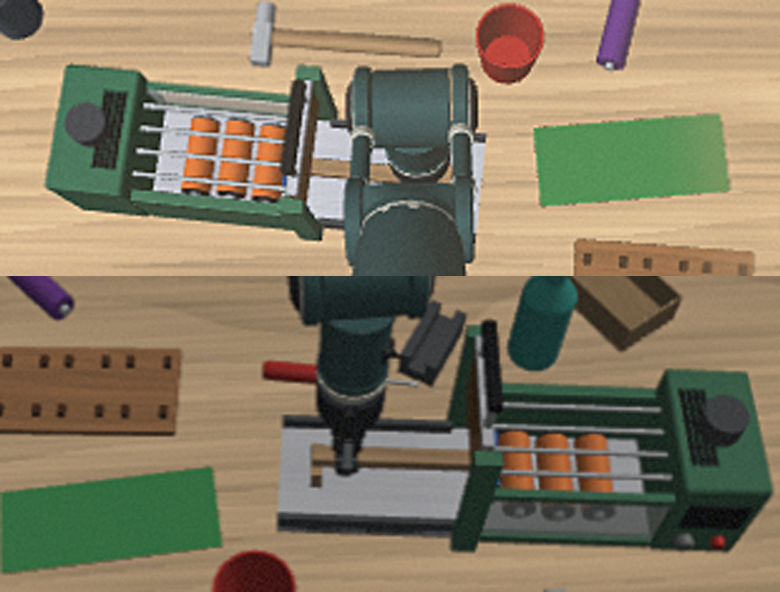

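All three inside (y≈0.062, 0.108, 0.155). Back out and return the paddle.

```bash
python3 -m creep '[{"grip":1.2,"dp":[0,0,1],"rotation":[0,0,0]},{"grip":1.2,"dp":[0,0,3],"rotation":[0,0,0]},{"grip":1.2,"dp":[0,0,6],"rotation":[0,0,0]},{"grip":1.2,"dp":[0,0,9.5],"rotation":[0,0,0]},{"grip":1.2,"dp":[0,0,12],"rotation":[0,0,0]}]'
python3 -m creep '[{"grip":1.2,"dp":[0,0,2],"rotation":[0,0,0]},{"grip":1.2,"dp":[0,0,3.5],"rotation":[0,0,0]},{"grip":1.2,"dp":[0,0,4],"rotation":[0,0,0]},{"grip":1.2,"dp":[-2,0,4],"rotation":[0,0,0]},{"grip":1.2,"dp":[-5,0,4],"rotation":[0,0,0]}]'
python3 - <<'E'
from h import *
go([.6395,-.309,.10],down(np.radians(4.9)))
E
```

```text
time: 51.88
tool_pos: [0.5827, -0.0801, 0.0562]
tcp_rot: [1.281, 1.16, -1.282]
wrist_force: [-0.1, -0.3, -1.8]
width: 0.24
time: 52.3
tool_pos: [0.5755, -0.1172, 0.1026]
tcp_rot: [1.28, 1.168, -1.288]
wrist_force: [0.1, -0.8, -1.8]
width: 0.238
dp cm [ 0.16  8.29 18.44]
rot [-0.1861 -0.0022  0.0084]
```

```bash
python3 -m creep '[{"grip":1.2,"dp":[0,1.5,3.7],"rotation":[-0.04,0,0]},{"grip":1.2,"dp":[0,3,7.4],"rotation":[-0.08,0,0]},{"grip":1.2,"dp":[0,4.5,11.1],"rotation":[-0.12,0,0]},{"grip":1.2,"dp":[0,6,14.8],"rotation":[-0.16,0,0]},{"grip":1.2,"dp":[1,7.8,18.4],"rotation":[-0.186,0,0]}]'
python3 -m creep '[{"grip":1.2,"dp":[0,0,0],"rotation":[0,0,0]},{"grip":1.2,"dp":[0,0,0],"rotation":[0,0,0]},{"grip":1.2,"dp":[0,0,0],"rotation":[0,0,0]}]'
python3 - <<'E'
from h import *
go([.6395,-.3095,.042],down(np.radians(4.9)))
E
```

```text
time: 52.72
tool_pos: [0.6401, -0.3104, 0.0986]
tcp_rot: [1.144, 1.246, -1.142]
wrist_force: [1.3, 0.6, 0.2]
width: 0.242
time: 52.97
tool_pos: [0.6379, -0.3076, 0.0951]
tcp_rot: [1.146, 1.251, -1.146]
wrist_force: [0.7, 1.1, 0.1]
width: 0.243
dp cm [5.31 0.15 0.21]
rot [ 0.0005 -0.0015  0.0014]
```

```bash
python3 -m creep '[{"grip":1.2,"dp":[2,0,0],"rotation":[0,0,0]},{"grip":1.2,"dp":[3.8,0,0],"rotation":[0,0,0]},{"grip":1.2,"dp":[4.8,0,0],"rotation":[0,0,0]},{"grip":1.2,"dp":[5.3,0,0],"rotation":[0,0,0]},{"grip":1.2,"dp":[5.6,0,0],"rotation":[0,0,0]}]'
python3 -m creep '[{"grip":1.2,"dp":[0.1,0,0],"rotation":[0,0,0]},{"grip":1.2,"dp":[0.2,0,0],"rotation":[0,0,0]},{"grip":1.2,"dp":[0.3,0,0],"rotation":[0,0,0]},{"grip":1.2,"dp":[0.3,0,0],"rotation":[0,0,0]}]'
```

```text
time: 53.38
tool_pos: [0.6376, -0.306, 0.04]
tcp_rot: [1.144, 1.253, -1.145]
wrist_force: [-5.7, 4.6, 12.5]
width: 0.238
time: 53.72
tool_pos: [0.6395, -0.3073, 0.04]
tcp_rot: [1.145, 1.248, -1.143]
wrist_force: [-2.8, 3.7, 7.6]
width: 0.239
```

Touching down; release and go up.

```bash
python3 -m creep '[{"grip":3,"dp":[0,0,0],"rotation":[0,0,0]},{"grip":6,"dp":[0,0,0],"rotation":[0,0,0]},{"grip":6,"dp":[0,0,0],"rotation":[0,0,0]},{"grip":6,"dp":[0,0,0],"rotation":[0,0,0]}]'
python3 -m creep '[{"grip":6,"dp":[-2,0,0],"rotation":[0,0,0]},{"grip":6,"dp":[-6,0,0],"rotation":[0,0,0]},{"grip":6,"dp":[-10,0,0],"rotation":[0,0,0]},{"grip":6,"dp":[-14,0,0],"rotation":[0,0,0]},{"grip":6,"dp":[-18,0,0],"rotation":[0,0,0]}]'
python3 -m creep '[{"grip":6,"dp":[-3,0,0],"rotation":[0,0,0]},{"grip":6,"dp":[-6,0,0],"rotation":[0,0,0]},{"grip":6,"dp":[-8,0,0],"rotation":[0,0,0]},{"grip":6,"dp":[-8,0,0],"rotation":[0,0,0]}]'
python3 pf.py aj_wrist;python3 - <<'E'
from h import *
go([.609,.1845,.31],down(np.radians(84.3)))
E
```

```text
time: 54.05
tool_pos: [0.6388, -0.3081, 0.0372]
tcp_rot: [1.145, 1.248, -1.145]
wrist_force: [0.2, 0.8, -0.1]
width: 0.704
time: 54.47
tool_pos: [0.6383, -0.3079, 0.2184]
tcp_rot: [1.145, 1.25, -1.145]
wrist_force: [0.6, -1.0, 1.2]
width: 0.704
time: 54.8
tool_pos: [0.6411, -0.3093, 0.3045]
tcp_rot: [1.145, 1.238, -1.141]
wrist_force: [0.2, -0.6, 1.3]
width: 0.701
tcp [ 0.64019282 -0.30888168  0.30114845] 4.979315800525554
blade [ 623.7 -134.5] [74.2 11.8] 5.7
handle 2469 [ 634.1 -241.9] [ 20.8 205.1] 5.3
paddle yaw 95.32 origin by handle [ 0.6401 -0.3056] by blade [ 0.6399 -0.3077]
mat [ 633.1 -239.5] [108.2 256.9] 4.7
dp cm [26.41 -0.16 -0.33]
rot [-0.006   0.0039 -0.006 ]
dp cm [ -1.07   1.18 -49.42]
rot [-1.3844  0.0074 -0.0023]
```

View pics/aj_wrist.png

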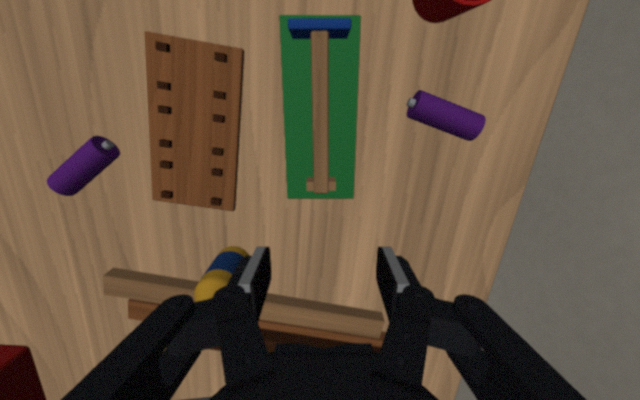

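```bash
python3 -m creep '[{"grip":6,"dp":[-0.6,0.1,-4],"rotation":[-0.12,0,0]},{"grip":6,"dp":[-1.2,0.2,-8],"rotation":[-0.24,0,0]},{"grip":6,"dp":[-1.8,0.3,-12],"rotation":[-0.36,0,0]},{"grip":6,"dp":[-2.4,0.4,-16],"rotation":[-0.48,0,0]},{"grip":6,"dp":[-3,0.5,-20],"rotation":[-0.6,0,0]}]'
python3 - <<'E'
from h import *
go([.609,.1845,.33],down(np.radians(84.3)))
E
```

```text
time: 55.27
tool_pos: [0.6249, -0.1066, 0.3243]
tcp_rot: [0.686, 1.464, -0.687]
wrist_force: [-0.2, 0.5, 0.3]
width: 0.702
dp cm [ -0.54  17.35 -23.43]
rot [-0.7792 -0.0041  0.0011]
```

```bash
python3 -m creep '[{"grip":6,"dp":[0,2.4,-3.2],"rotation":[-0.12,0,0]},{"grip":6,"dp":[0,4.8,-6.5],"rotation":[-0.24,0,0]},{"grip":6,"dp":[0,7.2,-9.7],"rotation":[-0.36,0,0]},{"grip":6,"dp":[0,9.6,-13],"rotation":[-0.48,0,0]},{"grip":6,"dp":[0,12,-16.2],"rotation":[-0.6,0,0]}]'
python3 - <<'E'
from h import *
go([.609,.1845,.33],down(np.radians(84.3)))
E
```

```text
time: 55.68
tool_pos: [0.6149, 0.0949, 0.3243]
tcp_rot: [0.218, 1.563, -0.219]
wrist_force: [-0.3, -0.7, 0.0]
width: 0.699
dp cm [-0.57  8.46 -3.03]
rot [-0.1785 -0.0036  0.0011]
```

```bash
python3 -m creep '[{"grip":6,"dp":[0,3,-1],"rotation":[-0.1,0,0]},{"grip":6,"dp":[0,6,-2],"rotation":[-0.178,0,0]},{"grip":6,"dp":[0,8.3,-2.9],"rotation":[-0.178,0,0]},{"grip":6,"dp":[0,8.3,-2.9],"rotation":[-0.178,0,0]},{"grip":6,"dp":[0,8.3,-2.9],"rotation":[-0.178,0,0]}]'
python3 - <<'E'
from h import *
go([.609,.1845,.250],down(np.radians(84.3)))
C,p,d,X=shot("wrist","ak_wrist");z=X[...,2]
b=(abs(X[...,0]-.60)<.07)&(abs(X[...,1]-.184)<.03)&(z>.22)&(z<.3)
for xx in (.56,.59,.62):
    k=b&(abs(X[...,0]-xx)<.01);print(xx,k.sum(),X[k].mean(0) if k.any() else '',np.percentile(X[k][:,1],[2,98]) if k.any() else '')
E
```

```text
time: 56.1
tool_pos: [0.6106, 0.1819, 0.3243]
tcp_rot: [0.08, 1.573, -0.082]
wrist_force: [0.0, -0.3, 0.2]
width: 0.702
dp cm [ 7.43  0.25 -0.16]
rot [-0.0037 -0.0036  0.0018]
0.56 487 [0.56229259 0.18958618 0.26185621] [0.18227945 0.19701778]
0.59 581 [0.58987069 0.18695903 0.26246484] [0.17897672 0.19484786]
0.62 478 [0.61992944 0.18405649 0.26248978] [0.17646652 0.19157324]
```

View pics/ak_wrist.png

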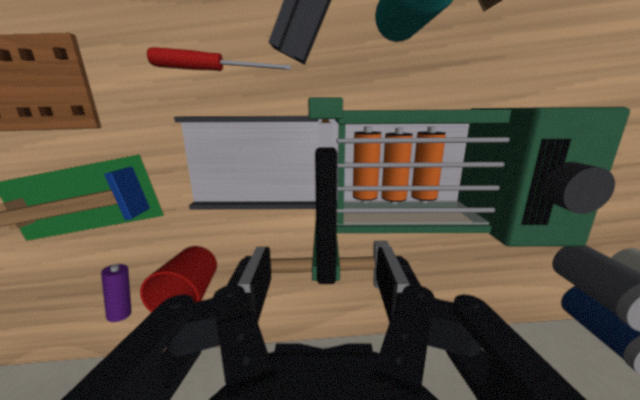

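```bash
python3 -m creep '[{"grip":6,"dp":[2.5,0.3,-0.1],"rotation":[0,0,0]},{"grip":6,"dp":[5,0.3,-0.1],"rotation":[0,0,0]},{"grip":6,"dp":[7,0.3,-0.1],"rotation":[0,0,0]},{"grip":6,"dp":[7.4,0.3,-0.1],"rotation":[0,0,0]},{"grip":6,"dp":[7.4,0.3,-0.1],"rotation":[0,0,0]}]' 60
python3 -m creep '[{"grip":1,"dp":[0,0,0],"rotation":[0,0,0]},{"grip":1,"dp":[0,0,0],"rotation":[0,0,0]},{"grip":1,"dp":[0,0,0],"rotation":[0,0,0]},{"grip":1,"dp":[0,0,0],"rotation":[0,0,0]},{"grip":1,"dp":[0,0,0],"rotation":[0,0,0]}]' 60
python3 -m creep '[{"grip":1,"dp":[0,0,0],"rotation":[0,0,0]},{"grip":1,"dp":[0,0,0],"rotation":[0,0,0]},{"grip":1,"dp":[0,0,0],"rotation":[0,0,0]}]'
```

```text
time: 56.57
tool_pos: [0.6096, 0.182, 0.25]
tcp_rot: [0.083, 1.574, -0.086]
wrist_force: [-0.6, 0.3, 0.2]
width: 0.704
time: 56.98
tool_pos: [0.612, 0.184, 0.2549]
tcp_rot: [0.083, 1.566, -0.082]
wrist_force: [0.5, -0.6, 2.2]
width: 0.179
time: 57.23
tool_pos: [0.612, 0.184, 0.254]
tcp_rot: [0.083, 1.566, -0.083]
wrist_force: [3.0, -0.8, 1.5]
width: 0.175
```

```bash
python3 -m creep '[{"grip":1,"dp":[1,0,0],"rotation":[0,0,0]},{"grip":1,"dp":[2,0,0],"rotation":[0,0,0]},{"grip":1,"dp":[3,0,0],"rotation":[0,0,0]},{"grip":1,"dp":[4,0,0],"rotation":[0,0,0]},{"grip":1,"dp":[5,0,0],"rotation":[0,0,0]}]'
python3 -m creep '[{"grip":1,"dp":[1,0,0],"rotation":[0,0,0]},{"grip":1,"dp":[2,0,0],"rotation":[0,0,0]},{"grip":1,"dp":[3,0,0],"rotation":[0,0,0]},{"grip":1,"dp":[3.6,0,0],"rotation":[0,0,0]},{"grip":1,"dp":[4,0,0],"rotation":[0,0,0]}]'
python3 -m creep '[{"grip":1,"dp":[0.1,0,0],"rotation":[0,0,0]},{"grip":1,"dp":[0.2,0,0],"rotation":[0,0,0]},{"grip":1,"dp":[0.2,0,0],"rotation":[0,0,0]}]'
```

```text
time: 57.65
tool_pos: [0.612, 0.184, 0.2022]
tcp_rot: [0.083, 1.567, -0.083]
wrist_force: [5.6, -1.2, 3.2]
width: 0.173
time: 58.07
tool_pos: [0.6121, 0.1841, 0.1657]
tcp_rot: [0.083, 1.567, -0.083]
wrist_force: [-8.4, -4.3, 35.2]
width: 0.176
time: 58.32
tool_pos: [0.6121, 0.1841, 0.1657]
tcp_rot: [0.083, 1.566, -0.083]
wrist_force: [-5.1, -2.8, 23.8]
width: 0.174
```

```bash
python3 -m creep '[{"grip":2,"dp":[0,0,0],"rotation":[0,0,0]},{"grip":6,"dp":[0,0,0],"rotation":[0,0,0]},{"grip":6,"dp":[0,0,0],"rotation":[0,0,0]},{"grip":6,"dp":[0,0,0],"rotation":[0,0,0]},{"grip":6,"dp":[0,0,0],"rotation":[0,0,0]}]'
python3 -m creep '[{"grip":6,"dp":[-3,0,0],"rotation":[0,0,0]},{"grip":6,"dp":[-6,0,0],"rotation":[0,0,0]},{"grip":6,"dp":[-10,0,0],"rotation":[0,0,0]},{"grip":6,"dp":[-12,0,0],"rotation":[0,0,0]},{"grip":6,"dp":[-12,0,0],"rotation":[0,0,0]}]'
python3 - <<'E'
from h import *
C,p,d,X=shot("wrist","al_wrist");z=X[...,2]
b=(abs(X[...,0]-.60)<.06)&(z>.12)&(z<.19)&(abs(X[...,1]-.186)<.03)
for xx in (.57,.60,.63):
    k=b&(abs(X[...,0]-xx)<.01);print(xx,k.sum(),np.percentile(z[k],[10,50,90,98]) if k.any() else '')
E
python3 z.py al
```

```text
time: 58.73
tool_pos: [0.6098, 0.1838, 0.1593]
tcp_rot: [0.083, 1.572, -0.084]
wrist_force: [-0.1, -1.0, -0.4]
width: 0.698
time: 59.15
tool_pos: [0.6139, 0.1849, 0.2878]
tcp_rot: [0.086, 1.559, -0.08]
wrist_force: [0.4, -0.4, 1.7]
width: 0.7
0.57 414 [0.17175102 0.17317656 0.17411522 0.17465564]
0.6 364 [0.17186834 0.17314431 0.17398428 0.17470988]
0.63 334 [0.17168484 0.1731563  0.17404084 0.17449965]
top orange 76 cab [0.013 0.109] med [0.012 0.109] [36. 27.] 84
top orange 73 cab [0.013 0.062] med [0.013 0.064] [22. 36.] 1
top orange 58 cab [0.04  0.108] med [0.04  0.109] [34. 19.] 89
top orange 49 cab [0.04  0.063] med [0.039 0.065] [33. 16.] 85
top orange 41 cab [-0.014  0.109] med [-0.014  0.109] [37. 18.] 86
top orange 27 cab [0.042 0.146] med [0.042 0.146] [20. 14.] 26
top blade 68 cab [ 0.044 -0.314] [72. 11.] ztop 0.056
scene orange 87 cab [-0.006  0.108] med [-0.007  0.108] [36. 27.] 83
scene orange 81 cab [-0.006  0.154] med [-0.006  0.156] [35. 24.] 72
scene orange 74 cab [-0.003  0.063] med [-0.004  0.063] [34. 25.] 89
scene orange 72 cab [0.022 0.061] med [0.023 0.063] [38. 21.] 73
scene orange 71 cab [0.023 0.154] med [0.023 0.155] [34. 20.] 78
scene orange 70 cab [-0.035  0.156] med [-0.036  0.156] [35. 24.] 90
scene blade 94 cab [ 0.048 -0.314] [73. 10.] ztop 0.055
```

View pics/al_wrist.png

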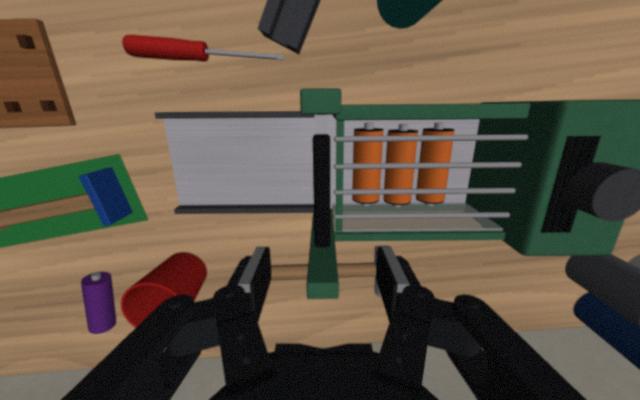

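View pics/al.png

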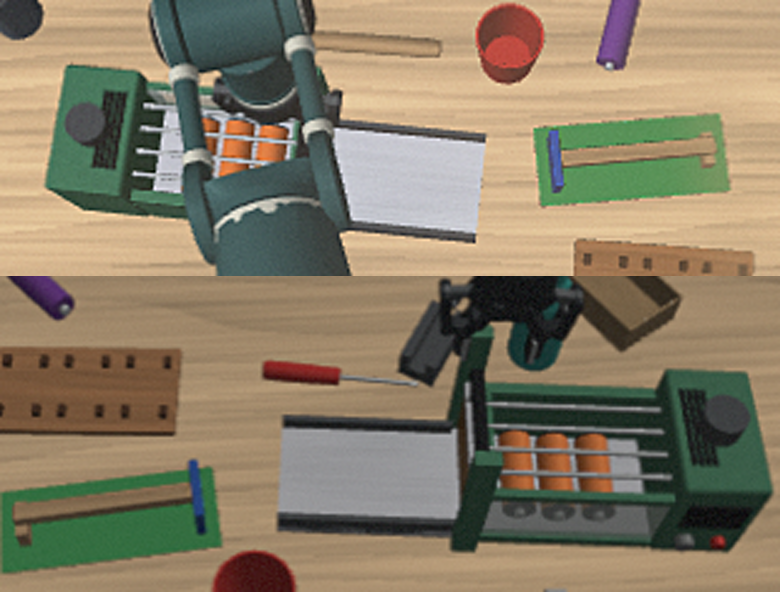

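```bash
python3 -m creep '[{"grip":6,"dp":[-2,0,0],"rotation":[0,0,0]},{"grip":6,"dp":[-2,0,0],"rotation":[0,0,0]},{"grip":6,"dp":[-2,0,0],"rotation":[0,0,0]},{"grip":6,"dp":[-2,0,0],"rotation":[0,0,0]}]'
python3 m.py am | grep -E "blue|green"; python3 -c "
from workcell import bot
print(bot.finish_job())"
```

```text
time: 59.63
tool_pos: [0.6104, 0.1838, 0.2991]
tcp_rot: [0.083, 1.572, -0.084]
wrist_force: [1.2, -0.4, -0.8]
width: 0.702
top green 582 px 381.0 191.0 xyz [ 0.604 -0.21   0.002] zmax 0.007 rect [ 630. -218.] [108. 215.] 4.1
top green 268 px 384.0 173.0 xyz [ 0.669 -0.217  0.002] zmax 0.008 rect [ 669. -217.] [ 33. 163.] 5.3
top blue 43 px 361.0 183.0 xyz [ 0.62  -0.134  0.053] zmax 0.058 rect [ 622. -133.] [73.  9.] 5.4
scene green 1947 px 244.0 253.0 xyz [ 0.651 -0.241  0.003] zmax 0.007 rect [ 634. -240.] [111. 256.] 4.8
scene blue 114 px 162.0 212.0 xyz [ 0.526 -0.477  0.051] zmax 0.067 rect [ 523. -485.] [18. 52.] 30.5
scene blue 87 px 280.0 240.0 xyz [ 0.638 -0.133  0.052] zmax 0.056 rect [ 627. -133.] [76.  9.] 5.0
the job is handed in; nothing more can be done
None
```

The drying cabinet is loaded and I handed the job in at about 60 s of the 210 s allowed; no verdict was reported.

I raised the sash fully, then laid each of the three rollers on the infeed track and pushed it in with the held paddle. After each push I stood the paddle back on its mat. Once all three were in, I lowered the sash.

My last checks:
- **Rollers:** all three lie wholly inside, parallel, with centres about 62, 108 and 155 mm behind the sash.
- **Sash:** the top of its handle bar measures 173 mm, the height for fully shut. It met a firm stop while being lowered.
- **Paddle:** it stands upright on the mat, within a few millimetres of centre.
- **Robot:** the gripper is open and well clear of everything.
- **Other items:** they looked unmoved in the last pictures, but I did not measure them.

- **Raising the sash:** the arm pulled against the top stop with up to about 58 N along the vertical (roughly 65 N in all). The fingers slipped on the bar, but the sash was fully up. This was below the 120 N wrist limit.
- **Camera disagreement:** the top and scene cameras differed by about 5–8 mm on the cabinet's position. I relied on the top and wrist views, and every placement fitted.

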